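# Put the hand-mixer kit back in its tray

## Robot

A 6-joint arm with a two-finger parallel gripper is mounted at the origin on the work surface. World frame = base frame: x ahead of the robot, y to its left, z up, the work surface at z = 0. Lengths are in m, angles in rad, forces in N, time in s.
With the tool pointing down it reaches from about 0.35 to 0.775 m from the base axis. Payload 7.3 kg.
Tool frame: the origin (TCP) lies at the very end of the fingers, on their centre line; the grasp point (between the pads) lies 19 mm behind it; x points along the fingers, y is the direction in which the jaws open and shut, and the axes are right-handed (so a half turn about x gives the same grasp; the last joint's range is limited). The gripper opens to 92 mm and grips with 3 to 60 N. Pads are 19 mm wide; open, the fingers measure 130 mm over their backs; the gripper's body (75 mm by 190 mm) begins 47 mm behind the grasp point.
Start: joints at [-1.456, 0.342, 1.524, -0, 1.275, -0.146], TCP at [0.135, -0.507, 0.227] pointing down, gripper open.
Joint ranges: [-2.53, 2.53], [-0.77, 2.02], [0.04, 2.7], [-1, 4.14], [0.28, 2.66], [-3.11, 3.11]. Speed limits (rad/s): [2.57, 2.57, 3.14, 3.14, 3.14, 3.14].

## Interface

Orientations are given as [roll, pitch, yaw] about the fixed x, y, z axes, in that order (R = Rz(yaw) Ry(pitch) Rx(roll)).
In Python, from cell import observe, vision, job gives the robot as it stands.
- The arm moves only by the tool send_rows, never from a script. Its argument "motion" is a list of rows, each an object with "hand": the opening, from -1 (shut) to 1 (fully open), so that 0 is half open; "slide": the shift along the tool's x, y, z in mm, a list of three; "spin": the turn about the tool's x in rad. In form: [{"hand": hand, "slide": [tx, ty, tz], "spin": spin}, ...]. A call has 1 to 8 rows; each row shifts and turns the pose as measured when the row begins, along the tool's axes as they then stand; what a row does not reach is not made up. A row lasts 1/10 s, in which the tool goes at most 50 mm and 8.59 degrees, less where a joint would pass 70% of its speed; a pose out of reach is approached as far as the arm can. A call with a gripper value outside its range is refused whole. The fingers move at their own pace and stop on an object; "grip_force" is the grip in N (left out, the last holds). Time passes only in rows, so rows that do not move let the fingers close. It gives the time, the measured TCP pose, the force and the opening at its end, in the units of the state.
- observe(): the state, without advancing time (a new reading comes with each control period).
- vision.read_camera(name): name is "scene" or "top"; returns a dict with "pixels" (384x512x3 uint8, blue, green, red), "range_z" (384x512 float32, m along the optical axis (not along the pixel's ray), 0 where there is no reading), "fx", "fy", "cx", "cy" (pixels), "distortion" ([k1, k2, p1, p2, k3] as OpenCV has them; the pictures are not rectified), "world_from_camera" (4x4, takes a point from camera to world coordinates). Camera axes: x right, y down, z forward; pixel columns grow to the right and rows downward; lengths in m; the calibration is good to about 2 mm. A picture is of the moment at which its call begins.
- job.hand_in(): hands the job in, once; it reports no verdict.
Trained networks look in a picture, given as the dict that the camera call returned (one of the last four; its "shot" number tells which), for a name from the list of things; names that differ only in an ending like _2 or _b are one class to them, and where a whole thing is asked for, a point or a joint stands for the part that bears it (a point fixed in the world has none). Each returns a list of dicts, best first, with "conf" (0 to 1); they miss things now and then, are a little off and sometimes report something else, mostly with a low value. They report only what shows in the picture. A call takes as long as a camera call. They do not tell look-alikes from the thing itself.
- vision.search_frame(picture, thing): "uv" ([column, row] in pixels, amid what is visible of it).
- vision.cut_out(picture, thing): "mask" (384x512 bool, what is visible of it) and "uv" ([column, row] in pixels, amid what is visible of it).
The state is a dict: "time": time; "qpos": joint angles; "qvel": joint speeds; "joint_efforts": joint torques, N m; "tool_pos": TCP position; "tool_rot": TCP orientation; "contact_force": force on the tool from outside, world axes, zero at the start; "torque": the same for the moment, N m; "opening": finger opening in m.
Only numpy, scipy, OpenCV 4.12 (cv2) and the standard library are available. Lean on these libraries where they do the work, as an engineer would, in place of code of your own. Each camera call takes 0.05 s, during which the arm holds its last target.

## Task

The baking is done and the mixer's attachments have dried: put the kit away. Snap every attachment lying on the drying mat fully home into its own pair of spring clips in the storage tray, with its collar in the gap between the two clips and its head in the open bay; press the battery and its charger right down into their foam pockets; and slide the mixer's speed switch back to the white off mark, not past it to the release end, so that the mixer cannot start when the battery next goes in. Leave everything else on the counter where it is.

Things in the scene. Friction and masses are not known exactly. Their poses are not given: they have to be found in the camera images.
- tray: White storage tray of the kit, fixed. Origin on the counter under the line of the collars, x to its rear wall, z up. Spans x -137 to +63, y -189 to +183 mm; floor 4 mm thick, rear wall 30 mm high (stops a head pointing that way), other walls 18 mm. The open bay at x below -31 takes the heads. Black foam block, top 26 mm high, at y -185 to -92.
- clip1 (a point): Clip pair 1 of 5 (leftmost, tray y = +148 mm; the others follow every 52 mm): where mid-collar lies, on the shaft axis, when an attachment is home; 32 mm above the counter, in the tray's axes. Any attachment fits any pair.
- clip2 (a point): Clip pair 2 (tray y = +96 mm), like clip 1. One steel clip 25 mm in front of this point and one 25 mm behind, each 10 mm long along x, hold the shaft. 38 mm are free between them for collar and fingers, down to the tray floor.
- clip3 (a point): Clip pair 3 (tray y = +44 mm), like clip 1. Each clip has two sprung jaws with a 7 mm mouth opening upward, jaw tops 13 mm above the axis. Pushing a shaft straight down into a pair takes about 6 to 14 N; it snaps home on the rail and stays.
- clip4 (a point): Clip pair 4 (tray y = -8 mm), like clip 1. The clips stand on two aluminium rails along y at tray x = -25 and +25, each 12 mm wide, top 27 mm above the counter.
- clip5 (a point): Clip pair 5 (rightmost, tray y = -60 mm), like clip 1.
- battery_pocket (a point): Centre of the blue floor of the wide part of the battery's pocket in the foam, 8 mm above the counter, tray axes. 18 mm deep; wide part 66 x 50 mm (x -33 to +33), then 34 mm wide for the nose to x = +57: it fits only nose to the tray's rear wall. Springy foam lips on both long sides pinch it by 0.8 mm each: press it down with 5 to 15 N.
- charger_pocket (a point): The same for the charger's pocket, in front of the battery's (89 mm nearer the tray's front): 8 mm above the counter, 18 mm deep, wide part 46 x 46 mm (x -23 to +23), then 24 mm wide for the plug block to x = +39. Same foam lips: press it down.
- battery: Black battery pack, red label on top, 250 g. Origin under the centre of its wide part, x to the nose, z up. Wide part 60 (x) x 46 x 34 mm high; nose 28 wide, 26 high, x +30 to +54, three brass contacts on top. Lies on the counter; in its pocket 16 mm stick out of the foam. Grip across the 46 mm, in the top 15 mm.
- charger: White plug-in charger, 120 g. Origin under the centre of its wide part, x to its grey plug block, z up. Wide part 40 (x) x 42 x 34 mm high; plug block 18 wide, 24 high, x +20 to +36. Lies on the counter; in its pocket 16 mm stick out. Grip across the 42 mm, in the top 15 mm.
- speed (a joint): Position (m) of the speed slide on the mixer's handle: 0 = rear stop (beater release); 0.014 = off, its white line level with the two white marks; 0.022, 0.030, 0.038, 0.046, 0.054 = speeds 1 to 5 (grey marks); 0.056 = front stop. Grows towards the mixer's front; about 2 N of friction, stays where left.
- speed_grip (a point): Middle of the grey grip of the speed slide: 16 mm along the slide, 18 wide, 13 high, on the handle's flat top (36 mm wide, 149 mm above the counter); grip top at 162 mm. Its x axis is the direction of travel, to the mixer's front.
- mixer: Red cordless hand mixer lying on its belly, fixed, 190 x 84 x 149 mm high; origin under its centre, x to its front (steel nose). Round motor housing 86 mm high, handle bar 36 mm wide above it.
- beater1: Wire beater, grey collar. Origin on the shaft axis at mid-collar, x to the head. Shaft 10 mm round, x -45 to +45; octagonal collar 26 mm across flats, x -7 to +7, flats upright as it rests: grip it there from above. Head x +43 to +118, up to 38 wide, 26 high. 70 g. Rests level, axis 16 mm above the counter on a grey 3 mm mat. May be absent.
- beater2: Second wire beater, grey collar. Origin on the shaft axis at mid-collar, x to the head. Shaft 10 mm round, x -45 to +45; octagonal collar 26 mm across flats, x -7 to +7, flats upright as it rests: grip it there from above. Head x +43 to +118, up to 38 wide, 26 high. 70 g. Rests level, axis 16 mm above the counter on a grey 3 mm mat. May be absent.
- hook1: Spiral dough hook, red collar. Origin on the shaft axis at mid-collar, x to the head. Shaft 10 mm round, x -45 to +45; octagonal collar 26 mm across flats, x -7 to +7, flats upright as it rests: grip it there from above. Head x +43 to +118, up to 38 wide, 26 high. 70 g. Rests level, axis 16 mm above the counter on a grey 3 mm mat. May be absent.
- hook2: Second dough hook, red collar. Origin on the shaft axis at mid-collar, x to the head. Shaft 10 mm round, x -45 to +45; octagonal collar 26 mm across flats, x -7 to +7, flats upright as it rests: grip it there from above. Head x +43 to +118, up to 38 wide, 26 high. 70 g. Rests level, axis 16 mm above the counter on a grey 3 mm mat. May be absent.
- whisk: Slim balloon whisk, blue collar. Origin on the shaft axis at mid-collar, x to the head. Shaft 10 mm round, x -45 to +45; octagonal collar 26 mm across flats, x -7 to +7, flats upright as it rests: grip it there from above. Head x +43 to +118, up to 38 wide, 26 high. 70 g. Rests level, axis 16 mm above the counter on a grey 3 mm mat. May be absent.
- measuring_cup: Clear measuring cup with handle, 76 mm across, 85 mm high; origin under its centre. To be left alone.
- spice_jar: Amber jar with black cap, 48 mm across, 95 mm high; origin under its centre. To be left alone.
- salt_jar: White jar with steel cap, 48 mm across, 95 mm high; origin under its centre. To be left alone.
- wooden_spoon: Wooden spoon 240 mm long, lying; origin under its centre. To be left alone.
- sponge: Yellow sponge 65 x 100 x 30 mm; origin under its centre. To be left alone.
- ramekin: White ramekin 84 mm across, 45 mm high; origin under its centre. To be left alone.
Things that resemble listed ones, but are neither listed nor needed, are in the scene too. What is shaped like the beater1 but purple is not meant.

How it is judged:
At the end, for the whole second after the job is handed in: Each attachment present: axis within 3 mm of a clip pair's in height and sideways, collar within 14.5 mm of the gap's middle, turned under 0.08 rad, at rest. Battery and charger in their pockets: within 5 mm sideways, 3 mm of the floor, turned under 0.1 rad. Slide within 3.5 mm of off (x of beater1 in the frame of clip1 between -0.0145 and 0.0145 m and z of beater1 in the frame of clip1 between -0.003 and 0.003 m and (y of beater1 in the frame of clip1 between -0.003 and 0.003 m or y of beater1 in the frame of clip2 between -0.003 and 0.003 m or y of beater1 in the frame of clip3 between -0.003 and 0.003 m or y of beater1 in the frame of clip4 between -0.003 and 0.003 m or y of beater1 in the frame of clip5 between -0.003 and 0.003 m) and angle between the x axis of each of beater1, beater2, hook1, hook2, whisk and the x axis of tray, either way round below 0.08 rad and linear speed of each of beater1, beater2, hook1, hook2, whisk, battery, charger below 0.02 m/s and x of beater2 in the frame of clip1 between -0.0145 and 0.0145 m and z of beater2 in the frame of clip1 between -0.003 and 0.003 m and (y of beater2 in the frame of clip1 between -0.003 and 0.003 m or y of beater2 in the frame of clip2 between -0.003 and 0.003 m or y of beater2 in the frame of clip3 between -0.003 and 0.003 m or y of beater2 in the frame of clip4 between -0.003 and 0.003 m or y of beater2 in the frame of clip5 between -0.003 and 0.003 m) and x of hook1 in the frame of clip1 between -0.0145 and 0.0145 m and z of hook1 in the frame of clip1 between -0.003 and 0.003 m and (y of hook1 in the frame of clip1 between -0.003 and 0.003 m or y of hook1 in the frame of clip2 between -0.003 and 0.003 m or y of hook1 in the frame of clip3 between -0.003 and 0.003 m or y of hook1 in the frame of clip4 between -0.003 and 0.003 m or y of hook1 in the frame of clip5 between -0.003 and 0.003 m) and x of hook2 in the frame of clip1 between -0.0145 and 0.0145 m and z of hook2 in the frame of clip1 between -0.003 and 0.003 m and (y of hook2 in the frame of clip1 between -0.003 and 0.003 m or y of hook2 in the frame of clip2 between -0.003 and 0.003 m or y of hook2 in the frame of clip3 between -0.003 and 0.003 m or y of hook2 in the frame of clip4 between -0.003 and 0.003 m or y of hook2 in the frame of clip5 between -0.003 and 0.003 m) and x of whisk in the frame of clip1 between -0.0145 and 0.0145 m and z of whisk in the frame of clip1 between -0.003 and 0.003 m and (y of whisk in the frame of clip1 between -0.003 and 0.003 m or y of whisk in the frame of clip2 between -0.003 and 0.003 m or y of whisk in the frame of clip3 between -0.003 and 0.003 m or y of whisk in the frame of clip4 between -0.003 and 0.003 m or y of whisk in the frame of clip5 between -0.003 and 0.003 m) and x of battery in the frame of battery_pocket between -0.005 and 0.005 m and y of battery in the frame of battery_pocket between -0.005 and 0.005 m and z of battery in the frame of battery_pocket below 0.003 m and angle between the x axis of each of battery, charger and the x axis of tray, either way round below 0.1 rad and x of charger in the frame of charger_pocket between -0.005 and 0.005 m and y of charger in the frame of charger_pocket between -0.005 and 0.005 m and z of charger in the frame of charger_pocket below 0.003 m and value of joint speed between 0.0105 and 0.0175 m); the robot touches nothing.
It fails at once if the measuring cup, jars, spoon, sponge or ramekin is pushed more than 60 mm away (distance of any of measuring_cup, spice_jar, salt_jar, wooden_spoon, sponge, ramekin from where it was at the start of the episode above 0.06 m).
It fails at once if the measuring cup, a jar or the ramekin is knocked over (angle between any of measuring_cup, spice_jar, salt_jar, ramekin's own z axis and vertical above 0.6 rad).
Of beater1, beater2, hook1, hook2, whisk only 3 to 5 are there at a start; the rules pass over those that are not, and their reading is None.
At some moment in a run one of beater1, beater2, hook1, hook2, whisk, battery, charger may be knocked a few centimetres aside while the robot is not near it.
Once in a run the grip may slacken for a moment while it holds something.
It also fails if it takes over 210 s, if anything falls off the work surface, if the arm or the gripper's body presses on something with over 40 N, if the wrist force passes 120 N, or if a joint passes its speed limit or range.

## Working session

There is one attempt and no reset: what is moved stays moved. The work goes in short steps, Python scripts to look and compute and a tool call to move; the robot and the scene stay as the last step left them, time stands still between calls to the robot, and variables do not carry over. Pictures are saved under pics/ and viewed, and the job is handed in when it is done.

Besides the shell and the picture viewer there is one more tool, called after ">>>" as name(argument=value, ...), one argument or row to a line, values as JSON. send_rows: Moves the arm, as the interface text tells. Its arguments: {"type":"object","properties":{"motion":{"type":"array","items":{"type":"object","properties":{"hand":{"type":"number"},"slide":{"type":"array","items":{"type":"number"}},"spin":{"type":"number"}}}},"grip_force":{"type":"number"}},"required":["motion"]}

```bash
ls; mkdir -p pics
cat > h.py <<'E'
import numpy as np, cv2
from cell import observe, vision, job
def shot(n,save=None,scale=1.5):
    p=vision.read_camera(n)
    if save:
        im=p["pixels"]
        im=cv2.resize(im,None,fx=scale,fy=scale,interpolation=cv2.INTER_CUBIC); cv2.imwrite("pics/"+save,im)
    return p
def K(p): return np.array([[p["fx"],0,p["cx"]],[0,p["fy"],p["cy"]],[0,0,1]]),np.array(p["distortion"],float)
def pts(p,uv,z=None,depth=None):
    k,d=K(p); uv=np.asarray(uv,float).reshape(-1,1,2)
    r=cv2.undistortPoints(uv,k,d).reshape(-1,2)
    T=np.array(p["world_from_camera"]); ray=np.c_[r,np.ones(len(r))]@T[:3,:3].T; o=T[:3,3]
    if z is not None: s=(z-o[2])/ray[:,2]
    else: s=depth
    return o+ray*np.asarray(s)[:,None]
def cloud(p):
    h,w=p["range_z"].shape; vv,uu=np.mgrid[:h,:w]
    P=pts(p,np.c_[uu.ravel(),vv.ravel()],depth=p["range_z"].ravel())
    P[p["range_z"].ravel()==0]=np.nan
    return P.reshape(h,w,3)
def proj(p,X):
    k,d=K(p); T=np.linalg.inv(np.array(p["world_from_camera"]))
    return cv2.projectPoints(np.asarray(X,float).reshape(-1,1,3),cv2.Rodrigues(T[:3,:3])[0],T[:3,3],k,d)[0].reshape(-1,2)
E
python3 - <<'E'
from h import *
a=shot("scene","s0.png");b=shot("top","t0.png")
for p in(a,b): print(np.round(p["world_from_camera"],3).tolist(),p["fx"],p["distortion"])
s=observe();print({k:np.round(v,3).tolist() for k,v in s.items()})
E
```

```text
pics
[[-0.158, 0.819, -0.551, 1.142], [0.987, 0.126, -0.096, 0.08], [-0.01, -0.559, -0.829, 1.13], [0.0, 0.0, 0.0, 1.0]] 418.96438254960657 [0.03431487 0.         0.         0.         0.        ]
[[0.019, -0.991, 0.135, 0.29], [-1.0, -0.017, 0.016, -0.04], [-0.013, -0.135, -0.991, 1.278], [0.0, 0.0, 0.0, 1.0]] 403.80380329472314 [0.00760442 0.         0.         0.         0.        ]
{'time': 0.1, 'qpos': [-1.456, 0.343, 1.525, -0.0, 1.275, -0.146], 'qvel': [0.0, -0.0, -0.002, 0.001, 0.001, 0.001], 'joint_efforts': [0.001, -43.201, -24.469, 0.072, 0.053, -0.0], 'tool_pos': [0.135, -0.507, 0.226], 'tool_rot': [-1.706, 1.569, 1.697], 'contact_force': [-0.72, -0.258, -0.086], 'torque': [-0.008, 0.019, -0.04], 'opening': 0.092}
```

View pics/s0.png

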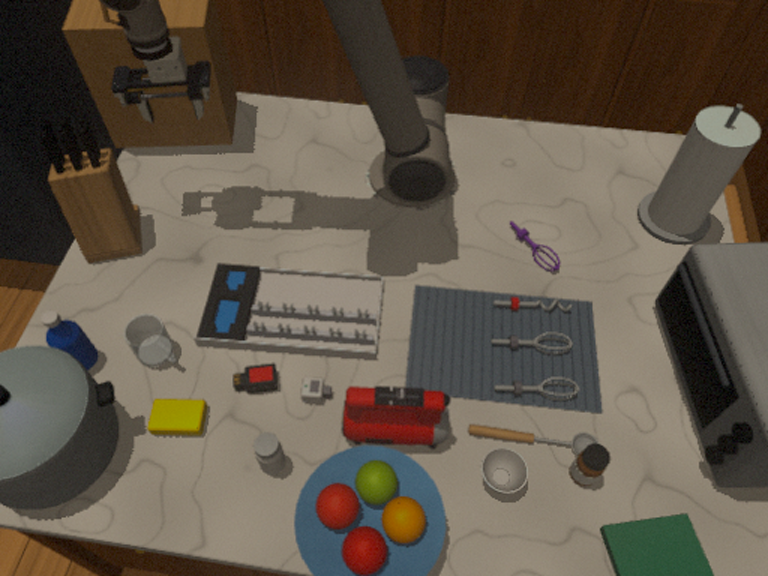

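View pics/t0.png

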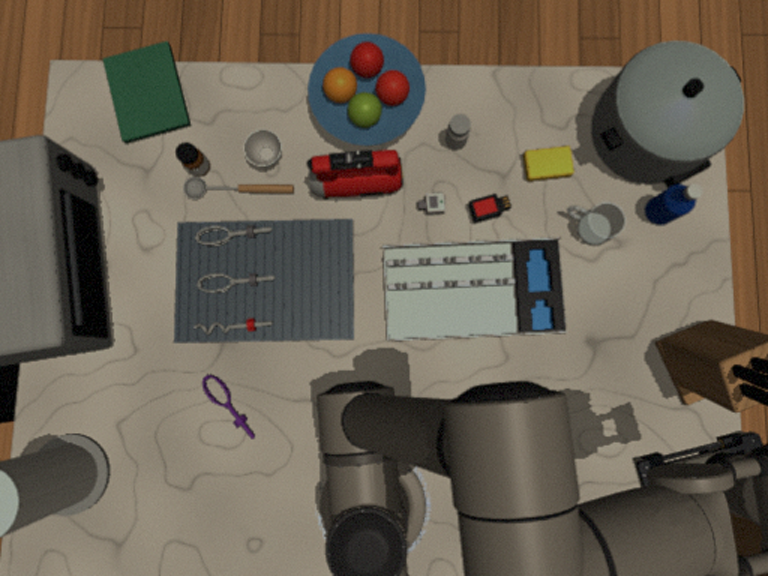

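```bash
cat >> h.py <<'E'
def ortho(p,x0,x1,y0,y1,z,name,res=0.0005,grid=0.05):
    # image: up=+x, left=+y
    xs=np.arange(x1,x0,-res); ys=np.arange(y1,y0,-res)
    X,Y=np.meshgrid(xs,ys,indexing='ij')
    uv=proj(p,np.c_[X.ravel(),Y.ravel(),np.full(X.size,z)]).reshape(X.shape+(2,)).astype(np.float32)
    im=cv2.remap(p["pixels"],uv[...,0],uv[...,1],cv2.INTER_CUBIC)
    if grid:
        for g in np.arange(np.ceil(x0/grid)*grid,x1,grid):
            r=int((x1-g)/res); im[r,::4]=(0,255,0); cv2.putText(im,"%.2f"%g,(0,r),0,.4,(0,0,255),1)
        for g in np.arange(np.ceil(y0/grid)*grid,y1,grid):
            c=int((y1-g)/res); im[::4,c]=(0,255,0); cv2.putText(im,"%.2f"%g,(c,10),0,.4,(0,0,255),1)
    cv2.imwrite("pics/"+name,im)
E
python3 - <<'E'
from h import *
b=shot("top"); np.savez('/tmp/b.npz',**b)
ortho(b,.28,.6,-.36,.06,.026,"o_tray.png",.00055,.05)
ortho(b,.28,.58,.04,.42,.016,"o_mat.png",.0005,.05)
C=cloud(b)
for n in ["tray","battery","charger","mixer","beater1","hook1","whisk","speed_grip","measuring_cup","spice_jar","salt_jar","sponge","ramekin","wooden_spoon"]:
    for r in vision.cut_out(b,n)[:4]:
        m=r["mask"]; P=C[m]; 
        print(n,round(r["conf"],2),np.round(r["uv"],1),m.sum(),np.round(np.nanmedian(P,0),3),np.round(np.nanmin(P,0),3),np.round(np.nanmax(P,0),3))
E
```

```text
tray 0.85 [315.8 193.8] 7612 [ 0.442 -0.202  0.005] [ 0.331 -0.398 -0.008] [ 0.559 -0.01   0.05 ]
battery 0.81 [321.4 138.5] 362 [ 0.615 -0.229  0.032] [ 0.586 -0.276 -0.001] [ 0.647 -0.189  0.039]
charger 0.48 [317.2 191.8] 7610 [ 0.442 -0.202  0.005] [ 0.331 -0.395 -0.007] [ 0.559 -0.01   0.05 ]
charger 0.47 [289.7 137.3] 242 [ 0.62  -0.113  0.031] [ 0.601 -0.139 -0.008] [ 0.656 -0.082  0.039]
mixer 0.73 [234.8 113.8] 1747 [0.66  0.048 0.086] [ 0.628 -0.045 -0.002] [0.743 0.154 0.167]
beater1 0.81 [157.4 187.7] 234 [0.451 0.304 0.02 ] [ 0.425  0.219 -0.001] [0.467 0.38  0.033]
beater1 0.77 [149.6 267.6] 316 [0.197 0.303 0.016] [ 0.129  0.245 -0.007] [0.254 0.359 0.029]
beater1 0.62 [160.8 156.6] 126 [0.553 0.28  0.021] [ 0.535  0.239 -0.002] [0.569 0.334 0.032]
hook1 0.66 [160.8 217.6] 233 [0.356 0.28  0.018] [ 0.34   0.221 -0.002] [0.374 0.377 0.032]
whisk 0.68 [315.8 191.3] 7696 [ 0.442 -0.202  0.005] [ 0.331 -0.398 -0.007] [ 0.563 -0.01   0.05 ]
whisk 0.59 [161.1 125. ] 437 [0.653 0.297 0.013] [ 0.629  0.186 -0.007] [0.677 0.425 0.026]
speed_grip 0.38 [364.9 108.2] 655 [ 0.712 -0.357  0.028] [ 0.679 -0.409  0.003] [ 0.751 -0.307  0.036]
measuring_cup 0.67 [397.  147.8] 781 [ 0.586 -0.461  0.042] [ 0.54  -0.502 -0.009] [ 0.637 -0.392  0.089]
spice_jar 0.88 [127.6 104.2] 306 [0.694 0.386 0.079] [0.678 0.37  0.004] [0.721 0.414 0.1  ]
salt_jar 0.61 [305.3  88.2] 288 [ 0.759 -0.16   0.086] [ 0.746 -0.182  0.003] [ 0.793 -0.139  0.099]
sponge 0.59 [365.4 108.6] 676 [ 0.71  -0.358  0.028] [ 0.679 -0.422 -0.008] [ 0.751 -0.307  0.036]
ramekin 0.83 [172.7  97.1] 516 [0.743 0.256 0.021] [ 0.694  0.21  -0.003] [0.775 0.291 0.05 ]
ramekin 0.16 [316.2 194.5] 7646 [ 0.442 -0.202  0.005] [ 0.331 -0.39  -0.009] [ 0.56 -0.01  0.05]
```

View pics/o_tray.png

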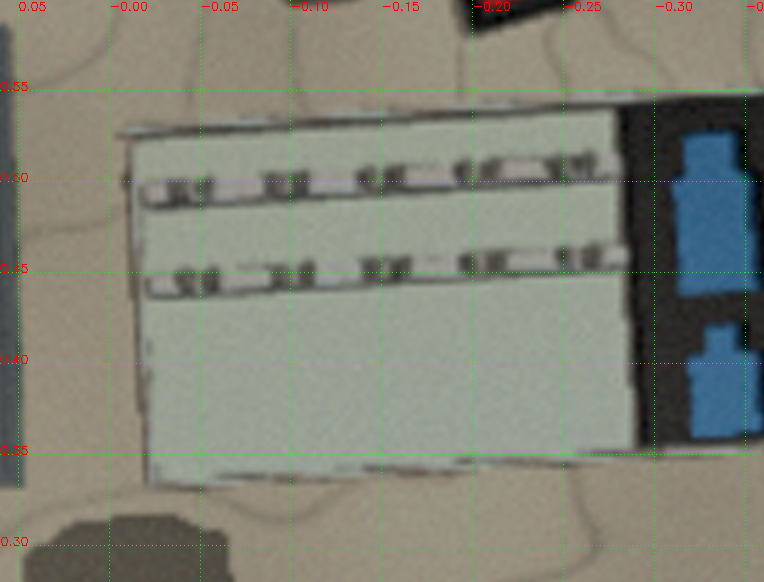

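View pics/o_mat.png

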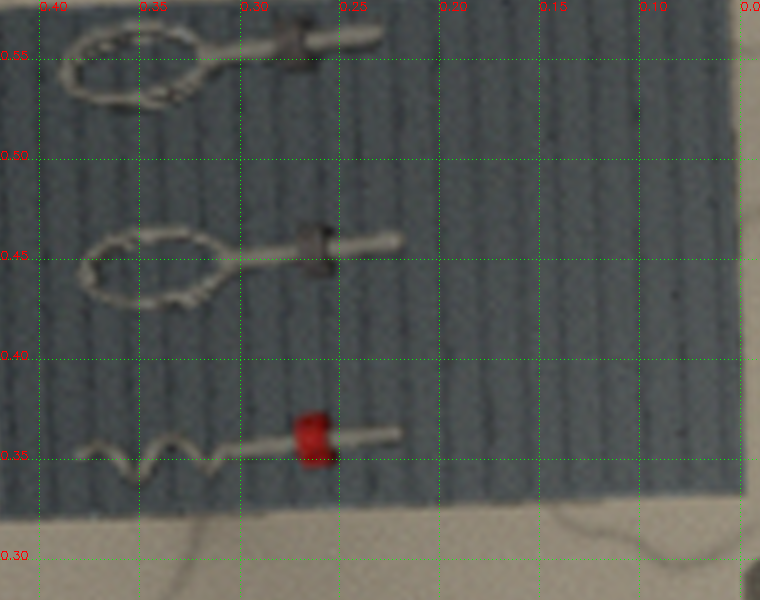

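```bash
cat > fit.py <<'E'
from h import *
from scipy.optimize import minimize
S=4
def rast(p,P,roi):
    u0,v0,u1,v1=roi
    uv=(proj(p,P)-[u0,v0]+0.5)*S-0.5
    m=np.zeros(((v1-v0)*S,(u1-u0)*S),np.uint8)
    cv2.fillPoly(m,[np.round(uv*16).astype(np.int32)],1,shift=4); return m
def down(m): 
    h,w=m.shape; return m.reshape(h//S,S,w//S,S).mean((1,3))
def hole(w,l,nw,nx):
    w/=2;nw/=2
    return np.array([[-l,-w],[l,-w],[l,-nw],[nx,-nw],[nx,nw],[l,nw],[l,w],[-l,w]])
def place(q,xy,z):
    c,s=np.cos(q[2]),np.sin(q[2]); xy=np.asarray(xy)
    return np.c_[q[0]+c*xy[:,0]-s*xy[:,1],q[1]+s*xy[:,0]+c*xy[:,1],np.full(len(xy),z)]
def blueness(p):
    im=p["pixels"].astype(float); return im[...,0]-im[...,2]
E
cat > f1.py <<'E'
from fit import *
B=hole(.050,.033,.034,.057);Cg=hole(.046,.023,.024,.039)-[.089,0]
res=[]
def run(cams,q0):
    D=[]
    for p in cams:
        uv=proj(p,np.r_[place(q0,B,.026),place(q0,Cg,.026)])
        u0,v0=np.floor(uv.min(0)-6).astype(int);u1,v1=np.ceil(uv.max(0)+6).astype(int)
        b=blueness(p)[v0:v1,u0:u1]; hi=np.percentile(b,96);lo=np.percentile(b,20)
        D.append((p,(u0,v0,u1,v1),np.clip((b-lo)/(hi-lo),0,1.2)))
    def f(q):
        e=0
        for p,roi,b in D:
            r=0
            for H in(B,Cg): r=r+down(rast(p,place(q,H,.026),roi)*rast(p,place(q,H,.008),roi))
            e+=((r-b)**2).mean()
        return e
    o=minimize(f,q0,method="Nelder-Mead",options=dict(initial_simplex=np.array(q0)+np.array([[0,0,0],[.006,0,0],[0,.006,0],[0,0,.05]]),xatol=1e-5,fatol=1e-7))
    return o.x,o.fun
a=shot("scene");b=shot("top")
for c in ([a],[b],[a,b]): 
    x,e=run(c,[.475,-.335,.05]); print(np.round(x,4),e)
# black/white foam boundary, clips
q=x
c,s=np.cos(q[2]),np.sin(q[2])
def loc(P): d=P[...,:2]-q[:2]; return np.c_[(d@[c,s]).ravel(),(d@[-s,c]).ravel(),P[...,2].ravel()]
for p in(a,b):
    L=loc(cloud(p)); m=(L[:,2]>.036)&(L[:,2]<.06)&(np.abs(L[:,0])<.07)&(L[:,1]>.03)&(L[:,1]<.32)
    M=L[m]; print(len(M))
    ys=M[:,1]
    # comb fit
    best=max(np.arange(.06,.112,.0005),key=lambda o:np.cos((ys-o)/.052*2*np.pi).sum()); print("comb",best)
    ph=np.angle(np.exp(1j*ys/.052*2*np.pi).sum())/2/np.pi*.052; print(ph%.052+.052)
    for k in range(5):
        for sx in(-1,1):
            mm=(abs(M[:,1]-(best%.052+.052+.052*k))<.02)
            xs=M[mm]; xs=xs[(xs[:,0]>0)==(sx>0)] if 0 else xs
        print(k,np.round(xs.mean(0),4) if len(xs) else None,len(xs), np.round(np.percentile(xs[:,0],[10,90]),3) if len(xs) else '')
E
python3 f1.py
```

```text
[ 0.4751 -0.3357  0.0614] 0.016394554615599393
[ 0.4729 -0.3361  0.0689] 0.00786459447832522
[ 0.4739 -0.3356  0.0668] 0.02727487071752681
173
comb 0.07600000000000001
0.07600646210335611
0 [0.0172 0.077  0.0417] 36 [-0.011  0.044]
1 [0.0193 0.1279 0.0416] 35 [-0.011  0.046]
2 [0.0182 0.1805 0.0418] 33 [-0.009  0.046]
3 [0.0175 0.2322 0.0425] 35 [-0.01   0.046]
4 [0.0199 0.2844 0.0422] 34 [-0.011  0.047]
152
comb 0.07900000000000001
0.07877673572425528
0 [0.0135 0.0786 0.0413] 34 [-0.014  0.042]
1 [0.0141 0.1293 0.0418] 32 [-0.014  0.042]
2 [0.013  0.1829 0.0411] 32 [-0.013  0.041]
3 [0.0097 0.2356 0.041 ] 25 [-0.015  0.043]
4 [0.0153 0.2891 0.0407] 29 [-0.013  0.043]
```

Run:
```python
from h import *
b=shot("top");a=shot("scene")
ortho(b,.6,.76,-.08,.18,.155,"o_mx.png",.0004,.02)
ortho(a,.6,.76,-.08,.18,.155,"o_mx2.png",.0004,.02)
ortho(b,.57,.67,-.3,-.06,.034,"o_bc.png",.0004,.02)
ortho(a,.57,.67,-.3,-.06,.034,"o_bc2.png",.0004,.02)
x=[cv2.imread("pics/"+n) for n in("o_mx.png","o_mx2.png")]
cv2.imwrite("pics/mx.png",np.vstack([cv2.resize(i,(700,300)) for i in []]+[i for i in x]))
x=[cv2.imread("pics/"+n) for n in("o_bc.png","o_bc2.png")]
cv2.imwrite("pics/bc.png",np.vstack(x))
```

```text
Traceback (most recent call last):
  File "h.py", line 35, in ortho
    c=int((y1-g)/res); im[::4,c]=(0,255,0); cv2.putText(im,"%.2f"%g,(c,10),0,.4,(0,0,255),1)
                       ~~^^^^^^^
IndexError: index 650 is out of bounds for axis 1 with size 650
```

```bash
sed -i 's/np.ceil(x0\/grid)\*grid,x1,grid/(np.floor(x0\/grid)+1)*grid,x1-1e-6,grid/; s/np.ceil(y0\/grid)\*grid,y1,grid/(np.floor(y0\/grid)+1)*grid,y1-1e-6,grid/' h.py
python3 - <<'E'
from h import *
b=shot("top");a=shot("scene")
ortho(b,.6,.76,-.0805,.1805,.155,"o_mx.png",.0004,.02)
ortho(a,.6,.76,-.0805,.1805,.155,"o_mx2.png",.0004,.02)
ortho(b,.5705,.6705,-.3005,-.0605,.034,"o_bc.png",.0004,.02)
ortho(a,.5705,.6705,-.3005,-.0605,.034,"o_bc2.png",.0004,.02)
x=[cv2.imread("pics/"+n) for n in("o_mx.png","o_mx2.png")]
cv2.imwrite("pics/mx.png",np.vstack([i[:300] for i in x]))
x=[cv2.imread("pics/"+n) for n in("o_bc.png","o_bc2.png")]
cv2.imwrite("pics/bc.png",np.vstack(x))
E
```

```text
(no output)
```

View pics/mx.png

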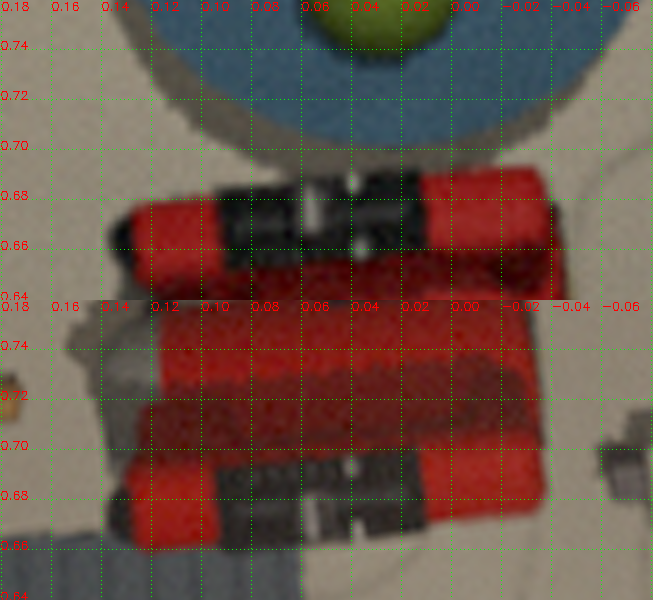

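View pics/bc.png

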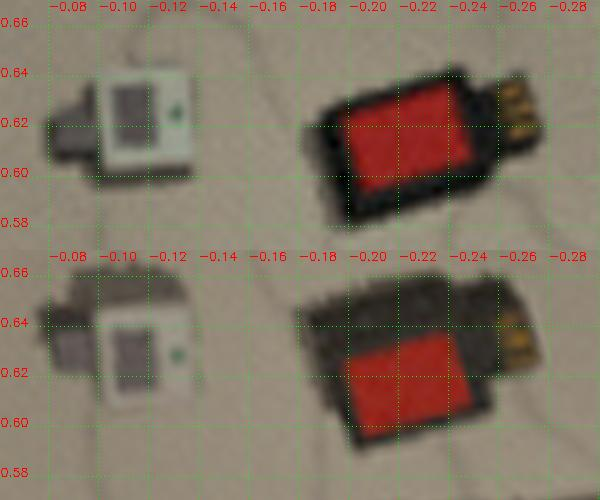

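```bash
cat > go.py <<'E'
import sys,json
from h import *
from scipy.spatial.transform import Rotation as Ro
def state():
    s=observe(); R=Ro.from_euler("xyz",s["tool_rot"]).as_matrix(); return s,np.array(s["tool_pos"]),R
def plan(tgt,phi,hand,vmax=47,off=None,n=None):
    s,p,R=state(); cur=np.arctan2(R[1,1],R[0,1])
    d=(np.array(tgt)-p)*1000
    if phi is None: dphi=0
    else:
        dphi=phi-cur
        dphi=(dphi+np.pi)%(2*np.pi)-np.pi
    N=n or int(max(np.ceil(np.linalg.norm(d)/vmax),np.ceil(abs(dphi)/.145),1))
    rows=[];ph=0
    for i in range(N):
        Ri=Ro.from_rotvec([0,0,ph]).as_matrix()@R
        t=Ri.T@(d/N); rows.append({"hand":hand,"slide":[round(float(v),0 if N>3 else 1) for v in t],"spin":round(-dphi/N,3)}); ph+=dphi/N
    print("t",s["time"],"tcp",np.round(p,4),"phi",round(cur,3),"q",np.round(s["qpos"],2),"N",N)
    for i in range(0,N,8): print(json.dumps(rows[i:i+8]).replace('"','"'))
if __name__=="__main__":
    x,y,z=map(float,sys.argv[1:4]); phi=None if sys.argv[4]=="-" else float(sys.argv[4])
    plan([x,y,z],phi,float(sys.argv[5]),float(sys.argv[6]) if len(sys.argv)>6 else 47)
E
python3 go.py .674 .0565 .25 -1.487 -0.1
```

```text
t 1.15 tcp [ 0.1354 -0.5073  0.2268] phi -1.31 q [-1.46  0.34  1.52 -0.    1.28 -0.15] N 17
[{"hand": -0.1, "slide": [-1.0, -24.0, -39.0], "spin": 0.01}, {"hand": -0.1, "slide": [-1.0, -24.0, -39.0], "spin": 0.01}, {"hand": -0.1, "slide": [-1.0, -25.0, -39.0], "spin": 0.01}, {"hand": -0.1, "slide": [-1.0, -25.0, -38.0], "spin": 0.01}, {"hand": -0.1, "slide": [-1.0, -25.0, -38.0], "spin": 0.01}, {"hand": -0.1, "slide": [-1.0, -26.0, -38.0], "spin": 0.01}, {"hand": -0.1, "slide": [-1.0, -26.0, -38.0], "spin": 0.01}, {"hand": -0.1, "slide": [-1.0, -27.0, -37.0], "spin": 0.01}]
[{"hand": -0.1, "slide": [-1.0, -27.0, -37.0], "spin": 0.01}, {"hand": -0.1, "slide": [-1.0, -27.0, -37.0], "spin": 0.01}, {"hand": -0.1, "slide": [-1.0, -28.0, -36.0], "spin": 0.01}, {"hand": -0.1, "slide": [-1.0, -28.0, -36.0], "spin": 0.01}, {"hand": -0.1, "slide": [-1.0, -29.0, -36.0], "spin": 0.01}, {"hand": -0.1, "slide": [-1.0, -29.0, -36.0], "spin": 0.01}, {"hand": -0.1, "slide": [-1.0, -29.0, -35.0], "spin": 0.01}, {"hand": -0.1, "slide": [-1.0, -30.0, -35.0], "spin": 0.01}]
[{"hand": -0.1, "slide": [-1.0, -30.0, -35.0], "spin": 0.01}]
```

>>> send_rows(
  motion=[
    {"hand":-0.1,"slide":[-1,-24,-39],"spin":0.01},
    {"hand":-0.1,"slide":[-1,-24,-39],"spin":0.01},
    {"hand":-0.1,"slide":[-1,-25,-39],"spin":0.01},
    {"hand":-0.1,"slide":[-1,-25,-38],"spin":0.01},
    {"hand":-0.1,"slide":[-1,-25,-38],"spin":0.01},
    {"hand":-0.1,"slide":[-1,-26,-38],"spin":0.01},
    {"hand":-0.1,"slide":[-1,-26,-38],"spin":0.01},
    {"hand":-0.1,"slide":[-1,-27,-37],"spin":0.01},
  ],
)

```text
time: 1.95
tool_pos: [0.3946, -0.2381, 0.2345]
tool_rot: [1.747, 1.567, -1.228]
contact_force: [1.1, -0.1, -0.1]
opening: 0.0417
```

>>> send_rows(
  motion=[
    {"hand":-0.1,"slide":[-1,-27,-37],"spin":0.01},
    {"hand":-0.1,"slide":[-1,-27,-37],"spin":0.01},
    {"hand":-0.1,"slide":[-1,-28,-36],"spin":0.01},
    {"hand":-0.1,"slide":[-1,-28,-36],"spin":0.01},
    {"hand":-0.1,"slide":[-1,-29,-36],"spin":0.01},
    {"hand":-0.1,"slide":[-1,-29,-36],"spin":0.01},
    {"hand":-0.1,"slide":[-1,-29,-35],"spin":0.01},
    {"hand":-0.1,"slide":[-1,-30,-35],"spin":0.01},
  ],
)

```text
time: 2.75
tool_pos: [0.66, 0.038, 0.2435]
tool_rot: [2.119, 1.563, -0.939]
contact_force: [-0.1, -1.2, 0.4]
opening: 0.0414
```

```bash
python3 go.py .674 .0565 .25 -1.487 -0.1
```

```text
t 2.75 tcp [0.66   0.038  0.2435] phi -1.487 q [-0.06  0.59  1.07 -0.01  1.47  1.43] N 1
[{"hand": -0.1, "slide": [-6.6, -17.2, -15.5], "spin": -0.0}]
```

>>> send_rows(
  motion=[
    {"hand":-0.1,"slide":[0,-17,-15],"spin":0},
    {"hand":-0.1,"slide":[20,0,0],"spin":0},
    {"hand":-0.1,"slide":[20,0,0],"spin":0},
    {"hand":-0.1,"slide":[0,0,0],"spin":0},
  ],
)

```text
time: 3.15
tool_pos: [0.6775, 0.0642, 0.2]
tool_rot: [2.334, 1.564, -0.716]
contact_force: [-0.3, -0.0, 0.3]
opening: 0.0413
```

```bash
python3 go.py .674 .0565 .156 -1.487 -0.1
python3 - <<'E'
from h import *
a=shot("scene")
ortho(a,.6,.76,-.0805,.1805,.155,"g1.png",.0004,.02)
E
```

```text
t 3.15 tcp [0.6775 0.0642 0.2   ] phi -1.479 q [-0.02  0.65  1.08 -0.    1.4   1.46] N 1
[{"hand": -0.1, "slide": [44.0, 7.1, 4.4], "spin": 0.008}]
```

View pics/g1.png

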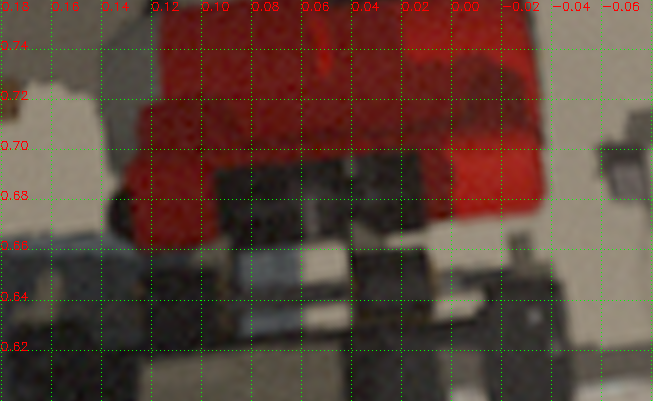

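>>> send_rows(
  motion=[
    {"hand":-0.1,"slide":[22,7,4],"spin":0.008},
    {"hand":-0.1,"slide":[20,0,0],"spin":0},
    {"hand":-0.1,"slide":[0,0,0],"spin":0},
  ],
)

```text
time: 3.5
tool_pos: [0.6768, 0.0555, 0.1634]
tool_rot: [2.728, 1.556, -0.331]
contact_force: [-1.1, -0.4, -0.8]
opening: 0.0411
```

```bash
python3 go.py .674 .0565 .155 -1.487 -0.1
python3 - <<'E'
from h import *
a=shot("scene")
ortho(a,.6,.76,-.0805,.1805,.155,"g2.png",.0004,.02)
E
```

```text
t 3.5 tcp [0.6768 0.0555 0.1634] phi -1.488 q [-0.03  0.67  1.15 -0.    1.31  1.46] N 1
[{"hand": -0.1, "slide": [8.3, -1.2, 2.8], "spin": -0.001}]
```

View pics/g2.png

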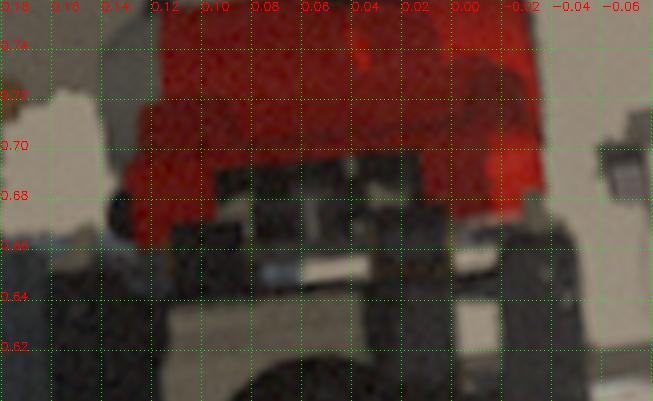

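>>> send_rows(
  motion=[
    {"hand":-0.1,"slide":[8,-1,2],"spin":0},
    {"hand":-0.1,"slide":[0,0,0],"spin":0},
    {"hand":-1,"slide":[0,0,0],"spin":0},
    {"hand":-1,"slide":[0,0,0],"spin":0},
    {"hand":-1,"slide":[0,0,0],"spin":0},
    {"hand":-1,"slide":[0,0,0],"spin":0},
  ],
  grip_force=8,
)

```text
time: 4.15
tool_pos: [0.678, 0.056, 0.163]
tool_rot: [2.86, 1.544, -0.2]
contact_force: [0.2, -0.1, 0.1]
opening: 0.0139
```

```bash
python3 go.py .674 .0565 .155 -1.487 -1
```

```text
t 4.15 tcp [0.678 0.056 0.163] phi -1.489 q [-0.03  0.66  1.16 -0.    1.29  1.46] N 1
[{"hand": -1.0, "slide": [7.9, -0.9, 4.1], "spin": -0.002}]
```

>>> send_rows(
  motion=[
    {"hand":-0.1,"slide":[0,0,0],"spin":0},
    {"hand":-0.1,"slide":[0,0,0],"spin":0},
    {"hand":-0.1,"slide":[0,0,0],"spin":0},
    {"hand":-0.1,"slide":[8,0,0],"spin":0},
    {"hand":-0.1,"slide":[0,0,0],"spin":0},
  ],
)

```text
time: 4.65
tool_pos: [0.6782, 0.056, 0.1543]
tool_rot: [2.857, 1.545, -0.203]
contact_force: [-0.1, -0.6, -0.1]
opening: 0.0412
```

```bash
python3 go.py .674 .0565 .155 -1.487 -1
python3 - <<'E'
from h import *
s=observe();print(s)
a=shot("scene","g3.png")
ortho(a,.6,.76,-.0805,.1805,.155,"g2.png",.0004,.02)
E
```

```text
t 4.65 tcp [0.6782 0.056  0.1543] phi -1.489 q [-0.03  0.67  1.17 -0.    1.27  1.46] N 1
[{"hand": -1.0, "slide": [-0.8, -0.8, 4.1], "spin": -0.002}]
{'time': 4.65, 'qpos': array([-0.0279241 ,  0.67160186,  1.17146889, -0.00478404,  1.27263435,
        1.46209974]), 'qvel': array([-0.00179641, -0.0153063 , -0.02389722, -0.00095205,  0.00842102,
        0.00074013]), 'joint_efforts': array([ 2.11774808e-02, -6.09462762e+01, -2.56918716e+01,  2.67562381e-02,
       -3.98765355e-01,  2.74938517e-03]), 'tool_pos': array([0.67815276, 0.05603294, 0.15432531]), 'tool_rot': array([ 2.8567077 ,  1.5445049 , -0.20276628]), 'contact_force': array([-0.05375805, -0.60551078, -0.12138458]), 'torque': array([0.02809792, 0.09848625, 0.01034474]), 'opening': 0.0412016209327335}
```

View pics/g3.png

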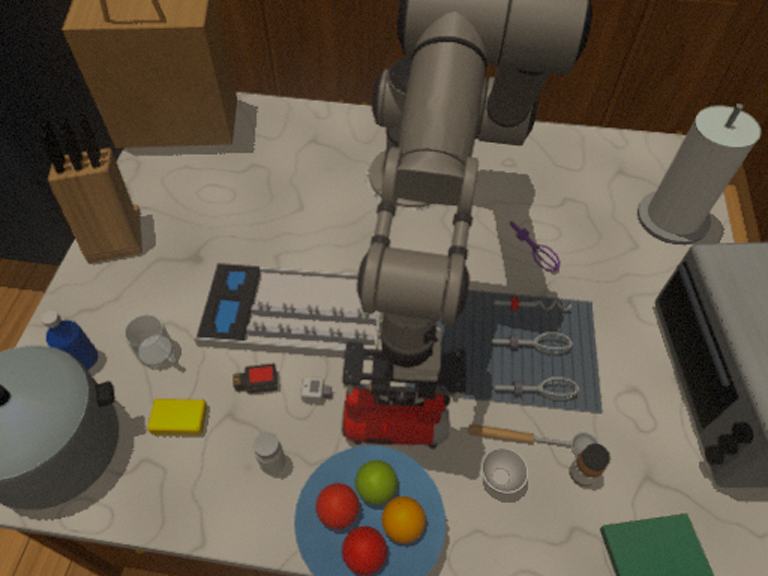

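>>> send_rows(
  motion=[
    {"hand":-1,"slide":[0,0,0],"spin":0},
    {"hand":-1,"slide":[0,0,0],"spin":0},
    {"hand":-1,"slide":[0,0,0],"spin":0},
    {"hand":-1,"slide":[0,0,0],"spin":0},
  ],
  grip_force=8,
)

```text
time: 5.1
tool_pos: [0.6787, 0.0559, 0.1551]
tool_rot: [2.86, 1.543, -0.199]
contact_force: [0.4, 0.4, -0.4]
opening: 0.0163
```

```bash
python3 go.py .674 .0565 .155 -1.487 -1
```

```text
t 5.1 tcp [0.6787 0.0559 0.1551] phi -1.489 q [-0.03  0.67  1.17 -0.    1.27  1.46] N 1
[{"hand": -1.0, "slide": [-0.0, -1.0, 4.6], "spin": -0.002}]
```

>>> send_rows(
  motion=[
    {"hand":-1,"slide":[0,8,0],"spin":0},
    {"hand":-1,"slide":[0,8,0],"spin":0},
    {"hand":-1,"slide":[0,0,0],"spin":0},
  ],
)

```text
time: 5.4
tool_pos: [0.6803, 0.0397, 0.1552]
tool_rot: [2.907, 1.543, -0.151]
contact_force: [0.0, -1.9, -0.7]
opening: 0.0159
```

```bash
python3 go.py .678 .0399 .155 -1.487 -1
```

```text
t 5.4 tcp [0.6803 0.0397 0.1552] phi -1.488 q [-0.05  0.67  1.17 -0.    1.27  1.44] N 1
[{"hand": -1.0, "slide": [0.1, -0.4, 2.3], "spin": -0.001}]
```

Release, rise, and go on towards the first beater (mat), checking the slide on the way.

>>> send_rows(
  motion=[
    {"hand":-0.1,"slide":[0,0,0],"spin":0},
    {"hand":-0.1,"slide":[0,0,0],"spin":0},
    {"hand":-0.1,"slide":[0,0,0],"spin":0},
    {"hand":-0.1,"slide":[-30,0,0],"spin":0},
    {"hand":-0.1,"slide":[-40,0,0],"spin":0},
    {"hand":-0.1,"slide":[-20,0,0],"spin":0},
  ],
)

```text
time: 6.0
tool_pos: [0.6757, 0.0387, 0.2435]
tool_rot: [2.776, 1.552, -0.284]
contact_force: [0.1, -0.9, 0.5]
opening: 0.0412
```

```bash
cat > att.py <<'E'
from fit import *
def collar_shaft(p,z=.018):
    C=cloud(p); out=[]
    return out
E
python3 - <<'E'
from go import *
print(np.round(state()[0]["tool_rot"],3))
E
python3 go.py .54 .26 .2 0.07 0.1
```

```text
[ 2.776  1.552 -0.284]
t 6.0 tcp [0.6757 0.0387 0.2435] phi -1.489 q [-0.05  0.61  1.03 -0.    1.48  1.44] N 11
[{"hand": 0.1, "slide": [4.0, -21.0, 11.0], "spin": -0.142}, {"hand": 0.1, "slide": [4.0, -22.0, 8.0], "spin": -0.142}, {"hand": 0.1, "slide": [4.0, -23.0, 4.0], "spin": -0.142}, {"hand": 0.1, "slide": [4.0, -24.0, 1.0], "spin": -0.142}, {"hand": 0.1, "slide": [4.0, -24.0, -2.0], "spin": -0.142}, {"hand": 0.1, "slide": [4.0, -23.0, -6.0], "spin": -0.142}, {"hand": 0.1, "slide": [4.0, -22.0, -9.0], "spin": -0.142}, {"hand": 0.1, "slide": [4.0, -20.0, -12.0], "spin": -0.142}]
[{"hand": 0.1, "slide": [4.0, -19.0, -14.0], "spin": -0.142}, {"hand": 0.1, "slide": [4.0, -16.0, -17.0], "spin": -0.142}, {"hand": 0.1, "slide": [4.0, -14.0, -19.0], "spin": -0.142}]
```

>>> send_rows(
  motion=[
    {"hand":0.1,"slide":[0,-21,11],"spin":-0.142},
    {"hand":0.1,"slide":[0,-22,8],"spin":-0.142},
    {"hand":0.1,"slide":[0,-23,4],"spin":-0.142},
    {"hand":0.1,"slide":[0,-24,1],"spin":-0.142},
    {"hand":0.1,"slide":[0,-24,-2],"spin":-0.142},
    {"hand":0.1,"slide":[0,-23,-6],"spin":-0.142},
    {"hand":0.1,"slide":[0,-22,-9],"spin":-0.142},
    {"hand":0.1,"slide":[0,-20,-12],"spin":-0.142},
  ],
)

```text
time: 6.8
tool_pos: [0.5731, 0.2013, 0.2458]
tool_rot: [1.653, 1.541, -0.232]
contact_force: [0.9, 0.6, 0.0]
opening: 0.0508
```

```bash
python3 go.py .55 .26 .2 0.07 0.1;python3 - <<'E'
from h import *
b=shot("top");a=shot("scene","s2.png")
ortho(a,.6,.76,-.0805,.1805,.155,"g4.png",.0004,.02)
ortho(a,.32,.58,.1,.42,.016,"m2.png",.0005,.02)
E
```

```text
t 6.8 tcp [0.5731 0.2013 0.2458] phi -0.314 q [ 0.22  0.47  1.27 -0.01  1.37  0.53] N 3
[{"hand": 0.1, "slide": [14.9, -13.8, -16.2], "spin": -0.128}, {"hand": 0.1, "slide": [15.0, -11.6, -17.8], "spin": -0.128}, {"hand": 0.1, "slide": [15.0, -9.3, -19.1], "spin": -0.128}]
```

View pics/g4.png

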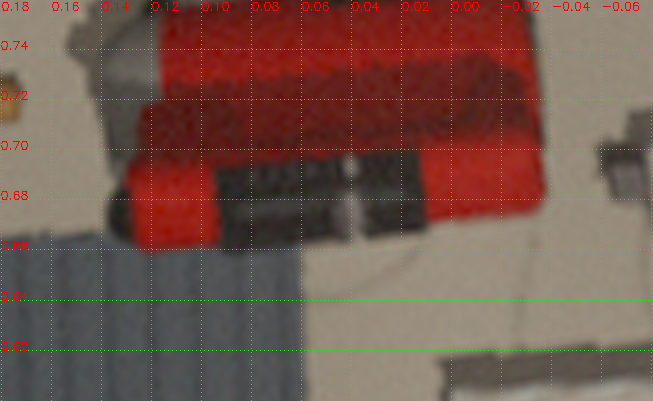

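View pics/m2.png

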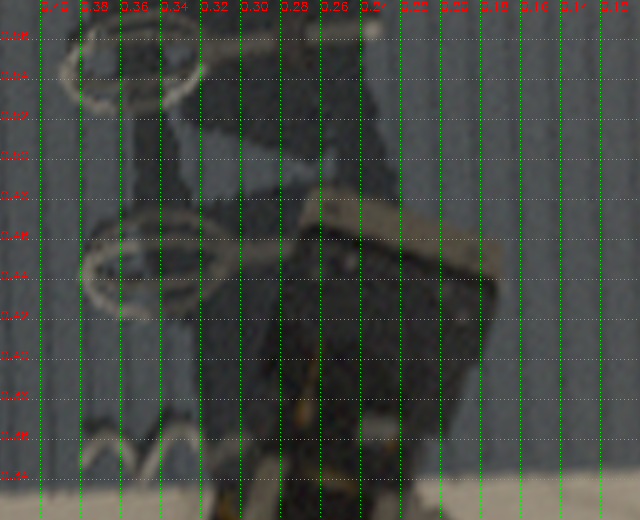

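```bash
cat >> go.py <<'E'
    s,p,R=state(); print("tilt x-axis",np.round(R[:,0],3), "F",np.round(s["contact_force"],1))
E
python3 go.py .557 .272 .13 0.125 0.1
```

```text
t 6.9 tcp [0.5722 0.2029 0.246 ] phi -0.314 q [ 0.22  0.47  1.27 -0.01  1.37  0.54] N 4
[{"hand": 0.1, "slide": [29.0, -10.0, -15.0], "spin": -0.11}, {"hand": 0.1, "slide": [29.0, -8.0, -16.0], "spin": -0.11}, {"hand": 0.1, "slide": [29.0, -6.0, -17.0], "spin": -0.11}, {"hand": 0.1, "slide": [29.0, -4.0, -17.0], "spin": -0.11}]
tilt x-axis [ 0.029 -0.006 -1.   ] F [ 1.   0.1 -0.4]
```

>>> send_rows(
  motion=[
    {"hand":0.1,"slide":[29,-10,-15],"spin":-0.11},
    {"hand":0.1,"slide":[29,-8,-16],"spin":-0.11},
    {"hand":0.1,"slide":[29,-6,-17],"spin":-0.11},
    {"hand":0.1,"slide":[29,-4,-17],"spin":-0.11},
    {"hand":0.1,"slide":[0,0,0],"spin":0},
  ],
)

```text
time: 7.4
tool_pos: [0.5604, 0.2712, 0.1279]
tool_rot: [1.253, 1.534, -0.187]
contact_force: [-0.6, 0.1, 0.0]
opening: 0.0503
```

```bash
python3 go.py .557 .272 .05 0.125 0.1
```

```text
t 7.4 tcp [0.5604 0.2712 0.1279] phi 0.131 q [ 0.34  0.59  1.4  -0.02  1.12  0.22] N 2
[{"hand": 0.1, "slide": [38.9, -3.0, -1.1], "spin": 0.003}, {"hand": 0.1, "slide": [38.9, -3.0, -1.0], "spin": 0.003}]
tilt x-axis [ 0.036 -0.007 -0.999] F [-0.6  0.1  0. ]
```

>>> send_rows(
  motion=[
    {"hand":0.1,"slide":[30,-3,-1],"spin":0.003},
    {"hand":0.1,"slide":[30,-3,-1],"spin":0.003},
    {"hand":0.1,"slide":[25,0,0],"spin":0},
    {"hand":0.1,"slide":[15,0,0],"spin":0},
    {"hand":0.1,"slide":[0,0,0],"spin":0},
  ],
)

```text
time: 7.9
tool_pos: [0.565, 0.2686, 0.0308]
tool_rot: [1.337, 1.524, -0.131]
contact_force: [-0.1, -0.6, -0.1]
opening: 0.0506
```

```bash
python3 go.py .557 .272 .007 0.125 0.1
python3 - <<'E'
from h import *
b=shot("top");a=shot("scene")
ortho(a,.48,.64,.18,.36,.016,"m3.png",.0004,.02)
ortho(b,.48,.64,.18,.36,.016,"m4.png",.0004,.02)
cv2.imwrite("pics/m34.png",np.hstack([cv2.imread("pics/m3.png"),cv2.imread("pics/m4.png")])[:, :800])
E
```

```text
t 7.9 tcp [0.565  0.2686 0.0308] phi 0.104 q [ 0.33  0.7   1.49 -0.03  0.9   0.24] N 1
[{"hand": 0.1, "slide": [23.4, -8.7, -4.4], "spin": -0.021}]
tilt x-axis [ 0.047 -0.006 -0.999] F [-0.1 -0.6 -0.1]
```

View pics/m34.png

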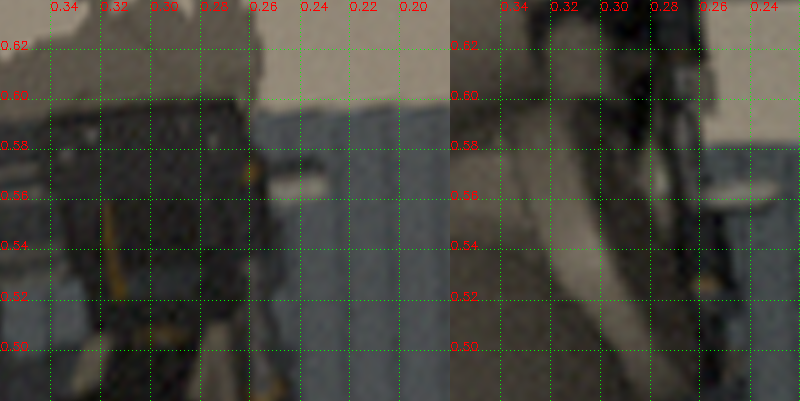

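>>> send_rows(
  motion=[
    {"hand":0.1,"slide":[8,-8,-4],"spin":-0.02},
    {"hand":0.1,"slide":[14,0,0],"spin":0},
    {"hand":0.1,"slide":[0,0,0],"spin":0},
  ],
)

```text
time: 8.3
tool_pos: [0.5608, 0.2727, 0.013]
tool_rot: [1.399, 1.514, -0.048]
contact_force: [-0.2, 0.1, -0.2]
opening: 0.0508
```

```bash
python3 go.py .557 .272 .007 0.125 0.1
```

```text
t 8.3 tcp [0.5608 0.2727 0.013 ] phi 0.124 q [ 0.34  0.72  1.52 -0.03  0.85  0.24] N 1
[{"hand": 0.1, "slide": [5.8, -4.2, 0.2], "spin": -0.001}]
tilt x-axis [ 0.057 -0.003 -0.998] F [-0.2  0.1 -0.2]
```

>>> send_rows(
  motion=[
    {"hand":0.1,"slide":[6,-4,0],"spin":0},
    {"hand":-1,"slide":[0,0,0],"spin":0},
    {"hand":-1,"slide":[0,0,0],"spin":0},
    {"hand":-1,"slide":[0,0,0],"spin":0},
    {"hand":-1,"slide":[0,0,0],"spin":0},
  ],
  grip_force=40,
)

```text
time: 8.8
tool_pos: [0.5572, 0.2726, 0.0068]
tool_rot: [1.404, 1.513, -0.043]
contact_force: [-0.3, 0.6, 0.2]
opening: 0.0253
```

```bash
python3 go.py .557 .272 .007 0.125 -1
```

```text
t 8.8 tcp [0.5572 0.2726 0.0068] phi 0.124 q [ 0.34  0.73  1.53 -0.03  0.83  0.24] N 1
[{"hand": -1.0, "slide": [-0.2, -0.2, 0.5], "spin": -0.001}]
tilt x-axis [ 0.058 -0.002 -0.998] F [-0.3  0.6  0.2]
```

>>> send_rows(
  motion=[
    {"hand":-1,"slide":[-15,0,0],"spin":0},
    {"hand":-1,"slide":[-40,0,0],"spin":0},
    {"hand":-1,"slide":[-45,0,0],"spin":0},
    {"hand":-1,"slide":[-45,0,0],"spin":0},
    {"hand":-1,"slide":[-20,0,0],"spin":0},
  ],
)

```text
time: 9.3
tool_pos: [0.5455, 0.2722, 0.1777]
tool_rot: [1.357, 1.519, -0.091]
contact_force: [0.9, 0.4, -0.1]
opening: 0.0258
```

```bash
python3 go.py .475 -.15 .17 1.637 -1
python3 - <<'E'
from h import *
b=shot("top");a=shot("scene")
for p,n in((b,"c1.png"),(a,"c2.png")): ortho(p,.42,.53,-.29,-.0005,.040,n,.00038,.01)
cv2.imwrite("pics/c12.png",np.vstack([cv2.imread("pics/c1.png"),cv2.imread("pics/c2.png")]))
E
```

```text
t 9.3 tcp [0.5455 0.2722 0.1777] phi 0.124 q [ 0.35  0.51  1.4  -0.02  1.19  0.23] N 11
[{"hand": -1.0, "slide": [1.0, -11.0, 37.0], "spin": -0.138}, {"hand": -1.0, "slide": [0.0, -16.0, 35.0], "spin": -0.138}, {"hand": -1.0, "slide": [0.0, -21.0, 33.0], "spin": -0.138}, {"hand": -1.0, "slide": [-0.0, -25.0, 30.0], "spin": -0.138}, {"hand": -1.0, "slide": [-0.0, -29.0, 26.0], "spin": -0.138}, {"hand": -1.0, "slide": [-1.0, -32.0, 22.0], "spin": -0.138}, {"hand": -1.0, "slide": [-1.0, -35.0, 17.0], "spin": -0.138}, {"hand": -1.0, "slide": [-1.0, -37.0, 12.0], "spin": -0.138}]
[{"hand": -1.0, "slide": [-1.0, -38.0, 7.0], "spin": -0.138}, {"hand": -1.0, "slide": [-1.0, -39.0, 2.0], "spin": -0.138}, {"hand": -1.0, "slide": [-1.0, -39.0, -4.0], "spin": -0.138}]
tilt x-axis [ 0.051 -0.005 -0.999] F [ 0.9  0.4 -0.1]
```

View pics/c12.png

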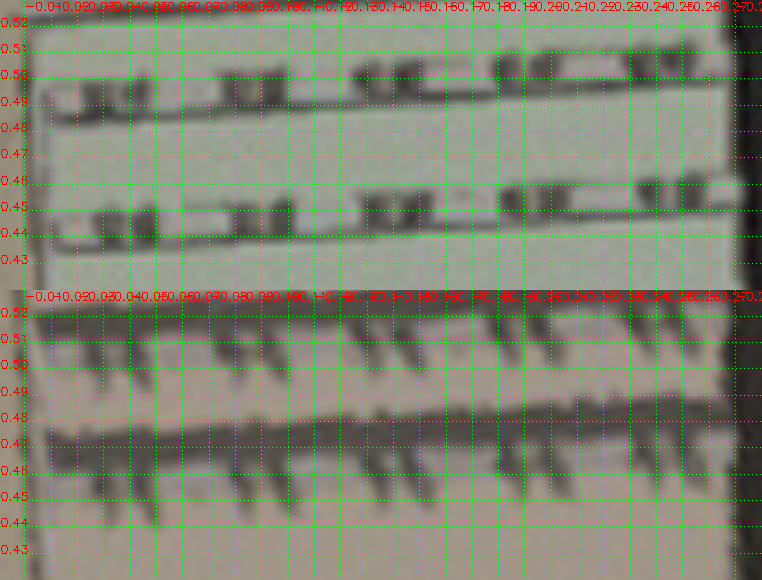

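>>> send_rows(
  motion=[
    {"hand":-1,"slide":[0,-11,37],"spin":-0.138},
    {"hand":-1,"slide":[0,-16,35],"spin":-0.138},
    {"hand":-1,"slide":[0,-21,33],"spin":-0.138},
    {"hand":-1,"slide":[0,-25,30],"spin":-0.138},
    {"hand":-1,"slide":[0,-29,26],"spin":-0.138},
    {"hand":-1,"slide":[0,-32,22],"spin":-0.138},
    {"hand":-1,"slide":[0,-35,17],"spin":-0.138},
    {"hand":-1,"slide":[0,-37,12],"spin":-0.138},
  ],
)

```text
time: 10.2
tool_pos: [0.4948, -0.035, 0.1725]
tool_rot: [0.276, 1.524, -0.04]
contact_force: [-0.0, -0.4, -0.3]
opening: 0.0252
```

```bash
python3 go.py .4805 -.2022 .17 1.637 -1
```

```text
t 10.2 tcp [ 0.4948 -0.035   0.1725] phi 1.256 q [-0.23  0.32  1.72  0.01  1.05 -1.49] N 4
[{"hand": -1.0, "slide": [1.0, -41.0, 10.0], "spin": -0.095}, {"hand": -1.0, "slide": [0.0, -42.0, 6.0], "spin": -0.095}, {"hand": -1.0, "slide": [0.0, -42.0, 2.0], "spin": -0.095}, {"hand": -1.0, "slide": [-0.0, -42.0, -2.0], "spin": -0.095}]
tilt x-axis [ 0.047 -0.002 -0.999] F [-0.  -0.4 -0.3]
```

>>> send_rows(
  motion=[
    {"hand":-1,"slide":[0,-41,10],"spin":-0.095},
    {"hand":-1,"slide":[0,-42,6],"spin":-0.095},
    {"hand":-1,"slide":[0,-42,2],"spin":-0.095},
    {"hand":-1,"slide":[0,-42,-2],"spin":-0.095},
  ],
)

```text
time: 10.6
tool_pos: [0.4787, -0.2083, 0.1699]
tool_rot: [-0.058, 1.529, 0.024]
contact_force: [0.5, 0.4, -0.9]
opening: 0.0254
```

```bash
python3 - <<'E'
from h import *
b=shot("top");a=shot("scene","p1.png")
E
python3 go.py .4805 -.2022 .08 1.637 -1
```

```text
t 10.7 tcp [ 0.4788 -0.2115  0.1698] phi 1.647 q [-0.58  0.37  1.65  0.03  1.08 -2.23] N 2
[{"hand": -1.0, "slide": [44.9, 4.8, -0.7], "spin": 0.005}, {"hand": -1.0, "slide": [44.9, 4.8, -0.7], "spin": 0.005}]
tilt x-axis [ 0.043 -0.001 -0.999] F [ 0.3  0.7 -1.7]
```

View pics/p1.png

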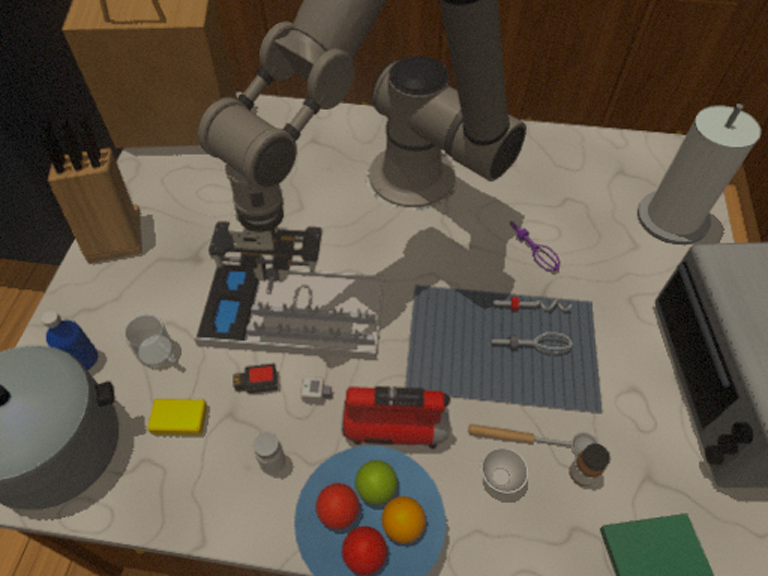

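>>> send_rows(
  motion=[
    {"hand":-1,"slide":[40,5,-1],"spin":0.005},
    {"hand":-1,"slide":[40,5,-1],"spin":0.005},
  ],
)

```text
time: 10.9
tool_pos: [0.4819, -0.2049, 0.092]
tool_rot: [-0.193, 1.519, -0.133]
contact_force: [0.6, 0.3, -1.0]
opening: 0.0255
```

```bash
python3 - <<'E'
from h import *
b=shot("top");a=shot("scene")
E
python3 go.py .4805 -.2022 .052 1.637 -1
```

```text
t 11.0 tcp [ 0.4788 -0.202   0.0884] phi 1.633 q [-0.56  0.47  1.76  0.03  0.88 -2.21] N 1
[{"hand": -1.0, "slide": [36.4, -0.2, 0.2], "spin": -0.004}]
tilt x-axis [ 0.042 -0.    -0.999] F [-0.8  0.2  0.1]
```

>>> send_rows(
  motion=[
    {"hand":-1,"slide":[18,0,0],"spin":-0.004},
    {"hand":-1,"slide":[18,0,0],"spin":0},
  ],
)

```text
time: 11.2
tool_pos: [0.4819, -0.2018, 0.0548]
tool_rot: [-0.105, 1.526, -0.039]
contact_force: [0.4, -0.6, 0.2]
opening: 0.0254
```

```bash
python3 - <<'E'
from h import *
b=shot("top");a=shot("scene")
for p,n in((b,"c1.png"),(a,"c2.png")): ortho(p,.34,.54,-.29,-.0505,.045,n,.0005,.02)
cv2.imwrite("pics/c3.png",np.hstack([cv2.imread("pics/c1.png")[:,:400],cv2.imread("pics/c2.png")[:,:400]]))
E
python3 go.py .4805 -.2022 .040 1.637 -1
```

```text
t 11.3 tcp [ 0.4812 -0.2014  0.0539] phi 1.637 q [-0.56  0.52  1.78  0.03  0.8  -2.22] N 1
[{"hand": -1.0, "slide": [13.8, -0.7, -1.4], "spin": 0.0}]
tilt x-axis [ 0.042 -0.    -0.999] F [-0.  -0.  -0.6]
```

View pics/c3.png

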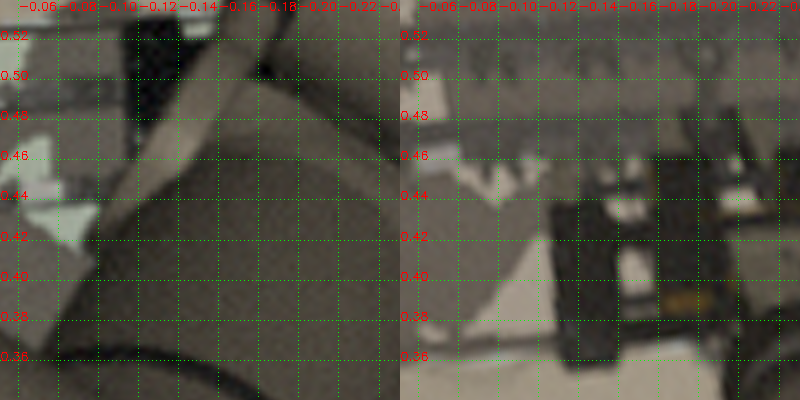

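Run:
```python
from h import *
a=shot("scene")
uv=proj(a,[[.48,-.2,.05]])[0].astype(int);print(uv)
im=a["pixels"][uv[1]-35:uv[1]+35,uv[0]-45:uv[0]+45]
im=cv2.convertScaleAbs(cv2.resize(im,None,fx=8,fy=8,interpolation=cv2.INTER_CUBIC),alpha=2)
cv2.imwrite("pics/z1.png",im)
```

```text
[191 208]
```

View pics/z1.png

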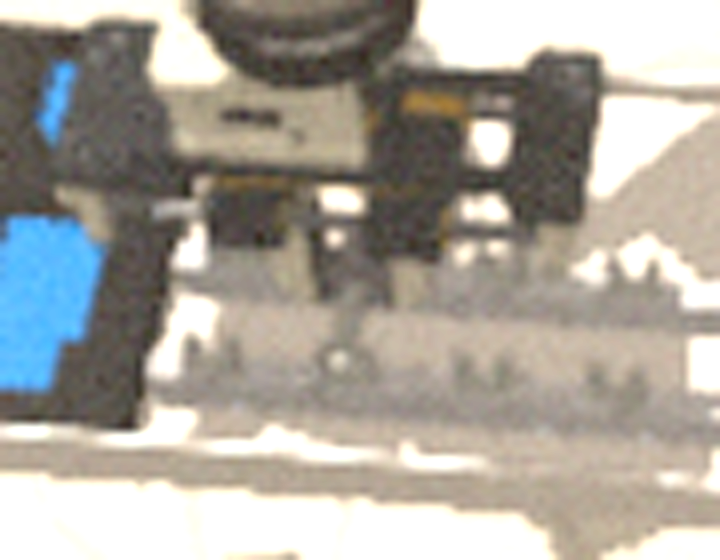

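>>> send_rows(
  motion=[
    {"hand":-1,"slide":[14,-1,-1],"spin":0},
  ],
  grip_force=50,
)

```text
time: 11.45
tool_pos: [0.4834, -0.2037, 0.0437]
tool_rot: [-0.15, 1.523, -0.083]
contact_force: [-0.1, -0.4, -0.9]
opening: 0.0254
```

```bash
cat > settle.py <<'E'
from h import *
vision.read_camera("top");vision.read_camera("scene")
E
python3 settle.py; python3 go.py .4805 -.2022 .0228 1.637 -1
```

```text
t 11.55 tcp [ 0.4815 -0.2028  0.0416] phi 1.637 q [-0.56  0.54  1.79  0.03  0.77 -2.22] N 1
[{"hand": -1.0, "slide": [18.7, 0.7, -1.8], "spin": 0.0}]
tilt x-axis [ 0.043 -0.001 -0.999] F [ 0.6  0.8 -0.6]
```

>>> send_rows(
  motion=[
    {"hand":-1,"slide":[10,1,-1],"spin":0},
    {"hand":-1,"slide":[9,0,0],"spin":0},
  ],
)

```text
time: 11.75
tool_pos: [0.484, -0.2041, 0.0262]
tool_rot: [-0.204, 1.52, -0.137]
contact_force: [-2.1, -2.4, 4.1]
opening: 0.0253
```

```bash
python3 settle.py; python3 go.py .4805 -.2022 .0228 1.637 -1
```

```text
t 11.85 tcp [ 0.4838 -0.2036  0.0249] phi 1.637 q [-0.56  0.57  1.8   0.03  0.72 -2.22] N 1
[{"hand": -1.0, "slide": [2.0, 1.7, -3.3], "spin": 0.0}]
tilt x-axis [ 0.049 -0.005 -0.999] F [ 4.  -4.3 -6.8]
```

>>> send_rows(
  motion=[
    {"hand":-1,"slide":[5,0,0],"spin":0},
  ],
)

```text
time: 11.95
tool_pos: [0.4845, -0.2041, 0.0218]
tool_rot: [-0.189, 1.52, -0.122]
contact_force: [-13.4, 6.4, 51.7]
opening: 0.0253
```

```bash
python3 settle.py; python3 go.py .4805 -.2022 .0228 1.637 -1
```

```text
t 12.05 tcp [ 0.4845 -0.204   0.0221] phi 1.637 q [-0.56  0.58  1.8   0.03  0.71 -2.22] N 1
[{"hand": -1.0, "slide": [-0.9, 2.0, -3.8], "spin": 0.0}]
tilt x-axis [ 0.051 -0.006 -0.999] F [-4.2  0.2 17.9]
```

>>> send_rows(
  motion=[
    {"hand":-0.2,"slide":[0,0,0],"spin":0},
    {"hand":-0.2,"slide":[0,0,0],"spin":0},
    {"hand":-0.2,"slide":[0,0,0],"spin":0},
    {"hand":-0.2,"slide":[-30,0,0],"spin":0},
    {"hand":-0.2,"slide":[-48,0,0],"spin":0},
    {"hand":-0.2,"slide":[-48,0,0],"spin":0},
  ],
)

```text
time: 12.65
tool_pos: [0.4741, -0.1997, 0.1456]
tool_rot: [0.043, 1.534, 0.11]
contact_force: [1.7, 0.3, -0.5]
opening: 0.0367
```

```bash
python3 settle.py; python3 go.py .455 .262 .13 .096 0.1
```

```text
t 12.75 tcp [ 0.4777 -0.2019  0.1508] phi 1.638 q [-0.56  0.38  1.69  0.03  1.02 -2.21] N 11
[{"hand": 0.1, "slide": [2.0, 42.0, 1.0], "spin": 0.14}, {"hand": 0.1, "slide": [1.0, 42.0, -5.0], "spin": 0.14}, {"hand": 0.1, "slide": [1.0, 41.0, -11.0], "spin": 0.14}, {"hand": 0.1, "slide": [1.0, 39.0, -17.0], "spin": 0.14}, {"hand": 0.1, "slide": [1.0, 36.0, -22.0], "spin": 0.14}, {"hand": 0.1, "slide": [0.0, 33.0, -27.0], "spin": 0.14}, {"hand": 0.1, "slide": [0.0, 29.0, -31.0], "spin": 0.14}, {"hand": 0.1, "slide": [0.0, 24.0, -35.0], "spin": 0.14}]
[{"hand": 0.1, "slide": [-0.0, 19.0, -38.0], "spin": 0.14}, {"hand": 0.1, "slide": [-0.0, 14.0, -40.0], "spin": 0.14}, {"hand": 0.1, "slide": [-0.0, 8.0, -42.0], "spin": 0.14}]
tilt x-axis [ 0.048 -0.003 -0.999] F [ 0.5 -0.2 -0.4]
```

>>> send_rows(
  motion=[
    {"hand":0.1,"slide":[0,42,1],"spin":0.14},
    {"hand":0.1,"slide":[0,42,-5],"spin":0.14},
    {"hand":0.1,"slide":[0,41,-11],"spin":0.14},
    {"hand":0.1,"slide":[0,39,-17],"spin":0.14},
    {"hand":0.1,"slide":[0,36,-22],"spin":0.14},
    {"hand":0.1,"slide":[0,33,-27],"spin":0.14},
    {"hand":0.1,"slide":[0,29,-31],"spin":0.14},
    {"hand":0.1,"slide":[0,24,-35],"spin":0.14},
  ],
)

```text
time: 13.55
tool_pos: [0.4594, 0.1186, 0.1453]
tool_rot: [0.915, 1.524, -0.102]
contact_force: [-0.3, -0.5, -0.2]
opening: 0.0506
```

```bash
python3 - <<'E'
from h import *
b=shot("top","t3.png");a=shot("scene","s3.png")
ortho(b,.3,.6,-.3,.05,.03,"o3.png",.0005,.02)
E
python3 go.py .455 .262 .13 .096 0.1
```

```text
t 13.65 tcp [0.4589 0.1207 0.1452] phi 0.561 q [ 0.1   0.32  1.82 -0.01  0.96 -0.45] N 4
[{"hand": 0.1, "slide": [4.0, 18.0, -31.0], "spin": 0.116}, {"hand": 0.1, "slide": [3.0, 14.0, -32.0], "spin": 0.116}, {"hand": 0.1, "slide": [3.0, 10.0, -34.0], "spin": 0.116}, {"hand": 0.1, "slide": [3.0, 6.0, -35.0], "spin": 0.116}]
tilt x-axis [ 0.046 -0.004 -0.999] F [ 0.  -0.8 -0.2]
```

View pics/s3.png

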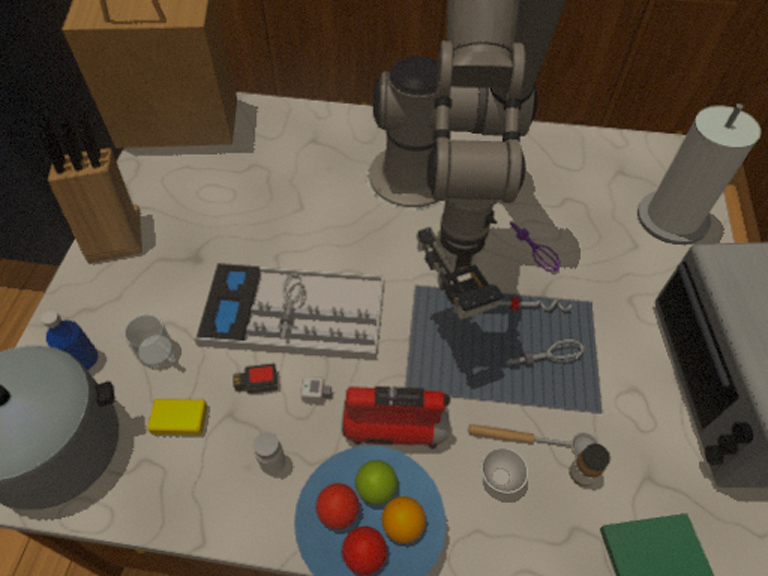

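View pics/o3.png

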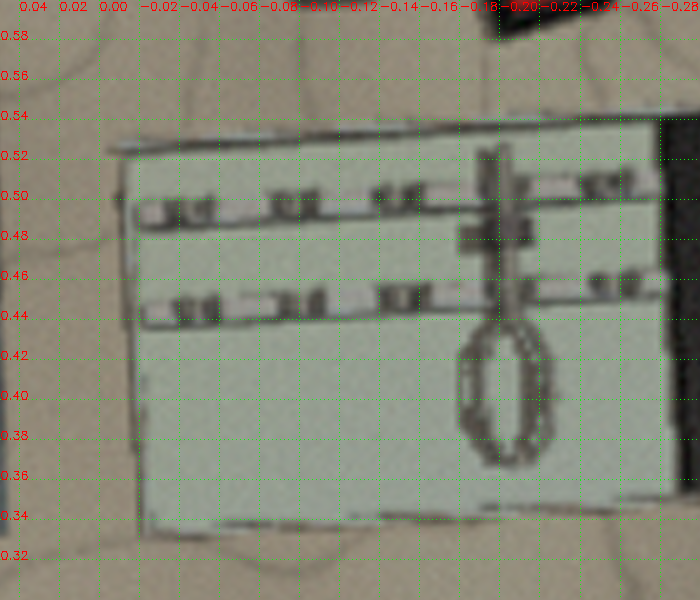

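Run:
```python
from h import *
b=shot("top");a=shot("scene")
ortho(b,.36,.52,.18,.4,.018,"m5.png",.0005,.02);ortho(a,.36,.52,.18,.4,.018,"m6.png",.0005,.02)
cv2.imwrite("pics/m56.png",cv2.convertScaleAbs(np.vstack([cv2.imread("pics/m5.png"),cv2.imread("pics/m6.png")]),alpha=1.8))
```

```text
(no output)
```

View pics/m56.png

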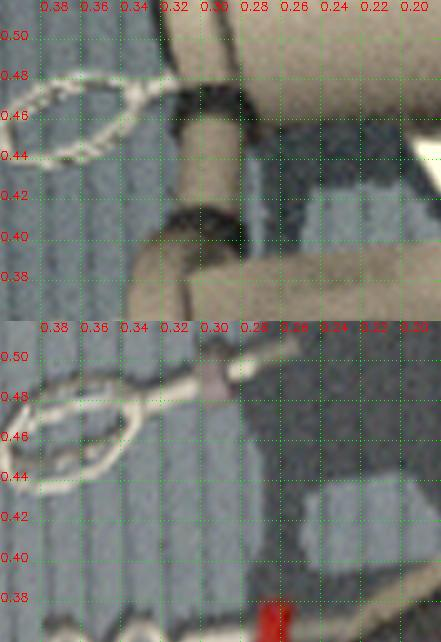

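>>> send_rows(
  motion=[
    {"hand":0.1,"slide":[-20,-30,30],"spin":0.14},
    {"hand":0.1,"slide":[-20,-20,40],"spin":0.14},
    {"hand":0.1,"slide":[0,-20,40],"spin":0.1},
  ],
)

```text
time: 14.05
tool_pos: [0.4383, -0.0148, 0.1846]
tool_rot: [1.268, 1.526, -0.119]
contact_force: [1.3, -0.6, 0.2]
opening: 0.0505
```

```bash
python3 settle.py
python3 - <<'E'
from h import *
b=shot("top");a=shot("scene")
ortho(b,.36,.56,.18,.42,.018,"m5.png",.0005,.02);ortho(a,.36,.56,.18,.42,.018,"m6.png",.0005,.02)
cv2.imwrite("pics/m56.png",cv2.convertScaleAbs(np.hstack([cv2.imread("pics/m5.png")[:,:400],cv2.imread("pics/m6.png")[:,:400]]),alpha=1.8))
E
```

```text
(no output)
```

View pics/m56.png

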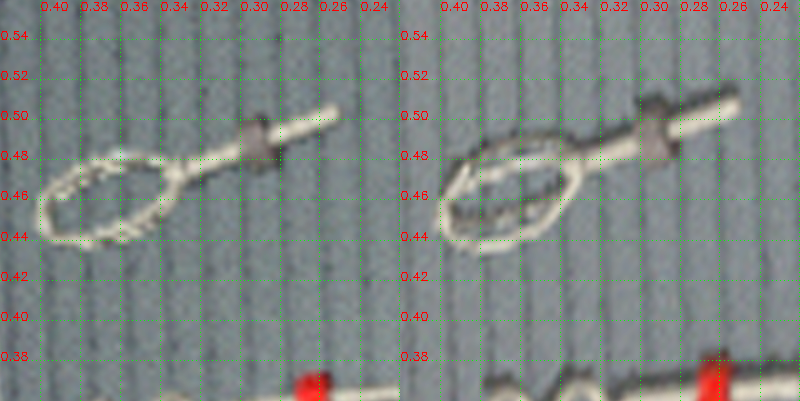

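```bash
python3 go.py .4885 .2895 .10 .353 0.1
```

```text
t 14.25 tcp [ 0.4368 -0.0142  0.1825] phi 0.185 q [-0.21  0.21  1.85  0.    1.05 -0.4 ] N 7
[{"hand": 0.1, "slide": [12.0, 15.0, -41.0], "spin": -0.024}, {"hand": 0.1, "slide": [12.0, 16.0, -41.0], "spin": -0.024}, {"hand": 0.1, "slide": [12.0, 17.0, -41.0], "spin": -0.024}, {"hand": 0.1, "slide": [12.0, 18.0, -40.0], "spin": -0.024}, {"hand": 0.1, "slide": [12.0, 19.0, -40.0], "spin": -0.024}, {"hand": 0.1, "slide": [12.0, 20.0, -39.0], "spin": -0.024}, {"hand": 0.1, "slide": [12.0, 21.0, -39.0], "spin": -0.024}]
tilt x-axis [ 0.04  -0.004 -0.999] F [-0.8  0.9 -0.4]
```

>>> send_rows(
  motion=[
    {"hand":0.1,"slide":[12,15,-41],"spin":-0.024},
    {"hand":0.1,"slide":[12,16,-41],"spin":-0.024},
    {"hand":0.1,"slide":[12,17,-41],"spin":-0.024},
    {"hand":0.1,"slide":[12,18,-40],"spin":-0.024},
    {"hand":0.1,"slide":[12,19,-40],"spin":-0.024},
    {"hand":0.1,"slide":[12,20,-39],"spin":-0.024},
    {"hand":0.1,"slide":[12,21,-39],"spin":-0.024},
  ],
)

```text
time: 14.95
tool_pos: [0.4911, 0.2989, 0.0951]
tool_rot: [1.069, 1.529, -0.137]
contact_force: [1.3, -0.4, 0.2]
opening: 0.0505
```

```bash
python3 settle.py; python3 go.py .4885 .2895 .035 .353 0.1 25
```

```text
t 15.05 tcp [0.4903 0.3016 0.0935] phi 0.369 q [ 0.43  0.55  1.59 -0.03  0.97  0.08] N 3
[{"hand": 0.1, "slide": [19.5, -2.7, 3.2], "spin": 0.005}, {"hand": 0.1, "slide": [19.5, -2.7, 3.2], "spin": 0.005}, {"hand": 0.1, "slide": [19.5, -2.7, 3.2], "spin": 0.005}]
tilt x-axis [ 0.04  -0.005 -0.999] F [-1.3  0.  -0.4]
```

>>> send_rows(
  motion=[
    {"hand":0.1,"slide":[20,-3,3],"spin":0.005},
    {"hand":0.1,"slide":[20,-3,3],"spin":0.005},
    {"hand":0.1,"slide":[20,-3,3],"spin":0.005},
  ],
)

```text
time: 15.35
tool_pos: [0.4871, 0.2939, 0.0324]
tool_rot: [1.132, 1.528, -0.072]
contact_force: [0.7, 1.1, 0.4]
opening: 0.0504
```

```bash
python3 settle.py; python3 go.py .4885 .2895 .007 .353 0.1 25
```

```text
t 15.45 tcp [0.485  0.2924 0.0304] phi 0.365 q [ 0.42  0.63  1.66 -0.03  0.82  0.07] N 1
[{"hand": 0.1, "slide": [23.5, 1.4, 3.5], "spin": 0.012}]
tilt x-axis [ 0.037 -0.006 -0.999] F [ 0.1  0.5 -0.6]
```

>>> send_rows(
  motion=[
    {"hand":0.1,"slide":[12,1,3],"spin":0.012},
    {"hand":0.1,"slide":[12,0,0],"spin":0},
  ],
)

```text
time: 15.65
tool_pos: [0.4895, 0.2906, 0.0076]
tool_rot: [1.114, 1.53, -0.103]
contact_force: [-0.4, -0.2, -0.5]
opening: 0.0502
```

```bash
python3 settle.py; python3 go.py .4885 .2895 .007 .353 0.1 25
```

```text
t 15.75 tcp [0.4885 0.2903 0.0065] phi 0.354 q [ 0.41  0.67  1.67 -0.03  0.77  0.08] N 1
[{"hand": 0.1, "slide": [-0.5, -0.3, 0.8], "spin": 0.001}]
tilt x-axis [ 0.038 -0.005 -0.999] F [-1.3  0.2  0.5]
```

>>> send_rows(
  motion=[
    {"hand":-1,"slide":[0,0,0],"spin":0},
    {"hand":-1,"slide":[0,0,0],"spin":0},
    {"hand":-1,"slide":[0,0,0],"spin":0},
    {"hand":-1,"slide":[0,0,0],"spin":0},
  ],
)

```text
time: 16.15
tool_pos: [0.4896, 0.2908, 0.008]
tool_rot: [1.114, 1.53, -0.103]
contact_force: [0.2, -0.1, -0.1]
opening: 0.0251
```

```bash
python3 go.py .4885 .2895 .007 .353 0.1 25
```

```text
t 16.15 tcp [0.4896 0.2908 0.008 ] phi 0.355 q [ 0.41  0.66  1.67 -0.03  0.77  0.08] N 1
[{"hand": 0.1, "slide": [0.9, -1.6, 0.8], "spin": 0.002}]
tilt x-axis [ 0.041 -0.004 -0.999] F [ 0.2 -0.1 -0.1]
```

>>> send_rows(
  motion=[
    {"hand":-1,"slide":[-20,0,0],"spin":0},
    {"hand":-1,"slide":[-45,0,0],"spin":0},
    {"hand":-1,"slide":[-45,0,0],"spin":0},
    {"hand":-1,"slide":[-30,0,0],"spin":0},
  ],
)

```text
time: 16.55
tool_pos: [0.481, 0.2901, 0.1478]
tool_rot: [0.936, 1.539, -0.28]
contact_force: [0.4, 0.1, -1.2]
opening: 0.0252
```

```bash
python3 settle.py; python3 go.py .4735 -.0995 .15 1.637 -1
```

```text
t 16.65 tcp [0.4829 0.291  0.15  ] phi 0.355 q [ 0.42  0.47  1.55 -0.02  1.09  0.07] N 9
[{"hand": -1.0, "slide": [0.0, -16.0, 40.0], "spin": -0.142}, {"hand": -1.0, "slide": [-0.0, -22.0, 38.0], "spin": -0.142}, {"hand": -1.0, "slide": [-0.0, -27.0, 34.0], "spin": -0.142}, {"hand": -1.0, "slide": [-0.0, -31.0, 30.0], "spin": -0.142}, {"hand": -1.0, "slide": [-1.0, -35.0, 25.0], "spin": -0.142}, {"hand": -1.0, "slide": [-1.0, -38.0, 20.0], "spin": -0.142}, {"hand": -1.0, "slide": [-1.0, -41.0, 14.0], "spin": -0.142}, {"hand": -1.0, "slide": [-1.0, -43.0, 8.0], "spin": -0.142}]
[{"hand": -1.0, "slide": [-1.0, -43.0, 2.0], "spin": -0.142}]
tilt x-axis [ 0.037 -0.006 -0.999] F [ 0.9  0.6 -0.1]
```

>>> send_rows(
  motion=[
    {"hand":-1,"slide":[0,-16,40],"spin":-0.142},
    {"hand":-1,"slide":[0,-22,38],"spin":-0.142},
    {"hand":-1,"slide":[0,-27,34],"spin":-0.142},
    {"hand":-1,"slide":[0,-31,30],"spin":-0.142},
    {"hand":-1,"slide":[0,-35,25],"spin":-0.142},
    {"hand":-1,"slide":[0,-38,20],"spin":-0.142},
    {"hand":-1,"slide":[0,-41,14],"spin":-0.142},
    {"hand":-1,"slide":[0,-43,8],"spin":-0.142},
  ],
)

```text
time: 17.45
tool_pos: [0.4692, -0.0344, 0.1478]
tool_rot: [0.027, 1.535, -0.097]
contact_force: [0.5, -0.6, -0.7]
opening: 0.0252
```

```bash
python3 settle.py; python3 go.py .4735 -.0995 .13 1.637 -1
```

```text
t 17.55 tcp [ 0.4694 -0.0368  0.1477] phi 1.442 q [-0.24  0.31  1.81  0.    0.98 -1.69] N 2
[{"hand": -1.0, "slide": [9.1, -30.8, 5.7], "spin": -0.098}, {"hand": -1.0, "slide": [9.0, -31.3, 2.7], "spin": -0.098}]
tilt x-axis [ 0.035 -0.005 -0.999] F [ 0.1  0.6 -0.3]
```

>>> send_rows(
  motion=[
    {"hand":-1,"slide":[9,-31,6],"spin":-0.098},
    {"hand":-1,"slide":[9,-31,3],"spin":-0.098},
  ],
)

```text
time: 17.75
tool_pos: [0.4738, -0.0984, 0.1298]
tool_rot: [-0.164, 1.534, -0.094]
contact_force: [0.1, 0.3, -1.2]
opening: 0.0248
```

```bash
python3 settle.py; python3 go.py .4735 -.0995 .056 1.637 -1 25
```

```text
t 17.85 tcp [ 0.4737 -0.1001  0.1289] phi 1.636 q [-0.37  0.36  1.8   0.01  0.95 -2.02] N 3
[{"hand": -1.0, "slide": [24.3, 0.3, -0.9], "spin": -0.0}, {"hand": -1.0, "slide": [24.3, 0.3, -0.9], "spin": -0.0}, {"hand": -1.0, "slide": [24.3, 0.3, -0.9], "spin": -0.0}]
tilt x-axis [ 0.035 -0.004 -0.999] F [-0.3  1.3 -0.5]
```

>>> send_rows(
  motion=[
    {"hand":-1,"slide":[24,0,-1],"spin":0},
    {"hand":-1,"slide":[24,0,-1],"spin":0},
    {"hand":-1,"slide":[24,0,-1],"spin":0},
  ],
)

```text
time: 18.15
tool_pos: [0.4752, -0.0988, 0.0569]
tool_rot: [-0.166, 1.53, -0.111]
contact_force: [0.1, -0.2, -1.0]
opening: 0.0254
```

```bash
python3 settle.py
cat > zm.py <<'E'
import sys
from h import *
a=shot("scene")
x,y,n=float(sys.argv[1]),float(sys.argv[2]),sys.argv[3]
uv=proj(a,[[x,y,.05]])[0].astype(int);print(uv)
im=a["pixels"][max(uv[1]-35,0):uv[1]+35,uv[0]-45:uv[0]+45]
im=cv2.convertScaleAbs(cv2.resize(im,None,fx=8,fy=8,interpolation=cv2.INTER_CUBIC),alpha=2)
cv2.imwrite("pics/"+n,im)
E
python3 zm.py .4735 -.0995 z2.png
python3 go.py .4735 -.0995 .024 1.637 -1 25
```

```text
[223 210]
t 18.3 tcp [ 0.474  -0.0984  0.0566] phi 1.628 q [-0.37  0.47  1.88  0.01  0.76 -2.01] N 2
[{"hand": -1.0, "slide": [16.3, -0.4, -0.9], "spin": -0.005}, {"hand": -1.0, "slide": [16.3, -0.4, -0.9], "spin": -0.005}]
tilt x-axis [ 0.036 -0.003 -0.999] F [ 0.9 -0.1 -0.1]
```

View pics/z2.png

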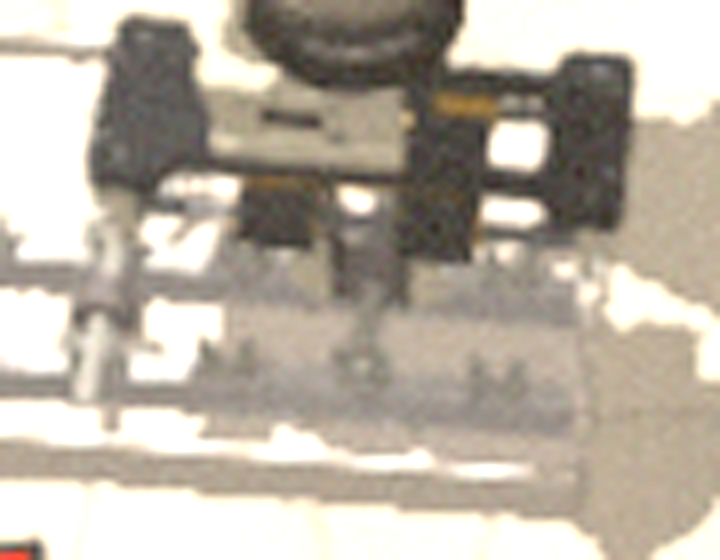

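>>> send_rows(
  motion=[
    {"hand":-1,"slide":[14,-1,-1],"spin":-0.005},
    {"hand":-1,"slide":[10,0,0],"spin":0},
  ],
)

```text
time: 18.5
tool_pos: [0.4762, -0.0989, 0.0351]
tool_rot: [-0.174, 1.53, -0.113]
contact_force: [-4.4, -2.4, 12.9]
opening: 0.0252
```

```bash
python3 settle.py;python3 go.py .4735 -.0995 .024 1.637 -1 25
```

```text
t 18.6 tcp [ 0.4764 -0.0995  0.0349] phi 1.632 q [-0.37  0.51  1.9   0.02  0.7  -2.01] N 1
[{"hand": -1.0, "slide": [10.8, 0.3, -3.4], "spin": -0.005}]
tilt x-axis [ 0.041 -0.005 -0.999] F [ 0.3 -2.8 -0.2]
```

>>> send_rows(
  motion=[
    {"hand":-1,"slide":[9,0,-2],"spin":0},
  ],
)

```text
time: 18.7
tool_pos: [0.4771, -0.1005, 0.0279]
tool_rot: [-0.224, 1.524, -0.163]
contact_force: [2.1, -1.5, 4.4]
opening: 0.025
```

```bash
python3 settle.py;python3 go.py .4735 -.0995 .024 1.637 -1 25
```

```text
t 18.8 tcp [ 0.4761 -0.1002  0.0263] phi 1.631 q [-0.37  0.52  1.9   0.02  0.67 -2.02] N 1
[{"hand": -1.0, "slide": [2.2, 0.9, -2.6], "spin": -0.006}]
tilt x-axis [ 0.044 -0.006 -0.999] F [ 3.8 -3.1 -6. ]
```

>>> send_rows(
  motion=[
    {"hand":-1,"slide":[5,0,0],"spin":0},
  ],
)

```text
time: 18.9
tool_pos: [0.4767, -0.1004, 0.0229]
tool_rot: [-0.216, 1.525, -0.155]
contact_force: [-18.9, -0.2, 65.5]
opening: 0.0252
```

```bash
python3 settle.py;python3 go.py .4735 -.0995 .024 1.637 -1 25
```

```text
t 19.0 tcp [ 0.4767 -0.1004  0.0233] phi 1.631 q [-0.37  0.53  1.91  0.02  0.66 -2.02] N 1
[{"hand": -1.0, "slide": [-0.8, 1.1, -3.1], "spin": -0.006}]
tilt x-axis [ 0.045 -0.007 -0.999] F [-4.5 -1.7 18.4]
```

Home (rail reaction 65 N peak). Release and go for the hook.

>>> send_rows(
  motion=[
    {"hand":-0.2,"slide":[0,0,0],"spin":0},
    {"hand":-0.2,"slide":[0,0,0],"spin":0},
    {"hand":-0.2,"slide":[0,0,0],"spin":0},
    {"hand":-0.2,"slide":[-30,0,0],"spin":0},
    {"hand":-0.2,"slide":[-48,0,0],"spin":0},
    {"hand":-0.2,"slide":[-48,0,0],"spin":0},
  ],
)

```text
time: 19.6
tool_pos: [0.4664, -0.0969, 0.1476]
tool_rot: [-0.046, 1.541, 0.014]
contact_force: [0.5, -0.4, -0.4]
opening: 0.0369
```

```bash
python3 settle.py
python3 - <<'E'
from h import *
b=shot("top");a=shot("scene")
ortho(b,.3,.46,.18,.42,.018,"m5.png",.0005,.02);ortho(a,.3,.46,.18,.42,.018,"m6.png",.0005,.02)
cv2.imwrite("pics/m57.png",cv2.convertScaleAbs(np.hstack([cv2.imread("pics/m5.png")[:,:400],cv2.imread("pics/m6.png")[:,:400]]),alpha=1.8))
E
python3 go.py .42 .10 .15 .11 0.1
```

```text
t 19.8 tcp [ 0.4678 -0.0975  0.1477] phi 1.63 q [-0.37  0.32  1.79  0.01  0.99 -2.01] N 11
[{"hand": 0.1, "slide": [-0.0, 18.0, -3.0], "spin": 0.138}, {"hand": 0.1, "slide": [-0.0, 18.0, -6.0], "spin": 0.138}, {"hand": 0.1, "slide": [-1.0, 17.0, -8.0], "spin": 0.138}, {"hand": 0.1, "slide": [-1.0, 15.0, -10.0], "spin": 0.138}, {"hand": 0.1, "slide": [-1.0, 14.0, -12.0], "spin": 0.138}, {"hand": 0.1, "slide": [-1.0, 12.0, -14.0], "spin": 0.138}, {"hand": 0.1, "slide": [-1.0, 10.0, -16.0], "spin": 0.138}, {"hand": 0.1, "slide": [-1.0, 8.0, -17.0], "spin": 0.138}]
[{"hand": 0.1, "slide": [-1.0, 5.0, -18.0], "spin": 0.138}, {"hand": 0.1, "slide": [-1.0, 3.0, -18.0], "spin": 0.138}, {"hand": 0.1, "slide": [-1.0, 0.0, -18.0], "spin": 0.138}]
tilt x-axis [ 0.034 -0.002 -0.999] F [ 0.5  1.3 -0.1]
```

View pics/m57.png

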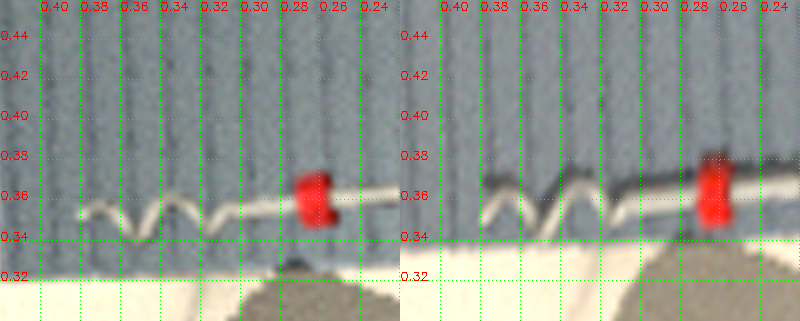

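```bash
python3 go.py .3605 .262 .12 .10 0.1
```

```text
t 19.8 tcp [ 0.4678 -0.0975  0.1477] phi 1.63 q [-0.37  0.32  1.79  0.01  0.99 -2.01] N 11
[{"hand": 0.1, "slide": [2.0, 33.0, -8.0], "spin": 0.139}, {"hand": 0.1, "slide": [2.0, 32.0, -12.0], "spin": 0.139}, {"hand": 0.1, "slide": [2.0, 30.0, -17.0], "spin": 0.139}, {"hand": 0.1, "slide": [2.0, 27.0, -21.0], "spin": 0.139}, {"hand": 0.1, "slide": [2.0, 24.0, -24.0], "spin": 0.139}, {"hand": 0.1, "slide": [2.0, 20.0, -27.0], "spin": 0.139}, {"hand": 0.1, "slide": [1.0, 17.0, -30.0], "spin": 0.139}, {"hand": 0.1, "slide": [1.0, 12.0, -32.0], "spin": 0.139}]
[{"hand": 0.1, "slide": [1.0, 8.0, -33.0], "spin": 0.139}, {"hand": 0.1, "slide": [1.0, 3.0, -34.0], "spin": 0.139}, {"hand": 0.1, "slide": [1.0, -2.0, -34.0], "spin": 0.139}]
tilt x-axis [ 0.034 -0.002 -0.999] F [ 0.5  1.3 -0.1]
```

>>> send_rows(
  motion=[
    {"hand":0.1,"slide":[0,33,-8],"spin":0.139},
    {"hand":0.1,"slide":[0,32,-12],"spin":0.139},
    {"hand":0.1,"slide":[0,30,-17],"spin":0.139},
    {"hand":0.1,"slide":[0,27,-21],"spin":0.139},
    {"hand":0.1,"slide":[0,24,-24],"spin":0.139},
    {"hand":0.1,"slide":[0,20,-27],"spin":0.139},
    {"hand":0.1,"slide":[0,17,-30],"spin":0.139},
    {"hand":0.1,"slide":[0,12,-32],"spin":0.139},
  ],
)

```text
time: 20.6
tool_pos: [0.3845, 0.1641, 0.1333]
tool_rot: [0.953, 1.562, -0.119]
contact_force: [0.8, 0.1, 0.1]
opening: 0.0505
```

```bash
python3 - <<'E'
from h import *
a=shot("scene","s4.png")
E
python3 go.py .3605 .262 .10 .10 0.1
```

```text
t 20.65 tcp [0.3828 0.1674 0.133 ] phi 0.487 q [ 0.23  0.26  1.94 -0.    0.93 -0.26] N 3
[{"hand": 0.1, "slide": [11.0, 8.1, -31.4], "spin": 0.129}, {"hand": 0.1, "slide": [11.0, 4.0, -32.2], "spin": 0.129}, {"hand": 0.1, "slide": [10.9, -0.1, -32.4], "spin": 0.129}]
tilt x-axis [ 0.007  0.001 -1.   ] F [-2.4  2.   0.8]
```

View pics/s4.png

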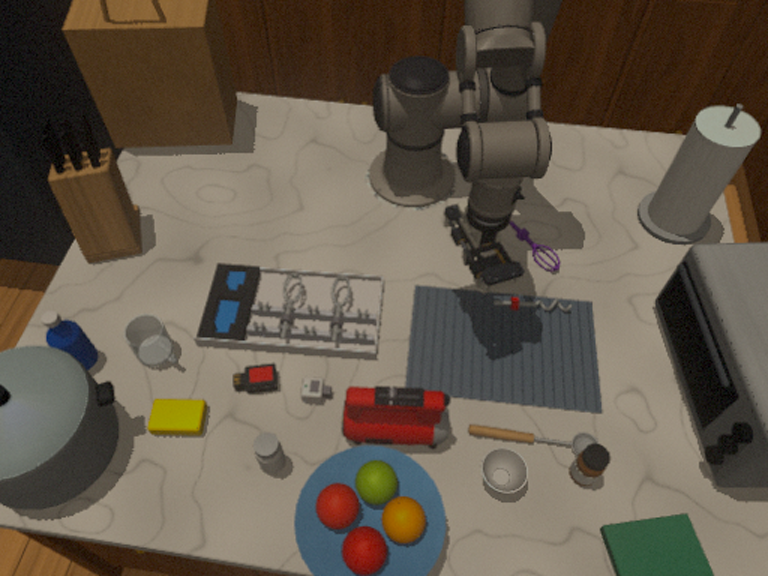

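>>> send_rows(
  motion=[
    {"hand":0.1,"slide":[11,8,-31],"spin":0.129},
    {"hand":0.1,"slide":[11,4,-32],"spin":0.129},
    {"hand":0.1,"slide":[11,0,-32],"spin":0.129},
  ],
)

```text
time: 20.95
tool_pos: [0.3582, 0.2604, 0.0963]
tool_rot: [0.295, 1.568, -1.18]
contact_force: [1.3, 0.4, 0.6]
opening: 0.0504
```

```bash
python3 settle.py; python3 go.py .3605 .262 .035 .10 0.1 25
```

```text
t 21.05 tcp [0.3568 0.2614 0.0953] phi 0.1 q [ 0.46  0.36  1.92 -0.    0.86  0.36] N 3
[{"hand": 0.1, "slide": [20.1, 1.3, -0.1], "spin": 0.0}, {"hand": 0.1, "slide": [20.1, 1.3, -0.1], "spin": 0.0}, {"hand": 0.1, "slide": [20.1, 1.3, -0.1], "spin": 0.0}]
tilt x-axis [-0.002 -0.003 -1.   ] F [-0.2 -0.7 -0.5]
```

>>> send_rows(
  motion=[
    {"hand":0.1,"slide":[20,2,0],"spin":0},
    {"hand":0.1,"slide":[20,1,0],"spin":0},
    {"hand":0.1,"slide":[20,1,0],"spin":0},
  ],
)

```text
time: 21.35
tool_pos: [0.3594, 0.2613, 0.0321]
tool_rot: [-0.865, 1.565, -2.326]
contact_force: [0.1, -0.4, -0.5]
opening: 0.0505
```

```bash
python3 settle.py; python3 go.py .3605 .262 .007 .10 0.1 25
```

```text
t 21.45 tcp [0.3578 0.2603 0.0309] phi 0.108 q [ 0.46  0.48  1.97 -0.    0.7   0.35] N 1
[{"hand": 0.1, "slide": [23.8, 3.1, -1.5], "spin": 0.008}]
tilt x-axis [-0.009 -0.007 -1.   ] F [0.4 0.8 0.8]
```

>>> send_rows(
  motion=[
    {"hand":0.1,"slide":[12,3,-1],"spin":0.008},
    {"hand":0.1,"slide":[12,0,0],"spin":0},
  ],
)

```text
time: 21.65
tool_pos: [0.3609, 0.2607, 0.0071]
tool_rot: [-1.028, 1.559, -2.497]
contact_force: [-0.7, -0.1, -0.4]
opening: 0.0508
```

```bash
python3 settle.py; python3 go.py .3605 .262 .007 .10 0.1 25
```

```text
t 21.75 tcp [0.3599 0.2603 0.0065] phi 0.102 q [ 0.45  0.53  1.98 -0.    0.64  0.36] N 1
[{"hand": 0.1, "slide": [-0.5, 0.8, -1.6], "spin": 0.002}]
tilt x-axis [-0.012 -0.008 -1.   ] F [ 0.4 -0.7  0.1]
```

>>> send_rows(
  motion=[
    {"hand":-1,"slide":[0,0,0],"spin":0},
    {"hand":-1,"slide":[0,0,0],"spin":0},
    {"hand":-1,"slide":[0,0,0],"spin":0},
    {"hand":-1,"slide":[0,0,0],"spin":0},
  ],
)

```text
time: 22.15
tool_pos: [0.3608, 0.2601, 0.0087]
tool_rot: [-1.035, 1.558, -2.504]
contact_force: [-0.2, 0.4, -0.6]
opening: 0.0252
```

```bash
python3 go.py .3605 .262 .007 .10 0.1 25
```

```text
t 22.15 tcp [0.3608 0.2601 0.0087] phi 0.102 q [ 0.45  0.53  1.98 -0.    0.65  0.35] N 1
[{"hand": 0.1, "slide": [1.7, -0.1, -1.9], "spin": 0.002}]
tilt x-axis [-0.01  -0.008 -1.   ] F [-0.2  0.4 -0.6]
```

>>> send_rows(
  motion=[
    {"hand":-1,"slide":[-20,0,0],"spin":0},
    {"hand":-1,"slide":[-45,0,0],"spin":0},
    {"hand":-1,"slide":[-45,0,0],"spin":0},
    {"hand":-1,"slide":[-30,0,0],"spin":0},
  ],
)

```text
time: 22.55
tool_pos: [0.3594, 0.2598, 0.1504]
tool_rot: [-1.116, 1.548, -2.584]
contact_force: [0.2, 0.5, -1.1]
opening: 0.0252
```

```bash
python3 settle.py; python3 go.py .470 -.0477 .15 1.637 -1
```

```text
t 22.65 tcp [0.3613 0.2607 0.1518] phi 0.103 q [ 0.45  0.29  1.83 -0.    1.04  0.35] N 11
[{"hand": -1.0, "slide": [0.0, 7.0, 29.0], "spin": -0.139}, {"hand": -1.0, "slide": [0.0, 3.0, 30.0], "spin": -0.139}, {"hand": -1.0, "slide": [0.0, -1.0, 30.0], "spin": -0.139}, {"hand": -1.0, "slide": [0.0, -5.0, 29.0], "spin": -0.139}, {"hand": -1.0, "slide": [1.0, -9.0, 28.0], "spin": -0.139}, {"hand": -1.0, "slide": [1.0, -13.0, 27.0], "spin": -0.139}, {"hand": -1.0, "slide": [1.0, -17.0, 25.0], "spin": -0.139}, {"hand": -1.0, "slide": [1.0, -20.0, 22.0], "spin": -0.139}]
[{"hand": -1.0, "slide": [1.0, -23.0, 19.0], "spin": -0.139}, {"hand": -1.0, "slide": [1.0, -25.0, 16.0], "spin": -0.139}, {"hand": -1.0, "slide": [1.0, -27.0, 12.0], "spin": -0.139}]
tilt x-axis [-0.014 -0.009 -1.   ] F [ 0.6 -0.3 -1.4]
```

>>> send_rows(
  motion=[
    {"hand":-1,"slide":[0,7,29],"spin":-0.139},
    {"hand":-1,"slide":[0,3,30],"spin":-0.139},
    {"hand":-1,"slide":[0,-1,30],"spin":-0.139},
    {"hand":-1,"slide":[0,-5,29],"spin":-0.139},
    {"hand":-1,"slide":[0,-9,28],"spin":-0.139},
    {"hand":-1,"slide":[0,-13,27],"spin":-0.139},
    {"hand":-1,"slide":[0,-17,25],"spin":-0.139},
    {"hand":-1,"slide":[0,-20,22],"spin":-0.139},
  ],
)

```text
time: 23.45
tool_pos: [0.4435, 0.0322, 0.1475]
tool_rot: [-2.45, 1.549, -2.755]
contact_force: [1.2, 1.9, 0.0]
opening: 0.0256
```

```bash
python3 settle.py; python3 go.py .470 -.0477 .12 1.637 -1
```

```text
t 23.55 tcp [0.4446 0.0307 0.1475] phi 1.261 q [-0.1   0.3   1.83 -0.01  1.03 -1.35] N 3
[{"hand": -1.0, "slide": [9.2, -22.2, 16.2], "spin": -0.125}, {"hand": -1.0, "slide": [9.3, -24.0, 13.3], "spin": -0.125}, {"hand": -1.0, "slide": [9.4, -25.4, 10.1], "spin": -0.125}]
tilt x-axis [-0.019 -0.009 -1.   ] F [ 0.3  0.5 -1.4]
```

>>> send_rows(
  motion=[
    {"hand":-1,"slide":[9,-22,16],"spin":-0.125},
    {"hand":-1,"slide":[9,-24,13],"spin":-0.125},
    {"hand":-1,"slide":[9,-25,10],"spin":-0.125},
  ],
)

```text
time: 23.85
tool_pos: [0.4681, -0.046, 0.1185]
tool_rot: [-2.898, 1.548, -2.825]
contact_force: [0.5, 0.9, -1.5]
opening: 0.0251
```

```bash
python3 settle.py; python3 go.py .470 -.0477 .058 1.637 -1 25
```

```text
t 23.95 tcp [ 0.4683 -0.0475  0.1177] phi 1.639 q [-0.26  0.38  1.8  -0.02  0.98 -1.89] N 3
[{"hand": -1.0, "slide": [19.9, 0.0, 1.0], "spin": 0.001}, {"hand": -1.0, "slide": [19.9, 0.0, 1.0], "spin": 0.001}, {"hand": -1.0, "slide": [19.9, 0.0, 1.0], "spin": 0.001}]
tilt x-axis [-0.023 -0.007 -1.   ] F [-0.3  0.5 -1.4]
```

>>> send_rows(
  motion=[
    {"hand":-1,"slide":[20,0,0],"spin":0},
    {"hand":-1,"slide":[20,0,0],"spin":0},
    {"hand":-1,"slide":[20,0,0],"spin":0},
  ],
)

```text
time: 24.25
tool_pos: [0.4671, -0.046, 0.0569]
tool_rot: [-2.866, 1.55, -2.809]
contact_force: [-0.3, -0.6, -1.1]
opening: 0.0252
```

```bash
python3 settle.py; python3 zm.py .47 -.0477 z3.png; python3 go.py .470 -.0477 .0247 1.637 -1 25
```

```text
[240 211]
t 24.4 tcp [ 0.4662 -0.0459  0.0568] phi 1.63 q [-0.25  0.47  1.87 -0.02  0.82 -1.87] N 2
[{"hand": -1.0, "slide": [16.0, -0.9, 2.2], "spin": -0.004}, {"hand": -1.0, "slide": [16.0, -0.9, 2.2], "spin": -0.004}]
tilt x-axis [-0.023 -0.006 -1.   ] F [-0.1 -0.2 -0.3]
```

View pics/z3.png

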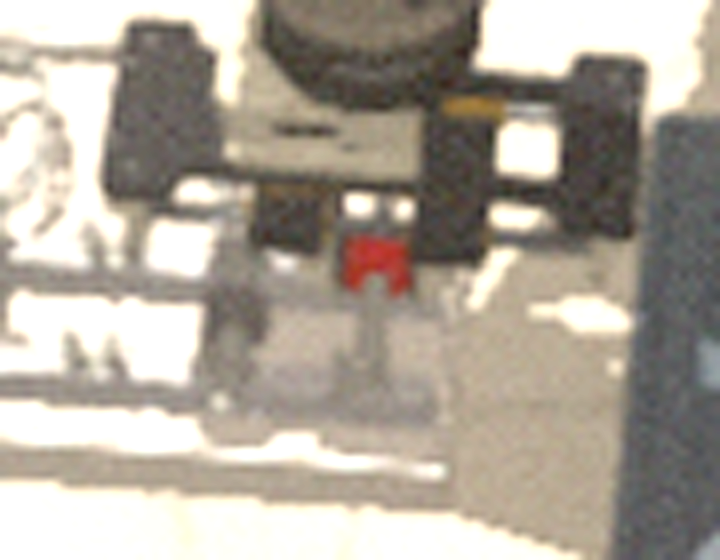

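>>> send_rows(
  motion=[
    {"hand":-1,"slide":[6,-3,3],"spin":-0.005},
  ],
)

```text
time: 24.5
tool_pos: [0.4698, -0.0483, 0.0518]
tool_rot: [-2.91, 1.548, -2.847]
contact_force: [0.3, -0.4, -0.8]
opening: 0.025
```

```bash
python3 settle.py; python3 zm.py .47 -.0477 z4.png; python3 go.py .470 -.0477 .0247 1.637 -1 25
```

```text
[240 211]
t 24.65 tcp [ 0.4697 -0.0488  0.0512] phi 1.634 q [-0.26  0.49  1.87 -0.02  0.81 -1.88] N 2
[{"hand": -1.0, "slide": [13.2, 0.6, 0.5], "spin": -0.001}, {"hand": -1.0, "slide": [13.2, 0.6, 0.5], "spin": -0.001}]
tilt x-axis [-0.023 -0.006 -1.   ] F [ 0.3  0.8 -1.3]
```

View pics/z4.png

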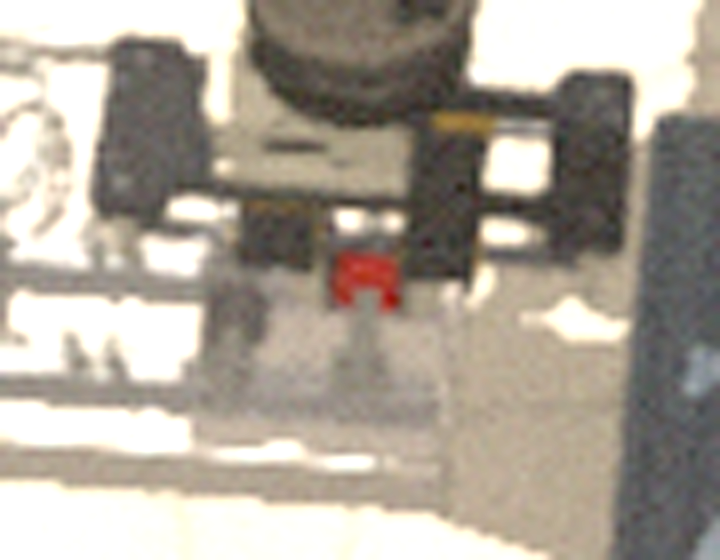

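>>> send_rows(
  motion=[
    {"hand":-1,"slide":[10,0,0],"spin":0},
    {"hand":-1,"slide":[9,0,0],"spin":0},
  ],
)

```text
time: 24.85
tool_pos: [0.4708, -0.0492, 0.033]
tool_rot: [-2.807, 1.551, -2.744]
contact_force: [-1.7, 0.7, 8.5]
opening: 0.0256
```

```bash
python3 settle.py; python3 go.py .470 -.0482 .0247 1.637 -1 25
```

```text
t 24.95 tcp [ 0.4706 -0.0491  0.0324] phi 1.633 q [-0.26  0.52  1.88 -0.02  0.76 -1.88] N 1
[{"hand": -1.0, "slide": [7.7, 1.0, -0.4], "spin": -0.004}]
tilt x-axis [-0.019 -0.007 -1.   ] F [ 2.3  0.2 -2.7]
```

>>> send_rows(
  motion=[
    {"hand":-1,"slide":[8,0,0],"spin":0},
    {"hand":-1,"slide":[4,0,0],"spin":0},
  ],
)

```text
time: 25.15
tool_pos: [0.4712, -0.0492, 0.0234]
tool_rot: [-2.79, 1.552, -2.727]
contact_force: [-18.7, 4.6, 73.5]
opening: 0.0255
```

```bash
python3 settle.py; python3 go.py .470 -.0482 .0247 1.637 -1 25
```

```text
t 25.25 tcp [ 0.4711 -0.0492  0.0237] phi 1.633 q [-0.26  0.53  1.89 -0.02  0.73 -1.88] N 1
[{"hand": -1.0, "slide": [-1.0, 1.1, -1.1], "spin": -0.004}]
tilt x-axis [-0.016 -0.008 -1.   ] F [-10.    2.7  37.5]
```

>>> send_rows(
  motion=[
    {"hand":-0.28,"slide":[0,0,0],"spin":0},
    {"hand":-0.28,"slide":[0,0,0],"spin":0},
    {"hand":-0.28,"slide":[0,0,0],"spin":0},
    {"hand":-0.28,"slide":[-30,0,0],"spin":0},
    {"hand":-0.28,"slide":[-45,0,0],"spin":0},
    {"hand":-0.28,"slide":[-48,0,0],"spin":0},
  ],
)

```text
time: 25.85
tool_pos: [0.4684, -0.0473, 0.1436]
tool_rot: [-3.093, 1.538, -3.031]
contact_force: [1.3, 0.3, 0.3]
opening: 0.0332
```

```bash
cat > bc.py <<'E'
from fit import *
a=shot("scene","s5.png");b=shot("top","t5.png")
def run(cams,q0,shape,zt,col):
    D=[]
    for p in cams:
        uv=proj(p,place(q0,shape,zt)); u0,v0=np.floor(uv.min(0)-5).astype(int);u1,v1=np.ceil(uv.max(0)+5).astype(int)
        im=p["pixels"].astype(float)[v0:v1,u0:u1]; b_=col(im); hi=np.percentile(b_,92);lo=np.percentile(b_,25)
        D.append((p,(u0,v0,u1,v1),np.clip((b_-lo)/(hi-lo),0,1.1)))
    f=lambda q:sum(((down(rast(p,place(q,shape,zt),r))-m)**2).mean() for p,r,m in D)
    o=minimize(f,q0,method="Nelder-Mead",options=dict(initial_simplex=np.array(q0)+np.array([[0,0,0],[.005,0,0],[0,.005,0],[0,0,.1]]),xatol=1e-5,fatol=1e-8))
    return o.x,o.fun
rect=lambda l,w:np.array([[-l,-w],[l,-w],[l,w],[-l,w]])/2
red=lambda im:im[...,2]-im[...,1]
for c in([a],[b]):
    best=min((run(c,[.614,-.222,-1.35],rect(L,W),.034,red)+((L,W),) for L in(.038,.042,.046) for W in(.028,.032,.036)),key=lambda r:r[1]); print("label",np.round(best[0],4),best[1:])
for p,n in((b,"o_bc.png"),(a,"o_bc2.png")): ortho(p,.5705,.6705,-.3005,-.0605,.034,n,.0004,.02)
cv2.imwrite("pics/bc.png",np.vstack([cv2.imread("pics/"+n) for n in("o_bc.png","o_bc2.png")]))
E
python3 settle.py;python3 bc.py;python3 go.py .58 -.1 .17 0.1 0.6
```

```text
label [ 0.6173 -0.2233 -1.2879] (np.float64(0.0062911936333294805), (0.042, 0.032))
label [ 0.6156 -0.223  -1.2999] (np.float64(0.005468847328846323), (0.046, 0.032))
t 26.05 tcp [ 0.4699 -0.0477  0.1439] phi 1.633 q [-0.26  0.35  1.76 -0.01  1.05 -1.88] N 11
[{"hand": 0.6, "slide": [-3.0, -5.0, 10.0], "spin": 0.139}, {"hand": 0.6, "slide": [-3.0, -4.0, 10.0], "spin": 0.139}, {"hand": 0.6, "slide": [-3.0, -3.0, 11.0], "spin": 0.139}, {"hand": 0.6, "slide": [-3.0, -1.0, 11.0], "spin": 0.139}, {"hand": 0.6, "slide": [-3.0, 1.0, 11.0], "spin": 0.139}, {"hand": 0.6, "slide": [-3.0, 2.0, 11.0], "spin": 0.139}, {"hand": 0.6, "slide": [-3.0, 4.0, 10.0], "spin": 0.139}, {"hand": 0.6, "slide": [-3.0, 5.0, 10.0], "spin": 0.139}]
[{"hand": 0.6, "slide": [-3.0, 6.0, 9.0], "spin": 0.139}, {"hand": 0.6, "slide": [-3.0, 8.0, 8.0], "spin": 0.139}, {"hand": 0.6, "slide": [-3.0, 9.0, 7.0], "spin": 0.139}]
tilt x-axis [-0.027 -0.005 -1.   ] F [-0.5  0.6 -0.7]
```

View pics/bc.png

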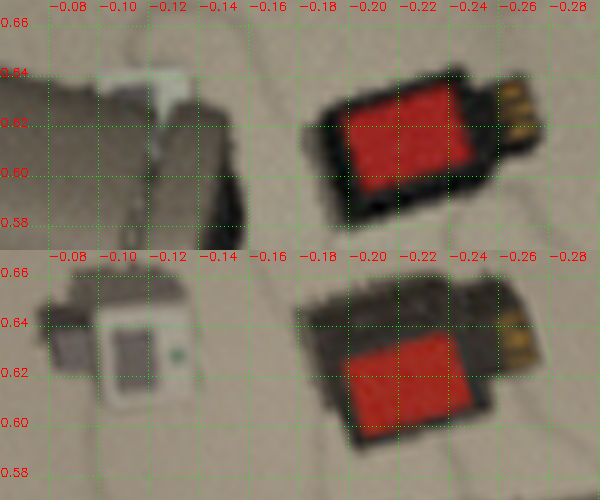

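View pics/s5.png

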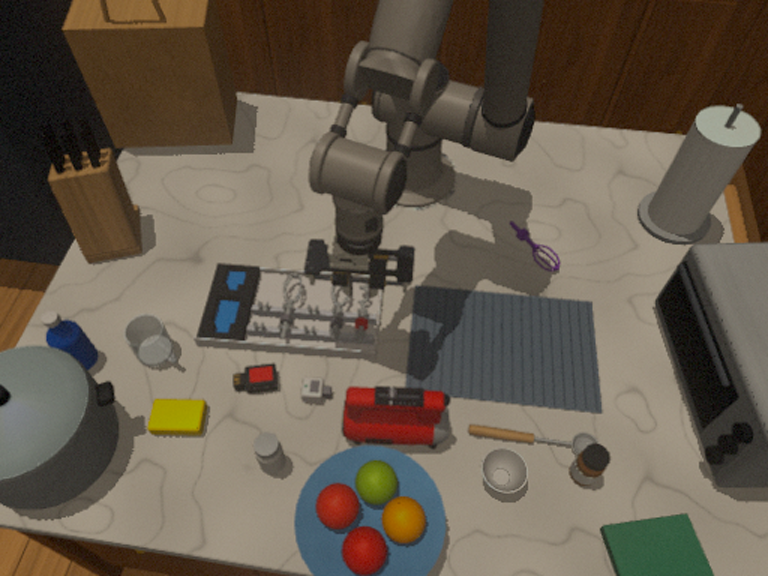

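```bash
python3 go.py .6163 -.223 .12 0.277 0.6
```

```text
t 26.05 tcp [ 0.4699 -0.0477  0.1439] phi 1.633 q [-0.26  0.35  1.76 -0.01  1.05 -1.88] N 10
[{"hand": 0.6, "slide": [2.0, -18.0, 14.0], "spin": 0.136}, {"hand": 0.6, "slide": [2.0, -16.0, 16.0], "spin": 0.136}, {"hand": 0.6, "slide": [2.0, -14.0, 18.0], "spin": 0.136}, {"hand": 0.6, "slide": [2.0, -12.0, 20.0], "spin": 0.136}, {"hand": 0.6, "slide": [2.0, -9.0, 21.0], "spin": 0.136}, {"hand": 0.6, "slide": [2.0, -6.0, 22.0], "spin": 0.136}, {"hand": 0.6, "slide": [2.0, -3.0, 23.0], "spin": 0.136}, {"hand": 0.6, "slide": [2.0, 0.0, 23.0], "spin": 0.136}]
[{"hand": 0.6, "slide": [2.0, 3.0, 23.0], "spin": 0.136}, {"hand": 0.6, "slide": [2.0, 6.0, 22.0], "spin": 0.136}]
tilt x-axis [-0.027 -0.005 -1.   ] F [-0.5  0.6 -0.7]
```

>>> send_rows(
  motion=[
    {"hand":0.6,"slide":[0,-18,14],"spin":0.136},
    {"hand":0.6,"slide":[0,-16,16],"spin":0.136},
    {"hand":0.6,"slide":[0,-14,18],"spin":0.136},
    {"hand":0.6,"slide":[0,-12,20],"spin":0.136},
    {"hand":0.6,"slide":[0,-9,21],"spin":0.136},
    {"hand":0.6,"slide":[0,-6,22],"spin":0.136},
    {"hand":0.6,"slide":[0,-3,23],"spin":0.136},
    {"hand":0.6,"slide":[0,0,23],"spin":0.136},
  ],
  grip_force=40,
)

```text
time: 26.85
tool_pos: [0.5788, -0.1903, 0.1204]
tool_rot: [-2.201, 1.512, 3.017]
contact_force: [0.9, 0.6, 0.5]
opening: 0.0734
```

```bash
python3 settle.py; python3 go.py .6163 -.223 .10 0.277 0.6
```

```text
t 26.95 tcp [ 0.5792 -0.1917  0.1199] phi 0.508 q [-0.44  0.62  1.37 -0.02  1.21 -0.94] N 2
[{"hand": 0.6, "slide": [8.7, 9.1, 23.0], "spin": 0.115}, {"hand": 0.6, "slide": [8.7, 11.6, 21.8], "spin": 0.115}]
tilt x-axis [-0.058  0.007 -0.998] F [0.2 0.5 0.1]
```

>>> send_rows(
  motion=[
    {"hand":0.6,"slide":[-45,9,23],"spin":0.115},
  ],
)

```text
time: 27.05
tool_pos: [0.5923, -0.2031, 0.1531]
tool_rot: [-2.188, 1.486, 2.917]
contact_force: [0.9, 0.4, -0.7]
opening: 0.073
```

```bash
python3 settle.py; python3 go.py .6163 -.223 .21 0.277 0.6|grep -v '^\['
```

```text
t 27.15 tcp [ 0.6032 -0.2096  0.1658] phi 0.391 q [-0.44  0.63  1.22 -0.02  1.34 -0.83] N 2
tilt x-axis [-0.053  0.004 -0.999] F [1.3 0.7 0.4]
```

>>> send_rows(
  motion=[
    {"hand":0.6,"slide":[-45,11,22],"spin":0.115},
  ],
)

```text
time: 27.25
tool_pos: [0.6152, -0.22, 0.1965]
tool_rot: [-2.044, 1.495, 2.946]
contact_force: [0.6, -0.2, -1.7]
opening: 0.0735
```

```bash
python3 settle.py; python3 go.py .6163 -.223 .21 0.277 0.6|grep -v '^\['
```

```text
t 27.35 tcp [ 0.6246 -0.226   0.2091] phi 0.275 q [-0.45  0.65  1.07 -0.02  1.47 -0.73] N 1
tilt x-axis [-0.046  0.    -0.999] F [ 0.8 -0.2  1.4]
```

>>> send_rows(
  motion=[
    {"hand":0.6,"slide":[48,0,0],"spin":0},
    {"hand":0.6,"slide":[48,0,0],"spin":0},
    {"hand":0.6,"slide":[0,0,0],"spin":0},
  ],
)

```text
time: 27.65
tool_pos: [0.6217, -0.2257, 0.1111]
tool_rot: [-1.802, 1.531, -3.09]
contact_force: [-0.1, 0.8, -0.5]
opening: 0.0735
```

```bash
python3 settle.py; python3 go.py .6163 -.223 .1 0.277 0.6|grep -v 'xx^\['
```

```text
t 27.75 tcp [ 0.6251 -0.2273  0.1178] phi 0.282 q [-0.45  0.71  1.21 -0.02  1.25 -0.73] N 1
[{"hand": 0.6, "slide": [18.1, -6.7, -6.5], "spin": 0.005}]
tilt x-axis [-0.031 -0.007 -1.   ] F [-0.   0.1  1.7]
```

>>> send_rows(
  motion=[
    {"hand":0.6,"slide":[-45,-5,-5],"spin":0},
  ],
)

```text
time: 27.85
tool_pos: [0.6184, -0.2226, 0.1592]
tool_rot: [-1.785, 1.532, -3.073]
contact_force: [0.5, 1.1, 0.5]
opening: 0.0734
```

```bash
python3 settle.py
```

>>> send_rows(
  motion=[
    {"hand":0.6,"slide":[-45,0,0],"spin":0},
  ],
)

```text
time: 28.05
tool_pos: [0.6226, -0.2231, 0.211]
tool_rot: [-1.463, 1.545, -2.75]
contact_force: [0.6, 0.0, -0.6]
opening: 0.0736
```

```bash
python3 settle.py; python3 go.py .6163 -.223 .1 0.277 0.6|grep -v 'xx^\['
```

```text
t 28.15 tcp [ 0.6279 -0.2253  0.2232] phi 0.284 q [-0.45  0.61  1.09 -0.02  1.43 -0.73] N 3
[{"hand": 0.6, "slide": [41.1, -3.2, -2.6], "spin": 0.002}, {"hand": 0.6, "slide": [41.1, -3.2, -2.6], "spin": 0.002}, {"hand": 0.6, "slide": [41.1, -3.2, -2.6], "spin": 0.002}]
tilt x-axis [-0.002 -0.02  -1.   ] F [ 1.2 -0.1  0.7]
```

>>> send_rows(
  motion=[
    {"hand":0.6,"slide":[48,0,0],"spin":0},
    {"hand":0.6,"slide":[48,0,0],"spin":0},
    {"hand":0.6,"slide":[0,0,0],"spin":0},
  ],
)

```text
time: 28.45
tool_pos: [0.6338, -0.2295, 0.1383]
tool_rot: [0.274, 1.535, -1.009]
contact_force: [-0.3, 0.3, -1.0]
opening: 0.0735
```

```bash
python3 settle.py; python3 go.py .6163 -.223 .06 0.277 0.6 25|grep -v 'xx^\['
```

```text
t 28.55 tcp [ 0.6369 -0.2308  0.1446] phi 0.287 q [-0.45  0.67  1.21 -0.02  1.22 -0.73] N 4
[{"hand": 0.6, "slide": [21.0, -5.0, -4.0], "spin": 0.003}, {"hand": 0.6, "slide": [21.0, -5.0, -4.0], "spin": 0.003}, {"hand": 0.6, "slide": [21.0, -5.0, -4.0], "spin": 0.003}, {"hand": 0.6, "slide": [21.0, -5.0, -4.0], "spin": 0.003}]
tilt x-axis [ 0.029 -0.035 -0.999] F [0.  0.1 1.4]
```

>>> send_rows(
  motion=[
    {"hand":0.6,"slide":[-45,-8,-6],"spin":0},
    {"hand":0.6,"slide":[-45,-8,-6],"spin":0},
    {"hand":0.6,"slide":[0,0,0],"spin":0},
  ],
)

```text
time: 28.85
tool_pos: [0.6176, -0.2213, 0.2464]
tool_rot: [0.485, 1.515, -0.798]
contact_force: [0.8, -0.3, -0.1]
opening: 0.0736
```

```bash
python3 settle.py; python3 go.py .6163 -.223 .06 0.277 0.6 25|grep -v '^\['
```

```text
t 28.95 tcp [ 0.6166 -0.221   0.2408] phi 0.288 q [-0.45  0.55  1.15 -0.02  1.4  -0.74] N 8
tilt x-axis [ 0.033 -0.037 -0.999] F [-0.3 -0.   0.1]
```

>>> send_rows(
  motion=[
    {"hand":0.6,"slide":[20,0,0],"spin":0},
    {"hand":0.6,"slide":[20,0,0],"spin":0},
  ],
)

```text
time: 29.15
tool_pos: [0.6197, -0.2232, 0.2049]
tool_rot: [0.493, 1.513, -0.79]
contact_force: [-0.0, 0.2, 0.1]
opening: 0.0733
```

```bash
python3 settle.py; python3 go.py .6163 -.223 .06 0.277 0.6 25|grep -v 'xx^\['
```

```text
t 29.25 tcp [ 0.6182 -0.2225  0.2017] phi 0.288 q [-0.45  0.58  1.21 -0.02  1.31 -0.74] N 6
[{"hand": 0.6, "slide": [24.0, -1.0, -1.0], "spin": 0.002}, {"hand": 0.6, "slide": [24.0, -1.0, -1.0], "spin": 0.002}, {"hand": 0.6, "slide": [24.0, -1.0, -1.0], "spin": 0.002}, {"hand": 0.6, "slide": [24.0, -1.0, -1.0], "spin": 0.002}, {"hand": 0.6, "slide": [24.0, -1.0, -1.0], "spin": 0.002}, {"hand": 0.6, "slide": [24.0, -1.0, -1.0], "spin": 0.002}]
tilt x-axis [ 0.034 -0.038 -0.999] F [0.5 1.1 0.3]
```

>>> send_rows(
  motion=[
    {"hand":0.6,"slide":[48,0,0],"spin":0},
    {"hand":0.6,"slide":[48,0,0],"spin":0},
  ],
)

```text
time: 29.45
tool_pos: [0.6265, -0.2283, 0.1132]
tool_rot: [0.538, 1.505, -0.744]
contact_force: [-0.3, -1.0, -0.9]
opening: 0.0735
```

```bash
python3 settle.py; python3 go.py .6163 -.223 .06 0.277 0.6 25|grep -v 'xx^\['
```

```text
t 29.55 tcp [ 0.6229 -0.2268  0.1074] phi 0.289 q [-0.46  0.67  1.31 -0.02  1.11 -0.73] N 2
[{"hand": 0.6, "slide": [23.5, -3.2, -3.9], "spin": 0.006}, {"hand": 0.6, "slide": [23.5, -3.2, -3.9], "spin": 0.006}]
tilt x-axis [ 0.036 -0.039 -0.999] F [-0.8  0.2  0.1]
```

>>> send_rows(
  motion=[
    {"hand":0.6,"slide":[24,-3,-4],"spin":0.006},
    {"hand":0.6,"slide":[24,-3,-4],"spin":0.006},
    {"hand":0.6,"slide":[20,-2,-2],"spin":0},
  ],
)

```text
time: 29.85
tool_pos: [0.62, -0.2244, 0.0468]
tool_rot: [0.54, 1.507, -0.755]
contact_force: [-0.5, 0.6, -0.2]
opening: 0.0736
```

```bash
python3 settle.py; python3 go.py .6163 -.223 .021 0.277 0.6 25
python3 - <<'E'
from h import *
for p,n in((shot("top"),"e1.png"),(shot("scene"),"e2.png")): ortho(p,.5205,.6905,-.3205,-.1205,.034,n,.0005,.02)
cv2.imwrite("pics/e.png",cv2.convertScaleAbs(np.hstack([cv2.imread("pics/e1.png")[:,:400],cv2.imread("pics/e2.png")[:,:400]]),alpha=1.7))
E
```

```text
t 29.95 tcp [ 0.6184 -0.2237  0.0447] phi 0.277 q [-0.45  0.73  1.39 -0.02  0.96 -0.72] N 1
[{"hand": 0.6, "slide": [23.5, -2.5, -2.5], "spin": -0.0}]
tilt x-axis [ 0.042 -0.042 -0.998] F [-0.7  0.3 -0.1]
```

View pics/e.png

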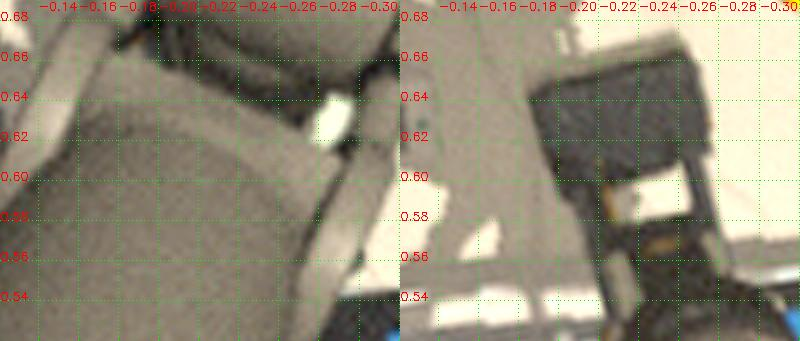

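>>> send_rows(
  motion=[
    {"hand":0.6,"slide":[12,-3,-3],"spin":0},
    {"hand":0.6,"slide":[12,0,0],"spin":0},
  ],
)

```text
time: 30.25
tool_pos: [0.6205, -0.2249, 0.0274]
tool_rot: [0.576, 1.498, -0.719]
contact_force: [-0.5, 0.2, 0.1]
opening: 0.0737
```

```bash
python3 settle.py; python3 go.py .6163 -.223 .021 0.277 0.6 25
```

```text
t 30.35 tcp [ 0.6196 -0.2246  0.0255] phi 0.277 q [-0.45  0.75  1.41 -0.02  0.91 -0.72] N 1
[{"hand": 0.6, "slide": [4.2, -2.9, -2.7], "spin": -0.0}]
tilt x-axis [ 0.051 -0.046 -0.998] F [-0.2  0.2 -0.2]
```

>>> send_rows(
  motion=[
    {"hand":-1,"slide":[0,0,0],"spin":0},
    {"hand":-1,"slide":[0,0,0],"spin":0},
    {"hand":-1,"slide":[0,0,0],"spin":0},
    {"hand":-1,"slide":[0,0,0],"spin":0},
  ],
  grip_force=40,
)

```text
time: 30.75
tool_pos: [0.6197, -0.2248, 0.0259]
tool_rot: [0.56, 1.502, -0.735]
contact_force: [-1.6, 0.2, -0.3]
opening: 0.0456
```

```bash
python3 go.py .6163 -.223 .021 0.277 0.6 25
```

```text
t 30.75 tcp [ 0.6197 -0.2248  0.0259] phi 0.277 q [-0.45  0.75  1.41 -0.02  0.91 -0.72] N 1
[{"hand": 0.6, "slide": [4.6, -2.9, -2.9], "spin": -0.0}]
tilt x-axis [ 0.051 -0.046 -0.998] F [-1.6  0.2 -0.3]
```

>>> send_rows(
  motion=[
    {"hand":0.3,"slide":[0,0,0],"spin":0},
    {"hand":0.3,"slide":[0,0,0],"spin":0},
    {"hand":0.3,"slide":[0,0,0],"spin":0},
    {"hand":0.3,"slide":[5,0,-1],"spin":0},
  ],
)

```text
time: 31.15
tool_pos: [0.6206, -0.2245, 0.0219]
tool_rot: [0.572, 1.499, -0.723]
contact_force: [0.4, -0.1, -0.3]
opening: 0.0593
```

```bash
python3 settle.py; python3 go.py .6163 -.223 .021 0.277 0.6 25
```

```text
t 31.25 tcp [ 0.6196 -0.2239  0.0204] phi 0.277 q [-0.45  0.76  1.42 -0.02  0.9  -0.72] N 1
[{"hand": 0.6, "slide": [-0.8, -2.9, -1.7], "spin": -0.0}]
tilt x-axis [ 0.051 -0.046 -0.998] F [ 0.6  0.1 -0.6]
```

>>> send_rows(
  motion=[
    {"hand":-1,"slide":[0,0,0],"spin":0},
    {"hand":-1,"slide":[0,0,0],"spin":0},
    {"hand":-1,"slide":[0,0,0],"spin":0},
    {"hand":-1,"slide":[0,0,0],"spin":0},
  ],
  grip_force=40,
)

```text
time: 31.65
tool_pos: [0.6194, -0.2237, 0.02]
tool_rot: [0.558, 1.503, -0.737]
contact_force: [-0.6, 0.2, -0.1]
opening: 0.0457
```

```bash
python3 go.py .6163 -.223 .021 0.277 0.6 25
```

```text
t 31.65 tcp [ 0.6194 -0.2237  0.02  ] phi 0.277 q [-0.45  0.76  1.42 -0.02  0.9  -0.71] N 1
[{"hand": 0.6, "slide": [-1.2, -2.8, -1.4], "spin": -0.0}]
tilt x-axis [ 0.05  -0.046 -0.998] F [-0.6  0.2 -0.1]
```

>>> send_rows(
  motion=[
    {"hand":-1,"slide":[-15,0,0],"spin":0},
    {"hand":-1,"slide":[-30,0,0],"spin":0},
    {"hand":-1,"slide":[-30,0,0],"spin":0},
    {"hand":-1,"slide":[-30,0,0],"spin":0},
  ],
)

```text
time: 32.05
tool_pos: [0.6104, -0.2172, 0.124]
tool_rot: [0.492, 1.515, -0.804]
contact_force: [-0.5, -0.8, -1.3]
opening: 0.0456
```

```bash
python3 settle.py; python3 go.py .4754 -.3353 .12 1.637 -1
```

```text
t 32.15 tcp [ 0.6134 -0.2184  0.1285] phi 0.277 q [-0.45  0.62  1.34 -0.02  1.11 -0.72] N 10
[{"hand": -1.0, "slide": [1.0, -16.0, 7.0], "spin": -0.136}, {"hand": -1.0, "slide": [1.0, -17.0, 5.0], "spin": -0.136}, {"hand": -1.0, "slide": [0.0, -18.0, 3.0], "spin": -0.136}, {"hand": -1.0, "slide": [0.0, -18.0, 0.0], "spin": -0.136}, {"hand": -1.0, "slide": [0.0, -18.0, -2.0], "spin": -0.136}, {"hand": -1.0, "slide": [-0.0, -18.0, -5.0], "spin": -0.136}, {"hand": -1.0, "slide": [-0.0, -17.0, -7.0], "spin": -0.136}, {"hand": -1.0, "slide": [-0.0, -16.0, -9.0], "spin": -0.136}]
[{"hand": -1.0, "slide": [-0.0, -14.0, -11.0], "spin": -0.136}, {"hand": -1.0, "slide": [-0.0, -13.0, -13.0], "spin": -0.136}]
tilt x-axis [ 0.048 -0.044 -0.998] F [ 0.9 -0.1 -1.1]
```

>>> send_rows(
  motion=[
    {"hand":-1,"slide":[0,-16,7],"spin":-0.136},
    {"hand":-1,"slide":[0,-17,5],"spin":-0.136},
    {"hand":-1,"slide":[0,-18,3],"spin":-0.136},
    {"hand":-1,"slide":[0,-18,0],"spin":-0.136},
    {"hand":-1,"slide":[0,-18,-2],"spin":-0.136},
    {"hand":-1,"slide":[0,-18,-5],"spin":-0.136},
    {"hand":-1,"slide":[0,-17,-7],"spin":-0.136},
    {"hand":-1,"slide":[0,-16,-9],"spin":-0.136},
  ],
)

```text
time: 32.95
tool_pos: [0.4985, -0.3125, 0.1237]
tool_rot: [-0.583, 1.512, -0.744]
contact_force: [0.5, -1.1, -2.3]
opening: 0.0454
```

```bash
python3 settle.py; python3 go.py .4754 -.3353 .12 1.637 -1
```

```text
t 33.05 tcp [ 0.4976 -0.3135  0.1237] phi 1.404 q [-0.69  0.52  1.54 -0.    1.02 -2.09] N 2
[{"hand": -1.0, "slide": [1.8, -12.5, -9.2], "spin": -0.117}, {"hand": -1.0, "slide": [1.7, -11.4, -10.6], "spin": -0.117}]
tilt x-axis [ 0.042 -0.04  -0.998] F [ 0.1  0.2 -2.4]
```

>>> send_rows(
  motion=[
    {"hand":-1,"slide":[0,-12,-9],"spin":-0.117},
    {"hand":-1,"slide":[0,-11,-11],"spin":-0.117},
  ],
)

```text
time: 33.25
tool_pos: [0.4756, -0.333, 0.1226]
tool_rot: [-0.805, 1.514, -0.736]
contact_force: [-0.3, -0.1, -1.8]
opening: 0.0459
```

```bash
python3 settle.py; python3 go.py .4754 -.3353 .06 1.637 -1 25;python3 zm.py .475 -.335 z5.png
```

```text
t 33.35 tcp [ 0.4749 -0.3337  0.1227] phi 1.634 q [-0.74  0.51  1.56 -0.    1.01 -2.38] N 3
[{"hand": -1.0, "slide": [20.9, 0.3, -0.7], "spin": -0.001}, {"hand": -1.0, "slide": [20.9, 0.3, -0.7], "spin": -0.001}, {"hand": -1.0, "slide": [20.9, 0.3, -0.7], "spin": -0.001}]
tilt x-axis [ 0.041 -0.038 -0.998] F [-0.1  0.5 -2.5]
[149 201]
```

View pics/z5.png

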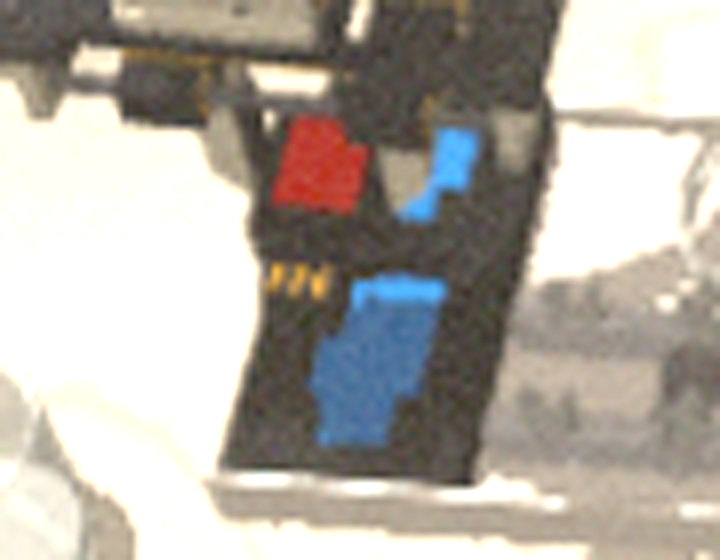

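>>> send_rows(
  motion=[
    {"hand":-1,"slide":[22,0,-1],"spin":0},
    {"hand":-1,"slide":[22,0,-1],"spin":0},
    {"hand":-1,"slide":[24,0,-1],"spin":0},
  ],
)

```text
time: 33.7
tool_pos: [0.4802, -0.3357, 0.0568]
tool_rot: [-0.762, 1.505, -0.714]
contact_force: [-0.1, 0.0, -1.9]
opening: 0.0456
```

```bash
python3 settle.py; python3 go.py .4754 -.3353 .028 1.637 -1 25;python3 zm.py .475 -.335 z6.png
python3 - <<'E'
from h import *
for p,n in((shot("top"),"e1.png"),(shot("scene"),"e2.png")): ortho(p,.3805,.5805,-.4205,-.2405,.034,n,.0005,.02)
cv2.imwrite("pics/e.png",cv2.convertScaleAbs(np.hstack([cv2.imread("pics/e1.png")[:,:400],cv2.imread("pics/e2.png")[:,:400]]),alpha=1.7))
E
```

```text
t 33.8 tcp [ 0.478  -0.3338  0.0537] phi 1.619 q [-0.74  0.6   1.62  0.    0.86 -2.36] N 2
[{"hand": -1.0, "slide": [12.8, -0.2, -1.8], "spin": -0.009}, {"hand": -1.0, "slide": [12.8, -0.2, -1.9], "spin": -0.009}]
tilt x-axis [ 0.044 -0.038 -0.998] F [-0.4 -0.3 -2.3]
[149 201]
```

View pics/z6.png

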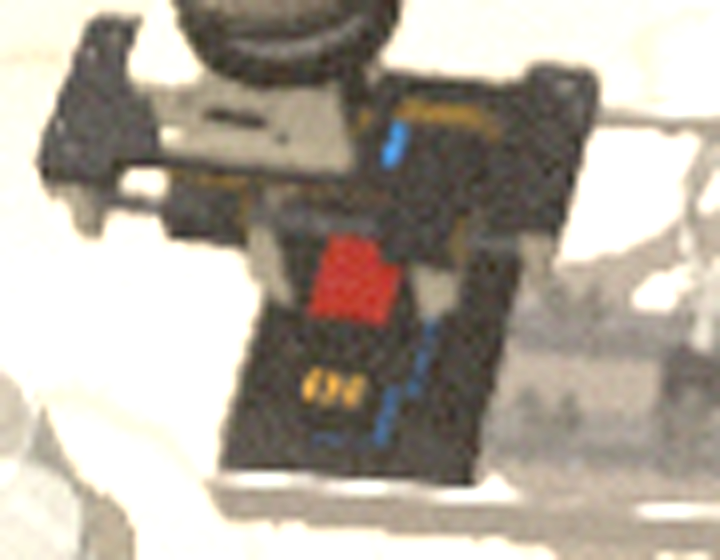

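View pics/e.png

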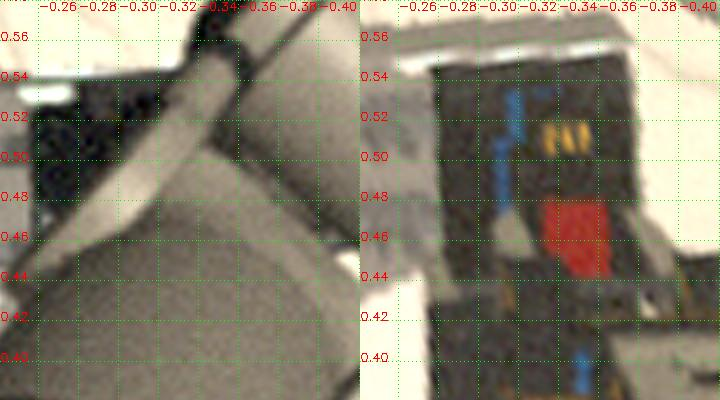

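>>> send_rows(
  motion=[
    {"hand":-1,"slide":[3,-1,-4.5],"spin":-0.017},
  ],
)

```text
time: 34.05
tool_pos: [0.4768, -0.338, 0.0563]
tool_rot: [-0.786, 1.502, -0.717]
contact_force: [-0.2, 0.5, -2.4]
opening: 0.0458
```

```bash
python3 settle.py; python3 go.py .474 -.3345 .028 1.637 -1 25
python3 - <<'E'
from h import *
for p,n in((shot("top"),"e1.png"),(shot("scene"),"e2.png")): ortho(p,.3805,.5805,-.4205,-.2405,.034,n,.0005,.02)
cv2.imwrite("pics/e.png",cv2.convertScaleAbs(np.hstack([cv2.imread("pics/e1.png")[:,:400],cv2.imread("pics/e2.png")[:,:400]]),alpha=1.7)[:,360:])
E
```

```text
t 34.15 tcp [ 0.4754 -0.3377  0.0554] phi 1.638 q [-0.75  0.6   1.63  0.    0.85 -2.39] N 2
[{"hand": -1.0, "slide": [13.6, 2.3, -1.2], "spin": 0.001}, {"hand": -1.0, "slide": [13.6, 2.3, -1.2], "spin": 0.001}]
tilt x-axis [ 0.05  -0.044 -0.998] F [ 0.8  0.1 -2.2]
```

View pics/e.png

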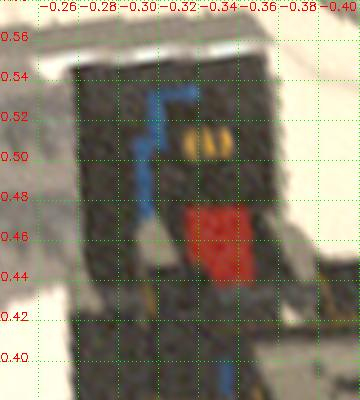

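>>> send_rows(
  motion=[
    {"hand":-1,"slide":[6,1,-3.5],"spin":0},
  ],
)

```text
time: 34.35
tool_pos: [0.473, -0.3379, 0.0501]
tool_rot: [-0.787, 1.502, -0.719]
contact_force: [0.4, -0.5, -2.7]
opening: 0.0457
```

```bash
python3 settle.py; python3 go.py .4725 -.336 .028 1.637 -1 25
python3 - <<'E'
from h import *
for p,n in((shot("top"),"e1.png"),(shot("scene"),"e2.png")): ortho(p,.3805,.5805,-.4205,-.2405,.034,n,.0005,.02)
cv2.imwrite("pics/e.png",cv2.convertScaleAbs(np.hstack([cv2.imread("pics/e1.png")[:,:400],cv2.imread("pics/e2.png")[:,:400]]),alpha=1.7)[:,360:])
E
```

```text
t 34.45 tcp [ 0.4715 -0.3368  0.0485] phi 1.637 q [-0.75  0.6   1.65  0.    0.83 -2.39] N 1
[{"hand": -1.0, "slide": [20.4, 1.7, 0.1], "spin": 0.0}]
tilt x-axis [ 0.049 -0.043 -0.998] F [-1.   0.7 -2. ]
```

View pics/e.png

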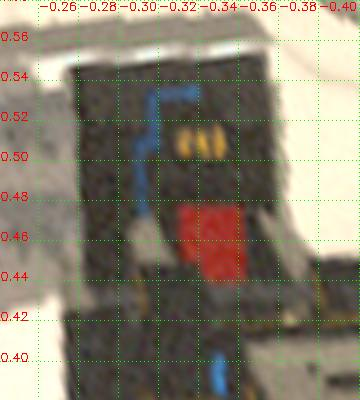

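>>> send_rows(
  motion=[
    {"hand":-1,"slide":[8,1,0],"spin":0},
  ],
)

```text
time: 34.65
tool_pos: [0.4731, -0.3372, 0.0416]
tool_rot: [-0.787, 1.502, -0.72]
contact_force: [0.0, -0.1, -2.7]
opening: 0.0458
```

```bash
python3 settle.py; python3 go.py .4725 -.336 .028 1.637 -1 25
```

```text
t 34.75 tcp [ 0.472  -0.3362  0.0398] phi 1.637 q [-0.75  0.62  1.65  0.    0.81 -2.39] N 1
[{"hand": -1.0, "slide": [11.8, 0.7, -0.1], "spin": 0.0}]
tilt x-axis [ 0.049 -0.042 -0.998] F [ 0.3 -0.8 -3.1]
```

>>> send_rows(
  motion=[
    {"hand":-1,"slide":[7,0,0],"spin":0},
  ],
)

```text
time: 34.85
tool_pos: [0.4728, -0.3363, 0.0333]
tool_rot: [-0.776, 1.506, -0.709]
contact_force: [0.1, 4.0, 4.0]
opening: 0.0454
```

```bash
python3 settle.py; python3 go.py .4725 -.336 .028 1.637 -1 25
```

```text
t 34.95 tcp [ 0.4726 -0.3362  0.032 ] phi 1.637 q [-0.75  0.63  1.65  0.    0.79 -2.39] N 1
[{"hand": -1.0, "slide": [3.9, 0.4, -0.2], "spin": 0.0}]
tilt x-axis [ 0.049 -0.042 -0.998] F [ 3.4  0.4 -6.2]
```

>>> send_rows(
  motion=[
    {"hand":-1,"slide":[5,0,0],"spin":0},
  ],
)

```text
time: 35.05
tool_pos: [0.473, -0.3372, 0.0282]
tool_rot: [-0.796, 1.505, -0.728]
contact_force: [-12.9, 0.6, 34.2]
opening: 0.0454
```

```bash
python3 settle.py; python3 go.py .4725 -.336 .028 1.637 -1 25
```

```text
t 35.15 tcp [ 0.473  -0.3374  0.0281] phi 1.637 q [-0.75  0.63  1.66  0.    0.79 -2.39] N 1
[{"hand": -1.0, "slide": [-0.0, 1.4, -0.4], "spin": 0.0}]
tilt x-axis [ 0.049 -0.044 -0.998] F [-3.6 -1.7  9.4]
```

>>> send_rows(
  motion=[
    {"hand":0.3,"slide":[0,0,0],"spin":0},
    {"hand":0.3,"slide":[0,0,0],"spin":0},
    {"hand":0.3,"slide":[0,0,0],"spin":0},
    {"hand":0.3,"slide":[-20,0,0],"spin":0},
    {"hand":0.3,"slide":[-20,0,0],"spin":0},
    {"hand":-1,"slide":[0,0,0],"spin":0},
    {"hand":-1,"slide":[0,0,0],"spin":0},
    {"hand":-1,"slide":[0,0,0],"spin":0},
  ],
)

```text
time: 35.95
tool_pos: [0.4704, -0.3359, 0.0668]
tool_rot: [-0.806, 1.506, -0.738]
contact_force: [-0.3, -0.1, -0.2]
opening: 0.0399
```

```bash
python3 settle.py; python3 go.py .474 -.336 .047 1.637 -1 25
python3 - <<'E'
from h import *
for p,n in((shot("top"),"e1.png"),(shot("scene"),"e2.png")): ortho(p,.3805,.5805,-.4205,-.2405,.042,n,.0005,.02)
cv2.imwrite("pics/e.png",cv2.convertScaleAbs(np.hstack([cv2.imread("pics/e1.png")[:,:400],cv2.imread("pics/e2.png")[:,:400]]),alpha=1.7)[:,360:])
E
```

```text
t 36.05 tcp [ 0.4701 -0.3357  0.0665] phi 1.637 q [-0.75  0.58  1.63  0.    0.87 -2.39] N 1
[{"hand": -1.0, "slide": [19.6, 0.3, 3.0], "spin": 0.0}]
tilt x-axis [ 0.047 -0.043 -0.998] F [-0.3 -0.1 -0.5]
```

View pics/e.png

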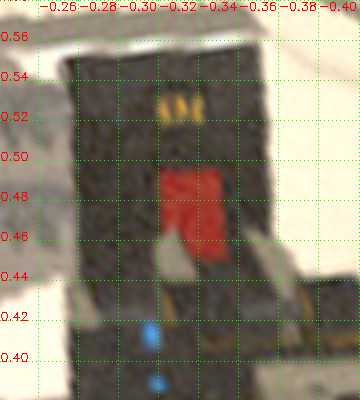

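>>> send_rows(
  motion=[
    {"hand":-1,"slide":[0,0,0],"spin":0},
    {"hand":-1,"slide":[0,0,0],"spin":0},
    {"hand":-1,"slide":[0,0,0],"spin":0},
    {"hand":-1,"slide":[0,0,0],"spin":0},
    {"hand":-1,"slide":[10,0,2],"spin":0},
    {"hand":-1,"slide":[10,0,2],"spin":0},
  ],
)

```text
time: 36.75
tool_pos: [0.4757, -0.3368, 0.0461]
tool_rot: [-0.806, 1.506, -0.739]
contact_force: [-0.7, -0.3, -0.3]
opening: 0.0004
```

```bash
python3 settle.py; python3 go.py .474 -.336 .041 1.637 -1 25
```

```text
t 36.85 tcp [ 0.475  -0.3361  0.0449] phi 1.637 q [-0.75  0.61  1.64  0.    0.83 -2.39] N 1
[{"hand": -1.0, "slide": [3.8, 0.3, -1.2], "spin": 0.0}]
tilt x-axis [ 0.046 -0.042 -0.998] F [-0.4  0.2  0.3]
```

>>> send_rows(
  motion=[
    {"hand":-1,"slide":[5,0,0],"spin":0},
  ],
)

```text
time: 36.95
tool_pos: [0.4758, -0.3381, 0.0418]
tool_rot: [-0.837, 1.505, -0.768]
contact_force: [-19.9, 12.8, 73.3]
opening: 0.0002
```

```bash
python3 settle.py; python3 go.py .474 -.336 .041 1.637 -1 25
```

```text
t 37.05 tcp [ 0.4757 -0.338   0.0423] phi 1.638 q [-0.75  0.62  1.64 -0.    0.82 -2.39] N 1
[{"hand": -1.0, "slide": [1.1, 2.1, -1.6], "spin": 0.001}]
tilt x-axis [ 0.048 -0.045 -0.998] F [-6.3 -1.1 17.5]
```

>>> send_rows(
  motion=[
    {"hand":-1,"slide":[-25,0,0],"spin":0},
    {"hand":-1,"slide":[-30,0,0],"spin":0},
    {"hand":-1,"slide":[-30,0,0],"spin":0},
    {"hand":0.5,"slide":[-20,0,0],"spin":0},
  ],
)

```text
time: 37.45
tool_pos: [0.4691, -0.3325, 0.1477]
tool_rot: [-0.838, 1.511, -0.77]
contact_force: [0.2, -0.8, -0.2]
opening: 0.0047
```

```bash
python3 settle.py
python3 - <<'E'
from h import *
a=shot("top");b=shot("scene")
for p,n in((a,"e1.png"),(b,"e2.png")): ortho(p,.5805,.6705,-.1605,-.0705,.034,n,.00023,.01)
cv2.imwrite("pics/e3.png",cv2.convertScaleAbs(np.hstack([cv2.imread("pics/e1.png")[:,:390],cv2.imread("pics/e2.png")[:,:390]]),alpha=1.5))
E
python3 go.py .625 -.119 .14 0.0 0.5
```

```text
t 37.65 tcp [ 0.4687 -0.3321  0.1454] phi 1.637 q [-0.75  0.47  1.56 -0.    1.05 -2.39] N 12
[{"hand": 0.5, "slide": [0.0, 17.0, 14.0], "spin": 0.136}, {"hand": 0.5, "slide": [0.0, 19.0, 12.0], "spin": 0.136}, {"hand": 0.5, "slide": [-0.0, 20.0, 9.0], "spin": 0.136}, {"hand": 0.5, "slide": [-0.0, 21.0, 6.0], "spin": 0.136}, {"hand": 0.5, "slide": [-0.0, 22.0, 3.0], "spin": 0.136}, {"hand": 0.5, "slide": [-0.0, 22.0, 0.0], "spin": 0.136}, {"hand": 0.5, "slide": [-1.0, 22.0, -3.0], "spin": 0.136}, {"hand": 0.5, "slide": [-1.0, 21.0, -6.0], "spin": 0.136}]
[{"hand": 0.5, "slide": [-1.0, 20.0, -8.0], "spin": 0.136}, {"hand": 0.5, "slide": [-1.0, 19.0, -11.0], "spin": 0.136}, {"hand": 0.5, "slide": [-1.0, 17.0, -14.0], "spin": 0.136}, {"hand": 0.5, "slide": [-1.0, 15.0, -16.0], "spin": 0.136}]
tilt x-axis [ 0.042 -0.04  -0.998] F [-0.3 -0.5  0. ]
```

View pics/e3.png

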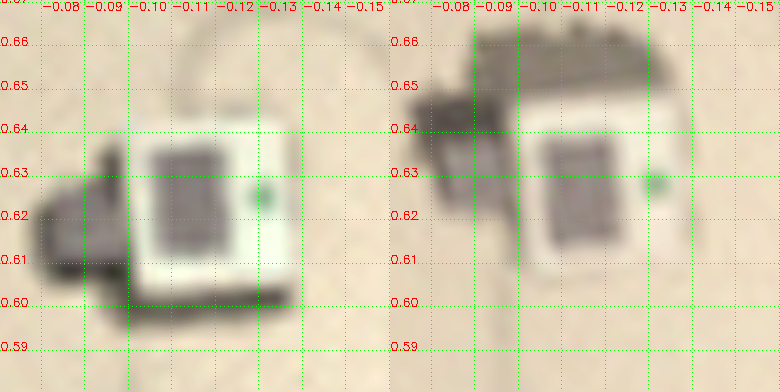

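>>> send_rows(
  motion=[
    {"hand":0.5,"slide":[0,17,14],"spin":0.136},
    {"hand":0.5,"slide":[0,19,12],"spin":0.136},
    {"hand":0.5,"slide":[0,20,9],"spin":0.136},
    {"hand":0.5,"slide":[0,21,6],"spin":0.136},
    {"hand":0.5,"slide":[0,22,3],"spin":0.136},
    {"hand":0.5,"slide":[0,22,0],"spin":0.136},
    {"hand":0.5,"slide":[0,22,-3],"spin":0.136},
    {"hand":0.5,"slide":[0,21,-6],"spin":0.136},
  ],
)

```text
time: 38.45
tool_pos: [0.5699, -0.1842, 0.1276]
tool_rot: [0.112, 1.536, -0.955]
contact_force: [0.2, -0.3, 0.1]
opening: 0.0689
```

```bash
python3 settle.py; python3 go.py .6252 -.1189 .13 0.056 0.5
```

```text
t 38.55 tcp [ 0.5705 -0.1828  0.1274] phi 0.509 q [-0.43  0.55  1.48 -0.02  1.09 -0.93] N 4
[{"hand": 0.5, "slide": [-1.0, 20.0, -7.0], "spin": 0.113}, {"hand": 0.5, "slide": [-1.0, 19.0, -9.0], "spin": 0.113}, {"hand": 0.5, "slide": [-1.0, 18.0, -12.0], "spin": 0.113}, {"hand": 0.5, "slide": [-1.0, 16.0, -13.0], "spin": 0.113}]
tilt x-axis [ 0.02  -0.027 -0.999] F [-0.7 -0.7 -0.7]
```

>>> send_rows(
  motion=[
    {"hand":0.5,"slide":[-1,20,-7],"spin":0.113},
    {"hand":0.5,"slide":[-1,19,-9],"spin":0.113},
    {"hand":0.5,"slide":[-1,18,-12],"spin":0.113},
    {"hand":0.5,"slide":[-1,16,-13],"spin":0.113},
  ],
)

```text
time: 38.95
tool_pos: [0.623, -0.1206, 0.1243]
tool_rot: [0.283, 1.544, -1.237]
contact_force: [-1.1, -0.1, 0.1]
opening: 0.0689
```

```bash
python3 settle.py; python3 go.py .6252 -.1189 .06 0.056 0.5 25
```

```text
t 39.05 tcp [ 0.6237 -0.1194  0.1241] phi 0.055 q [-0.3   0.62  1.35 -0.02  1.15 -0.35] N 3
[{"hand": 0.5, "slide": [21.4, 0.3, -0.7], "spin": -0.0}, {"hand": 0.5, "slide": [21.4, 0.3, -0.7], "spin": -0.0}, {"hand": 0.5, "slide": [21.4, 0.3, -0.7], "spin": -0.0}]
tilt x-axis [ 0.01  -0.025 -1.   ] F [-0.9 -0.5  0.8]
```

Tilt is small now. Descend.

>>> send_rows(
  motion=[
    {"hand":0.5,"slide":[21,0,-1],"spin":0},
    {"hand":0.5,"slide":[21,0,-1],"spin":0},
    {"hand":0.5,"slide":[21,0,-1],"spin":0},
  ],
)

```text
time: 39.35
tool_pos: [0.6237, -0.1211, 0.0599]
tool_rot: [0.34, 1.541, -1.161]
contact_force: [0.2, -0.2, 0.1]
opening: 0.0693
```

```bash
python3 settle.py; python3 go.py .6252 -.1189 .021 0.056 0.5 25
```

```text
t 39.45 tcp [ 0.6213 -0.1205  0.0572] phi 0.068 q [-0.3   0.7   1.42 -0.03  1.01 -0.35] N 2
[{"hand": 0.5, "slide": [18.1, 1.9, -1.1], "spin": 0.006}, {"hand": 0.5, "slide": [18.1, 1.9, -1.1], "spin": 0.006}]
tilt x-axis [ 0.005 -0.025 -1.   ] F [-0.5  0.5 -0.1]
```

>>> send_rows(
  motion=[
    {"hand":0.5,"slide":[18,2,-1],"spin":0.006},
    {"hand":0.5,"slide":[18,2,-1],"spin":0.006},
  ],
)

```text
time: 39.65
tool_pos: [0.6261, -0.1215, 0.0232]
tool_rot: [0.24, 1.543, -1.271]
contact_force: [0.1, 0.2, 0.2]
opening: 0.0691
```

```bash
python3 settle.py; python3 go.py .6252 -.1189 .021 0.056 0.5 25
```

```text
t 39.75 tcp [ 0.6251 -0.1211  0.0216] phi 0.06 q [-0.3   0.75  1.43 -0.03  0.95 -0.34] N 1
[{"hand": 0.5, "slide": [0.6, 0.3, -2.2], "spin": 0.004}]
tilt x-axis [ 0.005 -0.026 -1.   ] F [-0.5 -0.   0. ]
```

>>> send_rows(
  motion=[
    {"hand":0.5,"slide":[0,0,-2],"spin":0},
    {"hand":-1,"slide":[0,0,0],"spin":0},
    {"hand":-1,"slide":[0,0,0],"spin":0},
    {"hand":-1,"slide":[0,0,0],"spin":0},
    {"hand":-1,"slide":[0,0,0],"spin":0},
  ],
  grip_force=35,
)

```text
time: 40.25
tool_pos: [0.6263, -0.1207, 0.0264]
tool_rot: [0.285, 1.541, -1.223]
contact_force: [-0.2, -0.7, -1.2]
opening: 0.0417
```

```bash
python3 go.py .6252 -.1189 .021 0.056 0.5 25
```

```text
t 40.25 tcp [ 0.6263 -0.1207  0.0264] phi 0.063 q [-0.3   0.74  1.43 -0.03  0.95 -0.34] N 1
[{"hand": 0.5, "slide": [5.4, -1.0, -2.0], "spin": 0.007}]
tilt x-axis [ 0.01  -0.028 -1.   ] F [-0.2 -0.7 -1.2]
```

>>> send_rows(
  motion=[
    {"hand":-1,"slide":[-15,0,0],"spin":0},
    {"hand":-1,"slide":[-30,0,0],"spin":0},
    {"hand":-1,"slide":[-30,0,0],"spin":0},
    {"hand":-1,"slide":[-30,0,0],"spin":0},
  ],
)

```text
time: 40.65
tool_pos: [0.6222, -0.1167, 0.1323]
tool_rot: [-0.067, 1.546, -1.575]
contact_force: [0.6, 0.0, -1.1]
opening: 0.0414
```

```bash
python3 settle.py; python3 go.py .3833 -.3416 .13 -1.505 -1 40;python3 zm.py .60 -.12 z7.png
```

```text
t 40.75 tcp [ 0.6252 -0.1174  0.1367] phi 0.063 q [-0.29  0.61  1.33 -0.03  1.18 -0.35] N 11
[{"hand": -1.0, "slide": [1.0, -23.0, 19.0], "spin": 0.143}, {"hand": -1.0, "slide": [1.0, -20.0, 22.0], "spin": 0.143}, {"hand": -1.0, "slide": [1.0, -17.0, 25.0], "spin": 0.143}, {"hand": -1.0, "slide": [1.0, -13.0, 27.0], "spin": 0.143}, {"hand": -1.0, "slide": [1.0, -9.0, 28.0], "spin": 0.143}, {"hand": -1.0, "slide": [1.0, -5.0, 30.0], "spin": 0.143}, {"hand": -1.0, "slide": [1.0, -1.0, 30.0], "spin": 0.143}, {"hand": -1.0, "slide": [1.0, 3.0, 30.0], "spin": 0.143}]
[{"hand": -1.0, "slide": [1.0, 8.0, 29.0], "spin": 0.143}, {"hand": -1.0, "slide": [1.0, 12.0, 28.0], "spin": 0.143}, {"hand": -1.0, "slide": [1.0, 15.0, 26.0], "spin": 0.143}]
tilt x-axis [ 0.01  -0.028 -1.   ] F [ 0.4  0.8 -1.1]
[208 246]
```

View pics/z7.png

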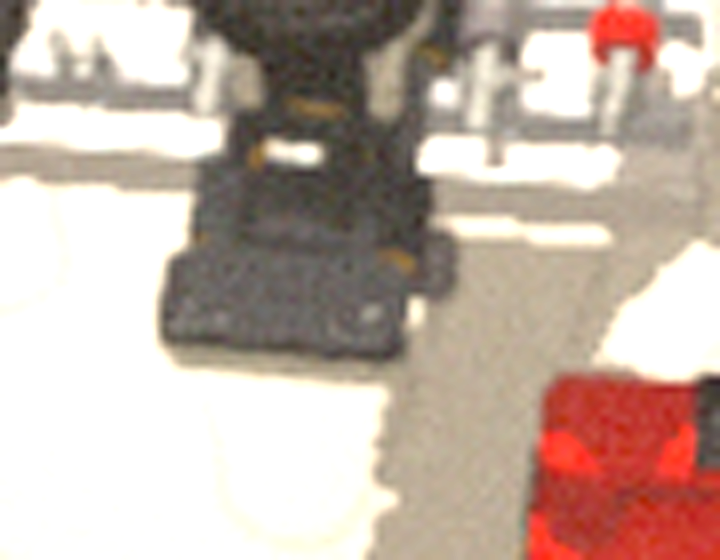

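>>> send_rows(
  motion=[
    {"hand":-1,"slide":[0,-23,19],"spin":0.143},
    {"hand":-1,"slide":[0,-20,22],"spin":0.143},
    {"hand":-1,"slide":[0,-17,25],"spin":0.143},
    {"hand":-1,"slide":[0,-13,27],"spin":0.143},
    {"hand":-1,"slide":[0,-9,28],"spin":0.143},
    {"hand":-1,"slide":[0,-5,30],"spin":0.143},
    {"hand":-1,"slide":[0,-1,30],"spin":0.143},
    {"hand":-1,"slide":[0,3,30],"spin":0.143},
  ],
)

```text
time: 41.6
tool_pos: [0.4364, -0.2767, 0.13]
tool_rot: [0.784, 1.552, -1.905]
contact_force: [0.5, -0.2, -2.5]
opening: 0.0414
```

```bash
python3 settle.py; python3 go.py .3833 -.3416 .12 -1.505 -1 40
```

```text
t 41.7 tcp [ 0.435  -0.2779  0.13  ] phi -1.118 q [-0.71  0.42  1.69 -0.02  1.02  0.42] N 3
[{"hand": -1.0, "slide": [3.8, 11.5, 24.7], "spin": 0.129}, {"hand": -1.0, "slide": [3.9, 14.6, 23.0], "spin": 0.129}, {"hand": -1.0, "slide": [3.9, 17.4, 21.0], "spin": 0.129}]
tilt x-axis [-0.008 -0.018 -1.   ] F [ 0.7  0.1 -1.3]
```

>>> send_rows(
  motion=[
    {"hand":-1,"slide":[4,11,25],"spin":0.129},
    {"hand":-1,"slide":[4,15,23],"spin":0.129},
    {"hand":-1,"slide":[4,17,21],"spin":0.129},
  ],
)

```text
time: 42.0
tool_pos: [0.3824, -0.3395, 0.1178]
tool_rot: [0.98, 1.554, -2.101]
contact_force: [-0.4, -0.9, -1.3]
opening: 0.0413
```

```bash
python3 settle.py; python3 go.py .3833 -.3416 .062 -1.505 -1 25
```

```text
t 42.1 tcp [ 0.3811 -0.3408  0.1173] phi -1.511 q [-0.87  0.43  1.72 -0.02  0.99  0.65] N 3
[{"hand": -1.0, "slide": [18.4, 0.1, -0.9], "spin": -0.002}, {"hand": -1.0, "slide": [18.4, 0.1, -0.9], "spin": -0.002}, {"hand": -1.0, "slide": [18.4, 0.1, -0.9], "spin": -0.002}]
tilt x-axis [-0.01  -0.015 -1.   ] F [-0.2 -0.3 -2. ]
```

>>> send_rows(
  motion=[
    {"hand":-1,"slide":[18,0,-1],"spin":-0.002},
    {"hand":-1,"slide":[18,0,-1],"spin":-0.002},
    {"hand":-1,"slide":[18,0,-1],"spin":-0.002},
  ],
)

```text
time: 42.4
tool_pos: [0.3856, -0.3409, 0.0629]
tool_rot: [1.075, 1.553, -1.993]
contact_force: [-0.8, 0.6, -1.9]
opening: 0.0414
```

```bash
python3 settle.py; python3 go.py .3833 -.3416 .032 -1.505 -1 25;  python3 - <<'E'
from h import *
p=shot("scene");C=cloud(p)
ortho(p,.3205,.4805,-.4105,-.2705,.034,"e2.png",.0003,.01)
cv2.imwrite("pics/e4.png",cv2.convertScaleAbs(cv2.imread("pics/e2.png"),alpha=1.6))
E
```

```text
t 42.5 tcp [ 0.3844 -0.3393  0.0613] phi -1.498 q [-0.86  0.52  1.77 -0.02  0.86  0.65] N 2
[{"hand": -1.0, "slide": [14.7, 0.9, 0.4], "spin": 0.004}, {"hand": -1.0, "slide": [14.7, 0.9, 0.4], "spin": 0.004}]
tilt x-axis [-0.011 -0.012 -1.   ] F [-0.7  0.8 -2. ]
```

View pics/e4.png

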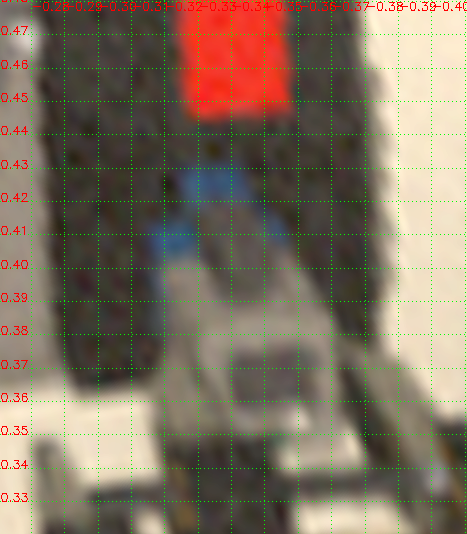

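>>> send_rows(
  motion=[
    {"hand":-1,"slide":[14,3,1.5],"spin":0.004},
  ],
)

```text
time: 42.65
tool_pos: [0.3851, -0.344, 0.0505]
tool_rot: [1.109, 1.553, -1.962]
contact_force: [0.1, 0.1, -1.7]
opening: 0.0413
```

```bash
python3 settle.py; python3 go.py .3833 -.3416 .032 -1.505 -1 25;  python3 - <<'E'
from h import *
p=shot("scene")
ortho(p,.3205,.4805,-.4105,-.2705,.034,"e2.png",.0003,.01)
cv2.imwrite("pics/e5.png",cv2.convertScaleAbs(cv2.imread("pics/e2.png"),alpha=1.6))
E
```

```text
t 42.75 tcp [ 0.3834 -0.3428  0.0483] phi -1.501 q [-0.87  0.54  1.77 -0.02  0.83  0.65] N 1
[{"hand": -1.0, "slide": [16.3, -1.4, -0.2], "spin": 0.004}]
tilt x-axis [-0.01  -0.012 -1.   ] F [ 0.6  0.4 -0.9]
```

View pics/e5.png

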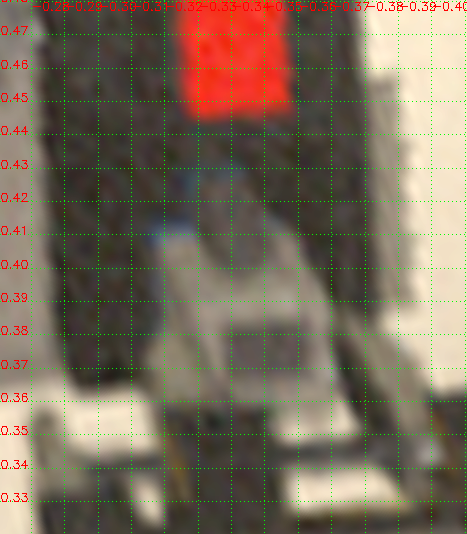

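>>> send_rows(
  motion=[
    {"hand":-1,"slide":[6,0,2.5],"spin":0.004},
  ],
)

```text
time: 42.9
tool_pos: [0.3821, -0.3436, 0.0444]
tool_rot: [1.021, 1.554, -2.054]
contact_force: [1.3, 3.4, 3.5]
opening: 0.0416
```

```bash
python3 settle.py; python3 go.py .381 -.3425 .032 -1.505 -1 25;  python3 - <<'E'
from h import *
p=shot("scene")
ortho(p,.3205,.4805,-.4105,-.2705,.034,"e2.png",.0003,.01)
cv2.imwrite("pics/e6.png",cv2.convertScaleAbs(cv2.imread("pics/e2.png"),alpha=1.6))
E
```

```text
t 43.0 tcp [ 0.3815 -0.3434  0.0433] phi -1.505 q [-0.87  0.55  1.78 -0.02  0.81  0.65] N 1
[{"hand": -1.0, "slide": [11.3, -1.1, 0.3], "spin": -0.0}]
tilt x-axis [-0.009 -0.014 -1.   ] F [ 2.3 -0.2 -3.7]
```

View pics/e6.png

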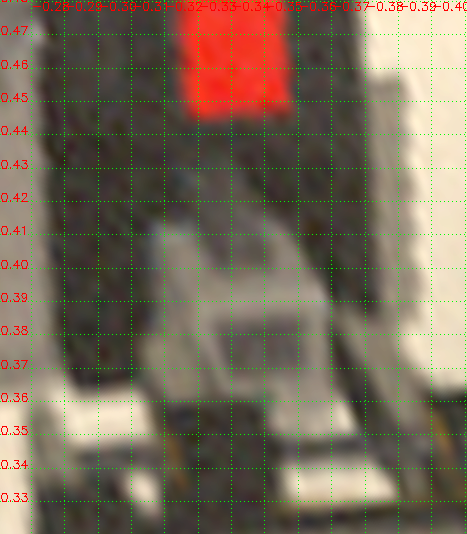

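>>> send_rows(
  motion=[
    {"hand":-1,"slide":[6,0,0.5],"spin":0},
  ],
)

```text
time: 43.15
tool_pos: [0.3813, -0.3436, 0.0382]
tool_rot: [1.007, 1.554, -2.069]
contact_force: [0.8, 1.4, 3.2]
opening: 0.0413
```

```bash
python3 settle.py; python3 go.py .381 -.3425 .032 -1.505 -1 25
```

```text
t 43.25 tcp [ 0.381  -0.3435  0.0371] phi -1.505 q [-0.87  0.55  1.79 -0.02  0.79  0.65] N 1
[{"hand": -1.0, "slide": [5.1, -1.1, -0.1], "spin": -0.0}]
tilt x-axis [-0.008 -0.014 -1.   ] F [ 2.2  0.4 -2.5]
```

>>> send_rows(
  motion=[
    {"hand":-1,"slide":[5,0,0],"spin":0},
  ],
)

```text
time: 43.35
tool_pos: [0.3817, -0.3439, 0.0335]
tool_rot: [1.079, 1.554, -1.997]
contact_force: [-7.2, 14.1, 48.3]
opening: 0.0414
```

```bash
python3 settle.py; python3 go.py .381 -.3425 .032 -1.505 -1 25
```

```text
t 43.45 tcp [ 0.3817 -0.3438  0.0335] phi -1.505 q [-0.87  0.56  1.79 -0.02  0.78  0.65] N 1
[{"hand": -1.0, "slide": [1.5, -1.4, 0.6], "spin": -0.0}]
tilt x-axis [-0.007 -0.015 -1.   ] F [ 1.2  4.5 13.9]
```

>>> send_rows(
  motion=[
    {"hand":0.25,"slide":[0,0,0],"spin":0},
    {"hand":0.25,"slide":[0,0,0],"spin":0},
    {"hand":0.25,"slide":[0,0,0],"spin":0},
    {"hand":0.25,"slide":[-20,0,0],"spin":0},
    {"hand":-1,"slide":[-20,0,0],"spin":0},
    {"hand":-1,"slide":[0,0,0],"spin":0},
    {"hand":-1,"slide":[0,0,0],"spin":0},
    {"hand":-1,"slide":[0,0,0],"spin":0},
  ],
)

```text
time: 44.25
tool_pos: [0.3802, -0.3431, 0.0719]
tool_rot: [0.811, 1.554, -2.264]
contact_force: [-0.0, 0.7, 0.2]
opening: 0.03
```

>>> send_rows(
  motion=[
    {"hand":-1,"slide":[0,0,0],"spin":0},
    {"hand":-1,"slide":[0,0,0],"spin":0},
    {"hand":-1,"slide":[0,0,0],"spin":0},
    {"hand":-1,"slide":[0,0,0],"spin":0},
  ],
)

```text
time: 44.65
tool_pos: [0.3792, -0.3422, 0.0695]
tool_rot: [0.551, 1.554, -2.524]
contact_force: [-0.7, -0.0, 0.4]
opening: 0.0009
```

```bash
python3 settle.py; python3 go.py .384 -.342 .047 -1.505 -1 25
```

```text
t 44.75 tcp [ 0.3793 -0.3422  0.0696] phi -1.505 q [-0.87  0.5   1.76 -0.02  0.88  0.65] N 1
[{"hand": -1.0, "slide": [22.5, -0.1, -5.0], "spin": 0.0}]
tilt x-axis [-0.014 -0.01  -1.   ] F [-0.4 -0.3 -0.6]
```

>>> send_rows(
  motion=[
    {"hand":-1,"slide":[12,0,-3],"spin":0},
    {"hand":-1,"slide":[11,0,-2],"spin":0},
  ],
)

```text
time: 44.95
tool_pos: [0.3848, -0.3429, 0.0464]
tool_rot: [0.763, 1.554, -2.313]
contact_force: [-0.6, 0.5, -0.3]
opening: 0.0002
```

```bash
python3 settle.py; python3 go.py .384 -.342 .041 -1.505 -1 25
```

```text
t 45.05 tcp [ 0.3841 -0.3421  0.0454] phi -1.505 q [-0.87  0.55  1.77 -0.02  0.83  0.65] N 1
[{"hand": -1.0, "slide": [4.4, -0.1, 0.1], "spin": 0.0}]
tilt x-axis [-0.014 -0.01  -1.   ] F [0.2 0.5 0.5]
```

>>> send_rows(
  motion=[
    {"hand":-1,"slide":[4,0,0],"spin":0},
  ],
)

```text
time: 45.15
tool_pos: [0.3845, -0.3425, 0.0418]
tool_rot: [0.619, 1.554, -2.457]
contact_force: [-9.7, 10.4, 68.5]
opening: 0.0003
```

```bash
python3 settle.py; python3 go.py .384 -.342 .041 -1.505 -1 25
```

```text
t 45.25 tcp [ 0.3845 -0.3424  0.0423] phi -1.504 q [-0.87  0.55  1.77 -0.02  0.82  0.65] N 1
[{"hand": -1.0, "slide": [1.3, -0.5, 0.4], "spin": 0.001}]
tilt x-axis [-0.013 -0.011 -1.   ] F [-1.6  2.3  9. ]
```

Charger top at 42 mm: home. Now retreat clear for a final look.

>>> send_rows(
  motion=[
    {"hand":-1,"slide":[-25,0,0],"spin":0},
    {"hand":-1,"slide":[-40,0,0],"spin":0},
    {"hand":-1,"slide":[-40,0,0],"spin":0},
    {"hand":-1,"slide":[-40,0,0],"spin":0},
    {"hand":-1,"slide":[0,40,25],"spin":0},
    {"hand":-1,"slide":[0,40,25],"spin":0},
    {"hand":-1,"slide":[0,40,25],"spin":0},
    {"hand":-1,"slide":[0,40,25],"spin":0},
  ],
)

```text
time: 46.05
tool_pos: [0.2987, -0.5077, 0.1967]
tool_rot: [0.702, 1.554, -2.363]
contact_force: [0.1, 0.5, 0.4]
opening: 0.0004
```

```bash
python3 settle.py
python3 - <<'E'
from h import *
b=shot("top","t9.png");a=shot("scene","s9.png")
ortho(b,.31,.57,-.42,.0,.035,"f1.png",.0006,.02);ortho(a,.31,.57,-.42,.0,.035,"f2.png",.0006,.02)
cv2.imwrite("pics/f.png",cv2.convertScaleAbs(np.hstack([cv2.imread("pics/f1.png")[:,:400],cv2.imread("pics/f2.png")[:,:400]]) if 0 else cv2.imread("pics/f2.png"),alpha=1.5))
ortho(a,.6,.76,-.0805,.1805,.155,"g5.png",.0004,.02)
s=observe();print(s["time"],s["tool_pos"])
E
```

```text
46.25 [ 0.29866516 -0.50661992  0.19569262]
```

View pics/s9.png

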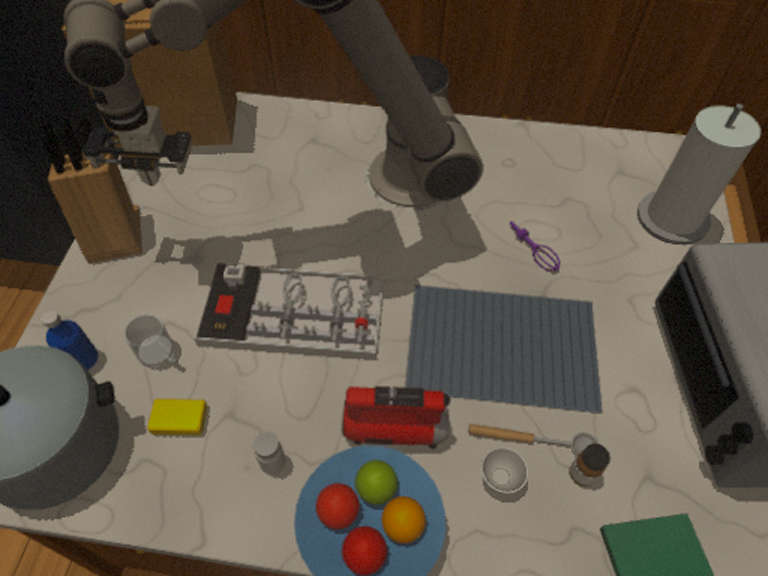

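View pics/f.png

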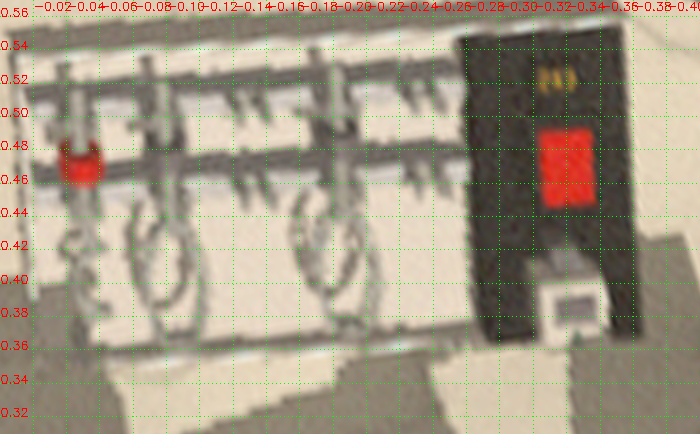

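View pics/g5.png

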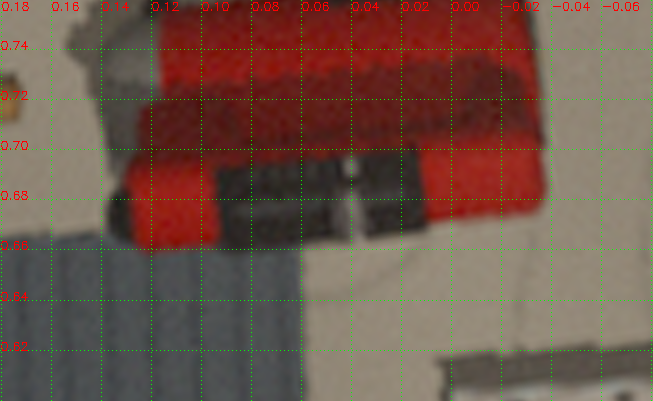

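View pics/t9.png

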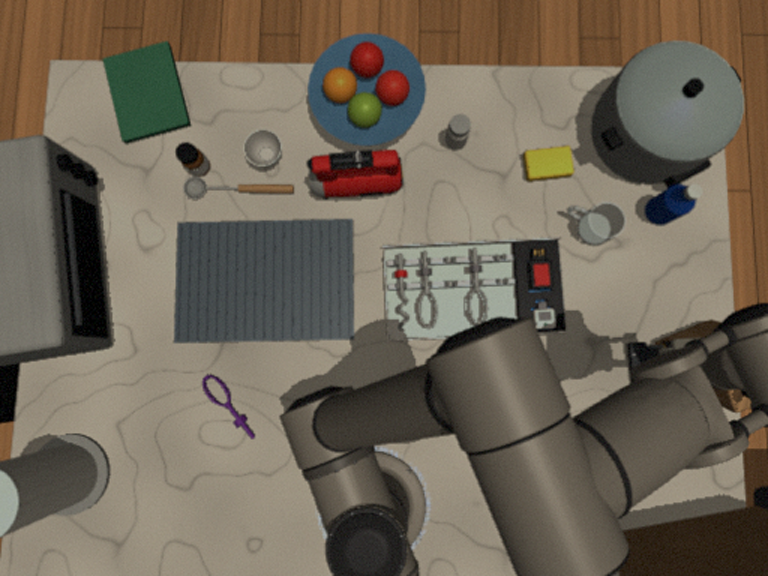

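>>> send_rows(
  motion=[
    {"hand":-1,"slide":[-30,-40,0],"spin":0},
    {"hand":-1,"slide":[-30,-40,0],"spin":0},
    {"hand":-1,"slide":[-20,0,0],"spin":0},
    {"hand":-1,"slide":[0,0,0],"spin":0},
  ],
)

```text
time: 46.65
tool_pos: [0.2954, -0.4182, 0.2725]
tool_rot: [-0.134, 1.555, 3.085]
contact_force: [-0.4, -1.7, 0.1]
opening: 0.0003
```

```bash
python3 settle.py
python3 - <<'E'
from h import *
q=np.array([.4800,-.1958]);th=.066;c,s=np.cos(th),np.sin(th)
for cam in("top","scene"):
    C=cloud(shot(cam)).reshape(-1,3); C=C[np.isfinite(C[:,0])]
    d=C[:,:2]-q; L=np.c_[d@[c,s],d@[-s,c],C[:,2]]
    def st(n,x0,x1,y0,y1):
        m=(L[:,0]>x0)&(L[:,0]<x1)&(L[:,1]>y0)&(L[:,1]<y1); z=L[m,2]; print(cam,n,m.sum(),np.round(np.percentile(z,[50,80,95]),4) if m.sum() else None)
    for k,y in((1,.148),(2,.096),(4,-.008)):
        st("collar%d"%k,-.012,.016,y-.008,y+.008); st("rear shaft%d"%k,.032,.043,y-.004,y+.004); st("head%d"%k,-.11,-.05,y-.02,y+.02)
    st("batt",-.03,.005,-.15,-.127); st("chg",-.115,-.095,-.15,-.127); st("foam",-.13,.05,-.108,-.098)
print(observe()["contact_force"],observe()["time"],observe()["tool_pos"])
E
```

```text
top collar1 45 [0.0394 0.0435 0.0457]
top rear shaft1 9 [0.0335 0.0362 0.0365]
top head1 239 [0.0045 0.0277 0.0416]
top collar2 43 [0.0373 0.0429 0.0458]
top rear shaft2 11 [0.0351 0.0384 0.0393]
top head2 237 [0.0045 0.038  0.0443]
top collar4 46 [0.0379 0.0436 0.0454]
top rear shaft4 14 [0.0326 0.0353 0.0372]
top head4 242 [0.0047 0.039  0.0454]
top batt 86 [0.0415 0.0436 0.0451]
top chg 51 [0.0408 0.0426 0.0443]
top foam 186 [0.0251 0.0269 0.0291]
scene collar1 48 [0.0412 0.046  0.0486]
scene rear shaft1 19 [0.0105 0.0382 0.0393]
scene head1 186 [0.0057 0.0298 0.0425]
scene collar2 42 [0.0428 0.0466 0.0475]
scene rear shaft2 20 [0.0101 0.0371 0.0398]
scene head2 203 [0.0071 0.0396 0.0457]
scene collar4 40 [0.0427 0.0454 0.0481]
scene rear shaft4 17 [0.0115 0.0368 0.0401]
scene head4 208 [0.007  0.0382 0.0459]
scene batt 70 [0.0434 0.0449 0.0464]
scene chg 35 [0.0421 0.044  0.0456]
scene foam 142 [0.0267 0.0283 0.03  ]
[-0.36095744  0.15303775  0.79576063] 46.85 [ 0.29405884 -0.4185009   0.26847585]
```

All heights match home (collar tops about 45 mm, shaft tops about 37 mm, battery and charger tops about 42 mm). Handing in.

Run:
```python
from cell import job
print(job.hand_in())
```

```text
the job is handed in; nothing more can be done
None
```

The kit is put away and the job is handed in at about 47 s of the 210 s allowed; no verdict is reported.

- **Attachments:** Only three were on the mat, and all are pressed down to the rail: beaters in clip pairs 4 and 2, the red hook in pair 1. Collars sit within a few mm of the gap's middle, heads in the open bay. One beater was knocked aside partway through the run. I measured it again before gripping it.
- **Battery and charger:** Both were pressed down until they met the pocket floor, then pressed again on top with closed fingers.
- **Speed slide:** In the final picture its white line is level with the two white marks.
- **Last checks:** Depth readings from the top camera gave collar tops at about 45 mm and shaft tops at 35–38 mm. Battery and charger tops read about 42 mm. All of these match the home positions. No other item appears moved in the final pictures.
- **Disagreements:** The scene camera reads 1–3 mm higher and up to about 4 mm different in x from the top camera. The tool also drifted to about 0.07 rad of tilt during the run, worst while handling the battery, so I added the second press. Pressing things home gave short peaks of up to 73 N at the wrist, below the 120 N limit.

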